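# Fit the matching pot rack on the filling unit and load the washed pots

## Task

Get the filling unit ready and start it: seat the one pot rack whose bolt holes match the studs on the unit's drive plate, flat down over the studs, then stand every sample pot mouth-up in the rack's troughs (the washed ones are still draining mouth-down), and last press the green start button. Leave the other two racks lying flat on the bench and do not knock the bottles and glassware about.

Things in the scene. Friction and masses are not known exactly. Their poses are not given: they have to be found in the camera images.
- unit: Filling unit: white housing, 190 (own x) x 310 (own y) x 70 mm high, fixed. Origin: centre of its underside; its own -x is the front. The drive plate sits on the top at (0, +60) mm; the start button at (-30, -105) mm. A post (14 mm thick) with the parked dosing arm rises to 195 mm above the bench at (+78, -135) mm, its arm pointing to +x.
- seat (a point): Centre of the top face of the drive plate, 78 mm above the bench, where the centre of the right rack's underside comes to lie; axes as the unit's and as the drive plate's.
- start (a joint): Green start button, 28 mm across, pressed straight down: 0 = out, 0.006 m = fully in (spring, about 5 N); springs back when let go.
- start_top (a point): Centre of the top face of the start button (22 mm above the unit's top).
- studs_long: Steel drive plate 116 x 50 x 8 mm held in the filling unit's top, with upright brass-coloured studs 10 mm thick, 16 mm high, tapered tips. None if not the one fitted (exactly one of three is). Origin: centre of underside. Studs (x, y): (+-42, +-13) mm: four, in a rectangle 84 x 26 mm.
- studs_short: Steel drive plate 116 x 50 x 8 mm held in the filling unit's top, with upright brass-coloured studs 10 mm thick, 16 mm high, tapered tips. None if not the one fitted (exactly one of three is). Origin: centre of underside. Studs (x, y): (+-26, +-13) mm: four, in a rectangle 52 x 26 mm.
- studs_tri: Steel drive plate 116 x 50 x 8 mm held in the filling unit's top, with upright brass-coloured studs 10 mm thick, 16 mm high, tapered tips. None if not the one fitted (exactly one of three is). Origin: centre of underside. Studs (x, y): (+40, 0), (-40, +13) and (-40, -13) mm: three, fits one way round only.
- rack_long: Blue pot rack, 0.3 kg, 112 (x) x 174 (y) x 8 mm. Origin: centre of underside, z up. Middle strip 50 mm wide with 14 mm through holes and a central black grip post 20 x 20 mm, top at z = 56. Two troughs, one each side, centred at y = +-56: clear 104 (x) x 56 (y), floor at z = 8, lips 8 high. Holes (x, y): (+-42, +-13) mm: four, in a rectangle 84 x 26 mm.
- rack_short: Blue pot rack, 0.3 kg, 112 (x) x 174 (y) x 8 mm. Origin: centre of underside, z up. Middle strip 50 mm wide with 14 mm through holes and a central black grip post 20 x 20 mm, top at z = 56. Two troughs, one each side, centred at y = +-56: clear 104 (x) x 56 (y), floor at z = 8, lips 8 high. Holes (x, y): (+-26, +-13) mm: four, in a rectangle 52 x 26 mm.
- rack_tri: Blue pot rack, 0.3 kg, 112 (x) x 174 (y) x 8 mm. Origin: centre of underside, z up. Middle strip 50 mm wide with 14 mm through holes and a central black grip post 20 x 20 mm, top at z = 56. Two troughs, one each side, centred at y = +-56: clear 104 (x) x 56 (y), floor at z = 8, lips 8 high. Holes (x, y): (+40, 0), (-40, +13) and (-40, -13) mm: three, fits one way round only.
- pot_a: Cream square-sided plastic sample pot, 44 x 44 mm, 60 mm tall, walls and base 3 mm, open at one end, about 50 g. Origin: the pot's middle, 30 mm from base and rim; own z runs from the base out through the mouth (so z up = mouth up); x and y are square to its flat sides. Starts mouth-down. None when this pot is not there (or while it is held).
- pot_b: Cream square-sided plastic sample pot, 44 x 44 mm, 60 mm tall, walls and base 3 mm, open at one end, about 50 g. Origin: the pot's middle, 30 mm from base and rim; own z runs from the base out through the mouth (so z up = mouth up); x and y are square to its flat sides. Starts mouth-down. None when this pot is not there (or while it is held).
- pot_c: Cream square-sided plastic sample pot, 44 x 44 mm, 60 mm tall, walls and base 3 mm, open at one end, about 50 g. Origin: the pot's middle, 30 mm from base and rim; own z runs from the base out through the mouth (so z up = mouth up); x and y are square to its flat sides. Starts mouth-down. None when this pot is not there (or while it is held).
- pot_d: Cream square-sided plastic sample pot, 44 x 44 mm, 60 mm tall, walls and base 3 mm, open at one end, about 50 g. Origin: the pot's middle, 30 mm from base and rim; own z runs from the base out through the mouth (so z up = mouth up); x and y are square to its flat sides. Starts mouth-up.
- amber_bottle: Amber reagent bottle, 68 mm across, 150 mm tall, a bystander. Origin: centre of its underside.
- flask: Conical flask with pink contents, 74 mm across, 108 mm tall, a bystander. Origin: centre of its underside.
- vial: Small amber vial, 30 mm across, 55 mm tall, a bystander. Origin: centre of its underside.
- salt_jar: White jar with a red lid, 50 mm across, 70 mm tall, a bystander. Origin: centre of its underside.
- beaker: Glass beaker, 66 mm across, 85 mm tall, a bystander. Origin: centre of its underside.
- wash_bottle: White bottle with blue cap, 60 mm across, 140 mm tall, a bystander. Origin: centre of its underside.
- stopper: Rubber stopper, 28 mm across, 22 mm tall, a bystander. Origin: centre of its underside.

How it is judged:
On the way, in this order (a step that is already met when the one before it is completed fails the run):
1. a rack lies fully down over the studs of the drive plate (((horizontal distance between rack_long and seat below 0.006 m and z of rack_long in the frame of seat below 0.003 m and angle between rack_long's own z axis and vertical below 0.05 rad) or (horizontal distance between rack_short and seat below 0.006 m and z of rack_short in the frame of seat below 0.003 m and angle between rack_short's own z axis and vertical below 0.05 rad) or (horizontal distance between rack_tri and seat below 0.006 m and z of rack_tri in the frame of seat below 0.003 m and angle between rack_tri's own z axis and vertical below 0.05 rad))), for 0.3 s.
2. every pot stands mouth-up in a trough of the seated rack (((horizontal distance between rack_long and seat below 0.006 m and z of rack_long in the frame of seat below 0.003 m and angle between rack_long's own z axis and vertical below 0.05 rad) or (horizontal distance between rack_short and seat below 0.006 m and z of rack_short in the frame of seat below 0.003 m and angle between rack_short's own z axis and vertical below 0.05 rad) or (horizontal distance between rack_tri and seat below 0.006 m and z of rack_tri in the frame of seat below 0.003 m and angle between rack_tri's own z axis and vertical below 0.05 rad)) and angle between each of pot_a, pot_b, pot_c, pot_d's own z axis and vertical below 0.1 rad and z of pot_a in the frame of seat between 0.035 and 0.0415 m and horizontal distance between each of pot_a, pot_b, pot_c, pot_d and seat below 0.08 m and z of pot_b in the frame of seat between 0.035 and 0.0415 m and z of pot_c in the frame of seat between 0.035 and 0.0415 m and z of pot_d in the frame of seat between 0.035 and 0.0415 m), for 0.3 s.
3. the start button is pressed in (value of joint start above 0.004 m), for 0.02 s.
At the end, for the whole second after the job is handed in: A rack lies over the studs (within 6 mm of centre, 3 mm of the plate, level to 0.05 rad); every pot stands mouth-up (0.1 rad) on its trough floor (base 5 to 11.5 mm above the drive plate); the other racks lie flat on the bench; all at rest; start was pressed after loading (all of step 2 and ((height (world z) of rack_long below 0.012 m and angle between rack_long's own z axis and vertical below 0.1 rad) or (horizontal distance between rack_long and seat below 0.006 m and z of rack_long in the frame of seat below 0.003 m and angle between rack_long's own z axis and vertical below 0.05 rad)) and ((height (world z) of rack_short below 0.012 m and angle between rack_short's own z axis and vertical below 0.1 rad) or (horizontal distance between rack_short and seat below 0.006 m and z of rack_short in the frame of seat below 0.003 m and angle between rack_short's own z axis and vertical below 0.05 rad)) and ((height (world z) of rack_tri below 0.012 m and angle between rack_tri's own z axis and vertical below 0.1 rad) or (horizontal distance between rack_tri and seat below 0.006 m and z of rack_tri in the frame of seat below 0.003 m and angle between rack_tri's own z axis and vertical below 0.05 rad)) and linear speed of each of pot_a, pot_b, pot_c, pot_d, rack_long, rack_short, rack_tri below 0.03 m/s); the robot touches nothing.
It fails at once if a bottle, flask, jar or other bystander is knocked over or shifted by more than 5 cm (distance of any of amber_bottle, flask, vial, salt_jar, beaker, wash_bottle, stopper from where it was at the start of the episode above 0.05 m).
Of studs_long, studs_short, studs_tri only 1 to 1 are there at a start; the rules pass over those that are not, and their reading is None.
Of pot_a, pot_b, pot_c only 2 to 3 are there at a start; the rules pass over those that are not, and their reading is None.
At some moment in a run one of pot_a, pot_b, pot_c, pot_d may be knocked a few centimetres aside while the robot is not near it.
Once in a run the grip may slacken for a moment while it holds something.
It also fails if it takes over 210 s, if anything falls off the work surface, if the arm or the gripper's body presses on something with over 40 N, if the wrist force passes 120 N, or if a joint passes its speed limit or range.

## Robot

A 7-joint arm with a two-finger parallel gripper is mounted at the origin on the work surface. World frame = base frame: x ahead of the robot, y to its left, z up, the work surface at z = 0. Lengths are in m, angles in rad, forces in N, time in s.
With the tool pointing down it reaches from about 0.4 to 0.85 m from the base axis. Payload 10.4 kg.
Tool frame: the origin (TCP) lies between the finger pads; the fingertips stand 14 mm ahead of it and the grasp point (between the pads) lies 5 mm behind it; z points along the fingers, y is the direction in which the jaws open and shut (so a half turn about z gives the same grasp; the last joint's range is limited). The gripper opens to 87 mm and grips with 3 to 60 N. Pads are 19 mm wide; open, the fingers measure 117 mm over their backs; the gripper's body (75 mm by 190 mm) begins 51 mm behind the grasp point.
Start: joints at [1.12, 0.332, -0.065, 1.46, 0.022, 1.35, -0.088], TCP at [0.259, -0.569, 0.237] pointing down, gripper open.
Joint ranges: [-2.6, 2.6], [-0.5, 2.12], [-1.47, 1.34], [0.16, 2.42], [-1.27, 4.41], [0.06, 2.06], [-2.6, 2.6]. Speed limits (rad/s): [2.22, 2.22, 2.79, 2.79, 3.14, 3.14, 3.14].

## Interface

Orientations are given as a unit quaternion [x, y, z, w].
In Python, from bench import readout, camera, calibration, order gives the robot as it stands.
- The arm moves only by the tool apply_moves, never from a script. Its argument "deltas" is a list of rows, each an object with "translation": the shift along the world's x, y, z in m, a list of three; "turn": the turn, a rotation vector about the world's x, y, z in rad, a list of three; "hand": the finger opening in m, from 0 to 0.087. A call has 1 to 5 rows; each row shifts and turns the pose as measured when the row begins; what a row does not reach is not made up. A row lasts 1/10 s, in which the tool goes at most 50 mm and 8.59 degrees, less where a joint would pass 70% of its speed; a pose out of reach is approached as far as the arm can. A call with a gripper value outside its range is refused whole. The fingers move at their own pace and stop on an object; "newtons" is the grip in N (left out, the last holds). Time passes only in rows, so rows that do not move let the fingers close. It gives the time, the measured TCP pose, the force and the opening at its end, in the units of the state.
- readout.read_state(): the state, without advancing time (a new reading comes with each control period).
- camera(name): name is "side" or "top"; returns the picture (420x560x3 uint8, red, green, blue); there is no depth.
- calibration(name): a dict with "fx", "fy", "cx", "cy" (pixels), "extrinsics" (4x4, takes a point from world to camera coordinates). Camera axes: x right, y down, z forward; pixel columns grow to the right and rows downward; lengths in m; the calibration is good to about 2 mm. A picture is of the moment at which its call begins. calibration takes no time and is no camera call.
- order.close_job(): hands the job in, once; it reports no verdict.
The state is a dict: "time": time; "joint_positions": joint angles; "joint_vel": joint speeds; "joint_torque": joint torques, N m; "ee_pos": TCP position; "eef_rot": TCP orientation; "ft_force": force on the tool from outside, world axes, zero at the start; "torque": the same for the moment, N m; "width": finger opening in m.
Only numpy, scipy, OpenCV 4.12 (cv2) and the standard library are available. Lean on these libraries where they do the work, as an engineer would, in place of code of your own. Each camera call takes 0.05 s, during which the arm holds its last target. There are 200 camera calls.

## Working session

There is one attempt and no reset: what is moved stays moved. The work goes in short steps, Python scripts to look and compute and a tool call to move; the robot and the scene stay as the last step left them, time stands still between calls to the robot, and variables do not carry over. Pictures are saved under pics/ and viewed, about 12 in all and at most 16, crops included, and the job is handed in when it is done.

Besides the shell and the picture viewer there is one more tool, called after ">>>" by a JSON object that holds its "op" and its "data", one argument or row to a line. apply_moves: Moves the arm, as the interface text tells. Its arguments: {"type":"object","properties":{"deltas":{"type":"array","items":{"type":"object","properties":{"translation":{"type":"array","items":{"type":"number"}},"turn":{"type":"array","items":{"type":"number"}},"hand":{"type":"number"}}}},"newtons":{"type":"number"}},"required":["deltas"]}

```bash
mkdir -p pics; ls; python3 - <<'E'
from bench import readout,camera,calibration
import cv2,numpy as np
for n in("top","side"):
    cv2.imwrite(f"pics/{n}0.png",cv2.resize(camera(n)[:,:,::-1],(800,600),interpolation=cv2.INTER_CUBIC)); c=calibration(n); print(n,c["fx"],c["fy"],c["cx"],c["cy"],np.round(c["extrinsics"],4).tolist())
print(readout.read_state())
E
```

```text
pics
top 421.37789430331077 421.37789430331077 276.8758922355303 205.90211267486316 [[-0.0215, -0.9997, 0.0077, -0.0237], [-0.997, 0.0209, -0.0751, 0.5272], [0.0749, -0.0093, -0.9971, 1.2791], [0.0, 0.0, 0.0, 1.0]]
side 457.045323456949 457.045323456949 277.35541127436113 216.85586763368983 [[-0.7518, -0.659, 0.0229, 0.3674], [-0.3982, 0.426, -0.8124, 0.2879], [0.5256, -0.6199, -0.5827, 1.0916], [0.0, 0.0, 0.0, 1.0]]
{'time': 0.1, 'joint_positions': array([ 1.12040191,  0.3327732 , -0.06469213,  1.46086212,  0.02162347,
        1.34987376, -0.08850051]), 'joint_vel': array([-2.00652384e-03, -1.77072069e-03,  5.76736719e-04, -8.48171069e-04,
        2.88987363e-04, -2.59113977e-06, -5.83326172e-04]), 'joint_torque': array([ 1.56967431e-03, -6.24545360e+01,  2.44027690e-02, -3.90710557e+01,
       -6.16540667e-02,  3.66994506e-02,  1.03160853e-04]), 'ee_pos': array([ 0.25914404, -0.56839048,  0.23585334]), 'eef_rot': array([ 9.77209142e-01,  2.12277931e-01, -1.68572395e-04, -5.86435842e-04]), 'ft_force': array([0.05797441, 0.11138882, 0.11162497]), 'torque': array([ 0.02423669, -0.0155692 , -0.05595082]), 'width': 0.08719960092419292}
```

View pics/top0.png

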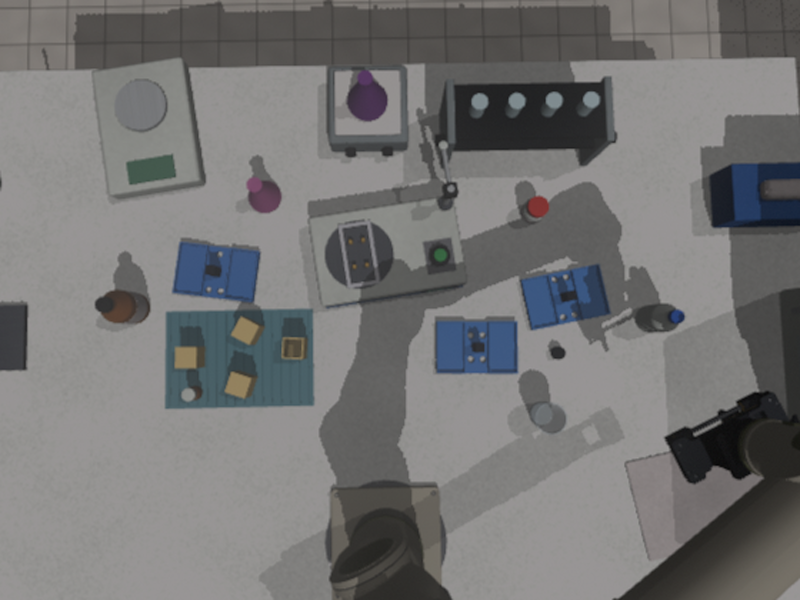

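View pics/side0.png

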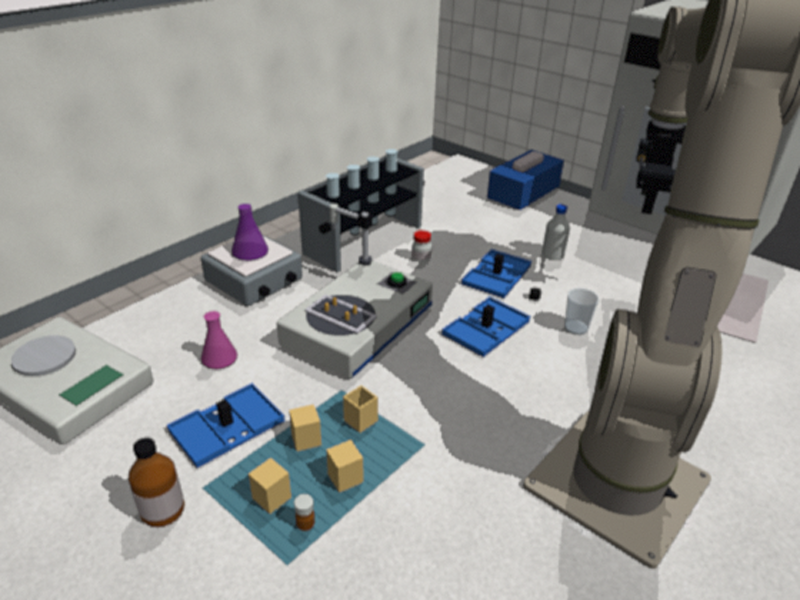

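The top view shows the unit at about (388,245) with four close studs. The racks are at (216,271), (476,346) and (565,296), pots are at (187,357), (246,330), (240,384) and (293,348, mouth-up), and the vial is at (190,394). Next I'll zoom in on the holes and pots.

```bash
cat > h.py <<'E'
import numpy as np,cv2
from bench import readout,camera,calibration
def ray(n,u,v):
    c=calibration(n);E=np.array(c["extrinsics"]);R,t=E[:3,:3],E[:3,3]
    return -R.T@t, R.T@np.array([(u-c["cx"])/c["fx"],(v-c["cy"])/c["fy"],1])
def at(n,u,v,z):
    o,d=ray(n,u,v);return o+d*(z-o[2])/d[2]
def proj(n,p):
    c=calibration(n);E=np.array(c["extrinsics"]);q=(E[:3,:3]@np.atleast_2d(p).T).T+E[:3,3]
    return np.c_[q[:,0]/q[:,2]*c["fx"]+c["cx"],q[:,1]/q[:,2]*c["fy"]+c["cy"]]
def tile(im,u,v,w=90,h=70,s=4):
    im=im[v:v+h,u:u+w,::-1];return cv2.resize(im,None,fx=s,fy=s,interpolation=cv2.INTER_CUBIC)
E
python3 - <<'E'
from h import *
im=camera("top"); cv2.imwrite("pics/raw.png",im[:,:,::-1])
T=[tile(im,*p) for p in[(210,140),(110,155),(295,210),(355,170)]]
o=np.vstack([np.hstack(T[:2]),np.hstack(T[2:])]);o=cv2.convertScaleAbs(o,alpha=1.6,beta=10)
cv2.imwrite("pics/z1.png",o)
o=cv2.convertScaleAbs(tile(im,105,205,125,90,6),alpha=1.5)
cv2.imwrite("pics/z2.png",o)
E
```

```text
(no output)
```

View pics/z1.png

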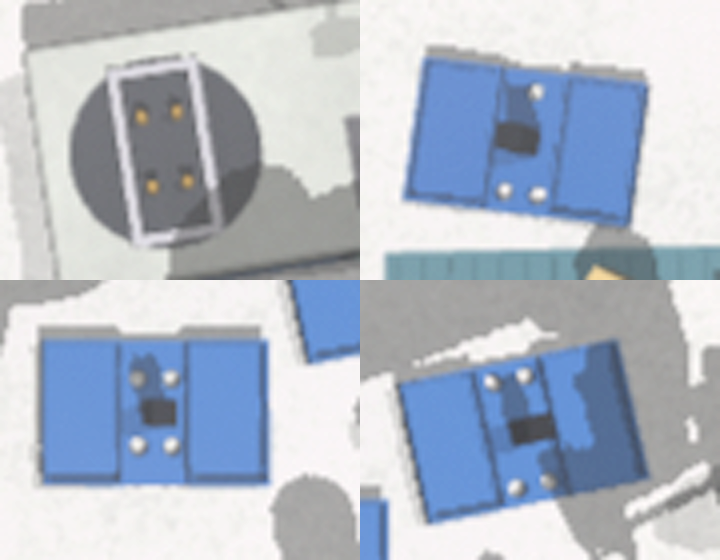

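View pics/z2.png

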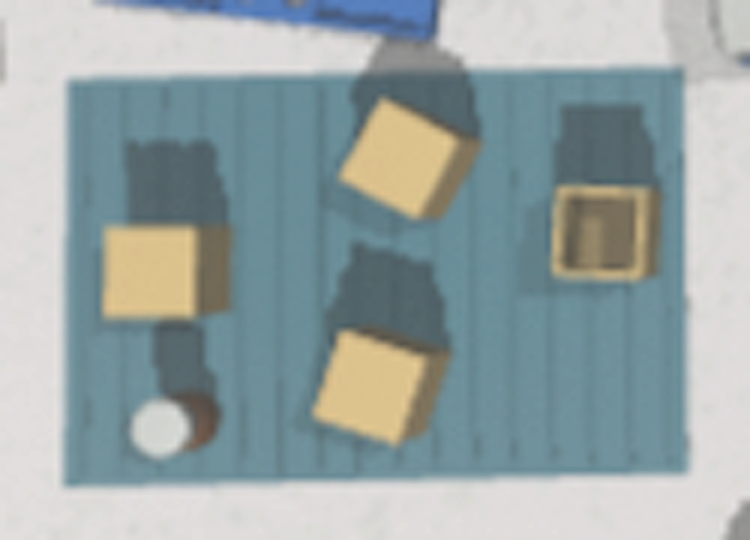

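Studs are the short pattern: about 48 mm lengthwise between rows at (141,117) and (152,186). The matching rack is the one at (476,346) in the top view, with hole spacing of about 50 mm. Next I'll compute poses.

```bash
python3 - <<'E'
from h import *
im=cv2.imread("pics/raw.png")[:,:,::-1]
print("cam",ray("top",0,0)[0],ray("side",0,0)[0])
def nat(p,u0,v0,s): return ((p[0]+.5)/s-.5+u0,(p[1]+.5)/s-.5+v0)
def W(ps,u0,v0,s,z): return np.array([at("top",*nat(p,u0,v0,s),z) for p in ps])[:,:2]
# studs by colour, top
hsv=cv2.cvtColor(im,cv2.COLOR_RGB2HSV).astype(int)
t=hsv[155:195,235:270]; m=((t[...,0]<30)&(t[...,1]>90)&(t[...,2]>60)).astype(np.uint8)
n,l,s,c=cv2.connectedComponentsWithStats(m)
st=[]
for i in range(1,n):
    if s[i,4]>2: st.append(at("top",c[i,0]+235,c[i,1]+155,.090)[:2]);print("stud",s[i,4],c[i]+[235,155],st[-1].round(4))
st=np.array(st);print("seat",st.mean(0))
r=W([(40,60),(268,58),(268,204),(42,206)],295,210,4,.014);print("rack corners",r.round(4).tolist(),r.mean(0))
hh=W([(137,98),(171,97),(172,165),(138,165)],295,210,4,.004);print("holes",hh.round(4).tolist(),hh.mean(0))
P=dict(p1=[(104,227),(195,226),(198,318),(104,320)],p2=[(384,98),(458,138),(418,219),(338,180)],p3=[(346,330),(427,357),(400,445),(312,415)],p4=[(556,187),(645,187),(645,280),(553,277)])
for k,v in P.items():
    q=W(v,105,205,6,.061);d=q[1]-q[0];e=q[3]-q[0];print(k,q.mean(0).round(4),"edges",np.linalg.norm(d).round(4),np.linalg.norm(e).round(4),"yaw",np.degrees(np.arctan2(*d[::-1])).round(1),np.degrees(np.arctan2(*e[::-1])).round(1))
b=lambda u,v,z:at("top",u*.7,v*.7,z)[:2].round(3)
print("button",b(440,254,.092),"flask base",b(265,200,.03),"vial",b(190,395,.055),"stopper",b(557,352,.02),"beaker",b(541,413,.04),"amber",b(106,304,.15),"jar",b(538,206,.07),"wash",b(677,317,.14),"beakerTop",b(545,418,0))
print("unit corners",[b(*p,.07).tolist() for p in[(308,218),(455,190),(467,283),(320,306)]])
u=W([(26,48),(358,0)],210,140,4,.07);print(u)
E
```

```text
cam [ 0.42922856 -0.02290132  1.31525381] [-0.18284903  0.79610922  0.86149859]
stud 5 [253.6 167.2] [0.6366 0.0316]
stud 6 [244.83333333 168.83333333] [0.6323 0.0574]
stud 5 [256.4 184.8] [0.5845 0.0243]
stud 6 [247.5 186. ] [0.5815 0.0504]
seat [0.60870483 0.04090477]
rack corners [[0.4672, -0.1194], [0.465, -0.2957], [0.353, -0.2916], [0.3553, -0.118]] [ 0.41015482 -0.20618581]
holes [[0.4364, -0.1948], [0.4366, -0.2212], [0.3841, -0.2203], [0.3846, -0.1939]] [ 0.41044457 -0.20756064]
p1 [0.4019 0.4031] edges 0.0447 0.0456 yaw -90.6 -179.7
p2 [0.4553 0.2805] edges 0.0419 0.0461 yaw -119.4 150.4
p3 [0.3438 0.2947] edges 0.0421 0.0443 yaw -109.5 157.9
p4 [0.4167 0.182 ] edges 0.0439 0.0443 yaw -91.2 177.7
button [ 0.602 -0.127] flask base [0.736 0.243] vial [0.324 0.395] stopper [ 0.395 -0.379] beaker [ 0.269 -0.334] amber [0.509 0.526] jar [ 0.702 -0.338] wash [ 0.461 -0.584] beakerTop [ 0.253 -0.352]
unit corners [[0.686, 0.145], [0.74, -0.164], [0.543, -0.184], [0.501, 0.122]]
[[ 0.68927301  0.14361142]
 [ 0.72077539 -0.10549288]]
```

>>> {"op": "apply_moves", "data": {
  "deltas": [
    {"translation": [0.0151,0.0362,0],"turn": [0,0,0.113],"hand": 0.087},
    {"translation": [0.0151,0.0362,0],"turn": [0,0,0.113],"hand": 0.087},
    {"translation": [0.0151,0.0362,0],"turn": [0,0,0.113],"hand": 0.087},
    {"translation": [0.0151,0.0362,0],"turn": [0,0,0.113],"hand": 0.087},
    {"translation": [0.0151,0.0362,0],"turn": [0,0,0.113],"hand": 0.087}
  ]
}}

```text
time: 0.65
ee_pos: [0.3317, -0.3851, 0.233]
eef_rot: [0.877, 0.481, -0.002, -0.001]
ft_force: [0.4, -0.3, 0.5]
width: 0.0868
```

>>> {"op": "apply_moves", "data": {
  "deltas": [
    {"translation": [0.0151,0.0362,0],"turn": [0,0,0.113],"hand": 0.087},
    {"translation": [0.0151,0.0362,0],"turn": [0,0,0.113],"hand": 0.087},
    {"translation": [0.0151,0.0362,0],"turn": [0,0,0.113],"hand": 0.087},
    {"translation": [0.0151,0.0362,0],"turn": [0,0,0.113],"hand": 0.087},
    {"translation": [0.0151,0.0362,0],"turn": [0,0,0.113],"hand": 0.087}
  ]
}}

```text
time: 1.15
ee_pos: [0.4083, -0.1959, 0.2325]
eef_rot: [0.7, 0.714, -0.003, -0.0]
ft_force: [1.1, -0.3, 0.2]
width: 0.0871
```

```bash
cat >> h.py <<'E'
import json
from scipy.spatial.transform import Rotation as Ro
def log():
    s=readout.read_state();open("log.txt","a").write(json.dumps([list(map(float,s[k])) for k in("joint_positions","ee_pos","eef_rot")])+"\n")
    R=Ro.from_quat(s["eef_rot"]);M=R.as_matrix()
    print("t",round(s["time"],2),"pos",s["ee_pos"].round(4),"q",s["joint_positions"].round(2),"F",s["ft_force"].round(1),"T",s["torque"].round(2),"w",round(s["width"],4));print(" toolz",M[:,2].round(3),"jaw",M[:,1].round(3),"jawyaw",np.arctan2(M[1,1],M[0,1]).round(3));return s
E
python3 -c "
from h import *;log()"
```

```text
t 1.15 pos [ 0.4083 -0.1959  0.2325] q [ 0.81 -0.02 -0.45  1.87 -0.    1.29  0.38] F [ 1.1 -0.3  0.2] T [ 0.02 -0.12  0.03] w 0.0871
 toolz [-0.005 -0.004 -1.   ] jaw [ 1.     0.021 -0.005] jawyaw 0.021
```

>>> {"op": "apply_moves", "data": {
  "deltas": [
    {"translation": [0.002,-0.0108,0],"turn": [0.004,-0.005,-0.034],"hand": 0.087},
    {"translation": [0,0,0],"turn": [0,0,0],"hand": 0.087},
    {"translation": [0,0,-0.04],"turn": [0,0,0],"hand": 0.087},
    {"translation": [0,0,-0.04],"turn": [0,0,0],"hand": 0.087},
    {"translation": [0,0,-0.04],"turn": [0,0,0],"hand": 0.087}
  ]
}}

```text
time: 1.65
ee_pos: [0.4149, -0.2043, 0.1147]
eef_rot: [0.709, 0.705, 0.002, 0.005]
ft_force: [0.2, -1.1, -0.3]
width: 0.0868
```

```bash
python3 -c "
from h import *;log()"
```

```text
t 1.65 pos [ 0.4149 -0.2043  0.1147] q [ 0.8   0.11 -0.46  2.01  0.06  1.02  0.31] F [ 0.2 -1.1 -0.3] T [-0.11 -0.09 -0.07] w 0.0868
 toolz [ 0.01  -0.005 -1.   ] jaw [ 1.    -0.006  0.01 ] jawyaw -0.006
```

```bash
cat >> h.py <<'E'
def delta(pos,tz,jaw):
    s=log();tz=np.array(tz,float)/np.linalg.norm(tz);j=np.array(jaw,float);j-=tz*(j@tz);j/=np.linalg.norm(j)
    R=Ro.from_quat(s["eef_rot"]);B=[np.c_[np.cross(y,tz),y,tz] for y in(j,-j)]
    r=min([(Ro.from_matrix(b)*R.inv()).as_rotvec() for b in B],key=np.linalg.norm)
    d=np.array(pos)-s["ee_pos"];print(" DELTA",d.round(4),r.round(4),"rows>=",np.ceil(max(np.linalg.norm(d)/.045,np.linalg.norm(r)/.14)))
def down(pos,yaw): delta(pos,[0,0,-1],[np.cos(yaw),np.sin(yaw),0])
E
python3 -c "
from h import *;down([.4103,-.2067,.04],-.013)"
```

```text
t 1.65 pos [ 0.4149 -0.2043  0.1147] q [ 0.8   0.11 -0.46  2.01  0.06  1.02  0.31] F [ 0.2 -1.1 -0.3] T [-0.11 -0.09 -0.07] w 0.0868
 toolz [ 0.01  -0.005 -1.   ] jaw [ 1.    -0.006  0.01 ] jawyaw -0.006
 DELTA [-0.0046 -0.0024 -0.0747] [ 0.0051  0.0103 -0.0073] rows>= 2.0
```

>>> {"op": "apply_moves", "data": {
  "deltas": [
    {"translation": [-0.0046,-0.0024,0],"turn": [0.005,0.01,-0.007],"hand": 0.087},
    {"translation": [0,0,-0.018],"turn": [0,0,0],"hand": 0.087},
    {"translation": [0,0,-0.018],"turn": [0,0,0],"hand": 0.087},
    {"translation": [0,0,-0.018],"turn": [0,0,0],"hand": 0.087},
    {"translation": [0,0,-0.018],"turn": [0,0,0],"hand": 0.087}
  ]
}}

```text
time: 2.15
ee_pos: [0.408, -0.2112, 0.0438]
eef_rot: [0.715, 0.699, -0.001, -0.002]
ft_force: [0.2, -0.1, 0.7]
width: 0.0867
```

>>> {"op": "apply_moves", "data": {
  "deltas": [
    {"translation": [0,0,0],"turn": [0,0,0],"hand": 0.06}
  ]
}}

```text
time: 2.25
ee_pos: [0.4071, -0.2119, 0.0437]
eef_rot: [0.716, 0.699, -0.002, -0.003]
ft_force: [-0.4, -0.6, 0.3]
width: 0.084
```

```bash
python3 -c "
from h import *;down([.4103,-.2067,.04],-.013)
cv2.imwrite('pics/g1.png',cv2.convertScaleAbs(np.hstack([tile(camera('top'),280,195,110,85,4),tile(camera('side'),290,170,90,85,4)]),alpha=1.4))"
```

```text
t 2.25 pos [ 0.4071 -0.2119  0.0437] q [ 0.79  0.22 -0.44  2.06  0.12  0.89  0.26] F [-0.4 -0.6  0.3] T [ 0.02 -0.08 -0.  ] w 0.084
 toolz [-0.007  0.002 -1.   ] jaw [ 1.    -0.024 -0.007] jawyaw -0.024
 DELTA [ 0.0032  0.0052 -0.0037] [-0.0022 -0.0069  0.011 ] rows>= 1.0
```

View pics/g1.png

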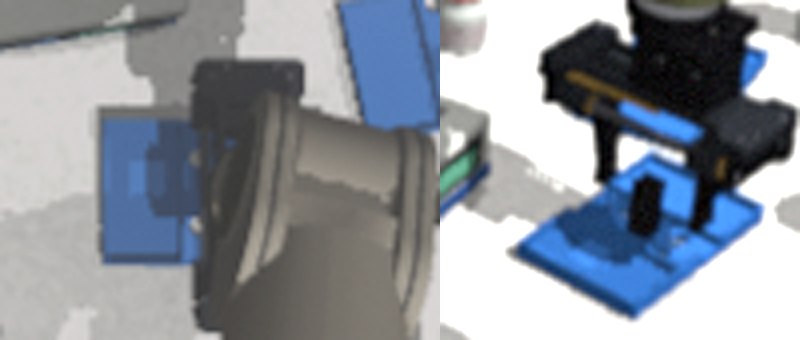

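The fingers straddle the black post, which is at side-crop pixel (648,205). I'll correct the position, then close.

>>> {"op": "apply_moves", "data": {
  "deltas": [
    {"translation": [0.0032,0.0052,-0.0037],"turn": [-0.002,-0.007,0.011],"hand": 0.087},
    {"translation": [0,0,0],"turn": [0,0,0],"hand": 0.087}
  ]
}}

```text
time: 2.55
ee_pos: [0.4133, -0.2078, 0.0443]
eef_rot: [0.712, 0.703, 0.001, 0.004]
ft_force: [0.8, 0.3, -0.6]
width: 0.0848
```

```bash
python3 -c "
from h import *;down([.4103,-.2067,.04],-.013)"
```

```text
t 2.55 pos [ 0.4133 -0.2078  0.0443] q [ 0.78  0.22 -0.44  2.06  0.12  0.87  0.25] F [ 0.8  0.3 -0.6] T [ 0.01 -0.06 -0.01] w 0.0848
 toolz [ 0.007 -0.003 -1.   ] jaw [ 1.    -0.013  0.007] jawyaw -0.013
 DELTA [-0.003   0.0011 -0.0043] [ 0.0035  0.0065 -0.0003] rows>= 1.0
```

>>> {"op": "apply_moves", "data": {
  "deltas": [
    {"translation": [0,0,0],"turn": [0,0,0],"hand": 0.0},
    {"translation": [0,0,0],"turn": [0,0,0],"hand": 0.0},
    {"translation": [0,0,0],"turn": [0,0,0],"hand": 0.0},
    {"translation": [0,0,0],"turn": [0,0,0],"hand": 0.0},
    {"translation": [0,0,0],"turn": [0,0,0],"hand": 0.0}
  ],
  "newtons": 50
}}

```text
time: 3.05
ee_pos: [0.4141, -0.2081, 0.046]
eef_rot: [0.711, 0.703, 0.001, 0.005]
ft_force: [-0.7, -0.3, -0.5]
width: 0.055
```

```bash
python3 -c "
from h import *;down([.4103,-.2067,.04],-.013)"
```

```text
t 3.05 pos [ 0.4141 -0.2081  0.046 ] q [ 0.78  0.22 -0.44  2.06  0.12  0.88  0.25] F [-0.7 -0.3 -0.5] T [-0.04 -0.02  0.04] w 0.055
 toolz [ 0.008 -0.005 -1.   ] jaw [ 1.    -0.012  0.008] jawyaw -0.012
 DELTA [-0.0038  0.0014 -0.006 ] [ 0.0049  0.0083 -0.0005] rows>= 1.0
```

>>> {"op": "apply_moves", "data": {
  "deltas": [
    {"translation": [-0.003,0.001,-0.006],"turn": [0.004,0.007,0],"hand": 0.04},
    {"translation": [0,0,-0.002],"turn": [0,0,0],"hand": 0.04},
    {"translation": [0,0,0],"turn": [0,0,0],"hand": 0.0},
    {"translation": [0,0,0],"turn": [0,0,0],"hand": 0.0},
    {"translation": [0,0,0],"turn": [0,0,0],"hand": 0.0}
  ]
}}

```text
time: 3.55
ee_pos: [0.4104, -0.2069, 0.0367]
eef_rot: [0.712, 0.703, -0.0, -0.0]
ft_force: [-6.0, -0.4, 1.8]
width: 0.0234
```

>>> {"op": "apply_moves", "data": {
  "deltas": [
    {"translation": [0,0,0],"turn": [0,0,0],"hand": 0.0},
    {"translation": [0,0,0],"turn": [0,0,0],"hand": 0.0},
    {"translation": [0,0,0],"turn": [0,0,0],"hand": 0.0},
    {"translation": [0,0,0],"turn": [0,0,0],"hand": 0.0},
    {"translation": [0,0,0],"turn": [0,0,0],"hand": 0.0}
  ]
}}

```text
time: 4.05
ee_pos: [0.4099, -0.2069, 0.0367]
eef_rot: [0.712, 0.703, -0.0, -0.001]
ft_force: [-0.9, 0.0, -0.7]
width: 0.0198
```

```bash
python3 -c "
from h import *;down([.4103,-.2067,.04],-.013)"
```

```text
t 4.05 pos [ 0.4099 -0.2069  0.0367] q [ 0.78  0.23 -0.44  2.07  0.13  0.87  0.25] F [-0.9  0.  -0.7] T [-0.01  0.1  -0.04] w 0.0198
 toolz [-0.001  0.    -1.   ] jaw [ 1.    -0.013 -0.001] jawyaw -0.013
 DELTA [0.0004 0.0002 0.0033] [-0.0002 -0.0013 -0.0003] rows>= 1.0
```

>>> {"op": "apply_moves", "data": {
  "deltas": [
    {"translation": [0,0,0.02],"turn": [0,0,0],"hand": 0.0},
    {"translation": [0,0,0.035],"turn": [0,0,0],"hand": 0.0},
    {"translation": [0,0,0.035],"turn": [0,0,0],"hand": 0.0},
    {"translation": [0,0,0.035],"turn": [0,0,0],"hand": 0.0},
    {"translation": [0,0,0.01],"turn": [0,0,0],"hand": 0.0}
  ]
}}

```text
time: 4.55
ee_pos: [0.4069, -0.2046, 0.1728]
eef_rot: [0.711, 0.703, -0.001, -0.004]
ft_force: [0.9, 0.8, -3.7]
width: 0.0192
```

>>> {"op": "apply_moves", "data": {
  "deltas": [
    {"translation": [0.02,0.025,0],"turn": [0,0,0.019],"hand": 0.0},
    {"translation": [0.02,0.025,0],"turn": [0,0,0.019],"hand": 0.0},
    {"translation": [0.02,0.025,0],"turn": [0,0,0.019],"hand": 0.0},
    {"translation": [0.02,0.025,0],"turn": [0,0,0.019],"hand": 0.0},
    {"translation": [0.02,0.025,0],"turn": [0,0,0.019],"hand": 0.0}
  ]
}}

```text
time: 5.05
ee_pos: [0.5065, -0.0802, 0.1697]
eef_rot: [0.68, 0.733, -0.002, -0.004]
ft_force: [0.4, 0.3, -3.3]
width: 0.0195
```

>>> {"op": "apply_moves", "data": {
  "deltas": [
    {"translation": [0.02,0.025,0],"turn": [0,0,0.019],"hand": 0.0},
    {"translation": [0.02,0.025,0],"turn": [0,0,0.019],"hand": 0.0},
    {"translation": [0.02,0.025,0],"turn": [0,0,0.019],"hand": 0.0},
    {"translation": [0.015,0.015,0],"turn": [0,0,0.0],"hand": 0.0},
    {"translation": [0,0,0],"turn": [0,0,0],"hand": 0.0}
  ]
}}

```text
time: 5.55
ee_pos: [0.583, 0.019, 0.1617]
eef_rot: [0.655, 0.755, -0.003, -0.008]
ft_force: [-0.6, 0.3, -4.0]
width: 0.0198
```

```bash
python3 -c "
from h import *;down([.6087,.0409,.150],.14)"
```

```text
t 5.55 pos [0.583  0.019  0.1617] q [ 0.41  0.38 -0.64  1.63  0.22  1.23 -0.13] F [-0.6  0.3 -4. ] T [ 0.01 -0.14 -0.05] w 0.0198
 toolz [-0.017  0.006 -1.   ] jaw [ 0.99   0.141 -0.016] jawyaw 0.141
 DELTA [ 0.0257  0.0219 -0.0117] [-0.006  -0.0165 -0.0012] rows>= 1.0
```

>>> {"op": "apply_moves", "data": {
  "deltas": [
    {"translation": [0.013,0.011,0],"turn": [-0.006,-0.0165,0],"hand": 0.0},
    {"translation": [0.0127,0.011,-0.005],"turn": [0,0,0],"hand": 0.0},
    {"translation": [0,0,0],"turn": [0,0,0],"hand": 0.0},
    {"translation": [0,0,0],"turn": [0,0,0],"hand": 0.0}
  ]
}}

```text
time: 5.95
ee_pos: [0.6066, 0.0401, 0.1507]
eef_rot: [0.656, 0.755, -0.003, -0.003]
ft_force: [0.5, -0.9, -3.5]
width: 0.0196
```

```bash
python3 -c "
from h import *;down([.6087,.0409,.150],.14)
cv2.imwrite('pics/s1.png',cv2.convertScaleAbs(np.hstack([tile(camera('top'),200,130,100,90,4),tile(camera('side'),190,140,100,90,4)]),alpha=1.4))"
```

```text
t 5.95 pos [0.6066 0.0401 0.1507] q [ 0.35  0.43 -0.63  1.58  0.26  1.22 -0.19] F [ 0.5 -0.9 -3.5] T [-0.04 -0.09  0.02] w 0.0196
 toolz [-0.007 -0.001 -1.   ] jaw [ 0.99   0.14  -0.007] jawyaw 0.141
 DELTA [ 0.0021  0.0008 -0.0007] [ 0.0006 -0.0072 -0.0009] rows>= 1.0
```

View pics/s1.png

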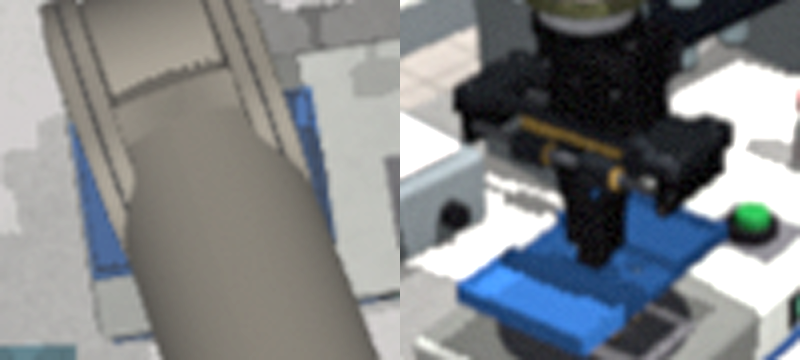

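The rack is level over the plate in the side view. Lower in small steps.

>>> {"op": "apply_moves", "data": {
  "deltas": [
    {"translation": [0.002,0.0008,0],"turn": [0,-0.007,0],"hand": 0.0},
    {"translation": [0,0,-0.007],"turn": [0,0,0],"hand": 0.0},
    {"translation": [0,0,-0.007],"turn": [0,0,0],"hand": 0.0},
    {"translation": [0,0,0],"turn": [0,0,0],"hand": 0.0}
  ]
}}

```text
time: 6.45
ee_pos: [0.6081, 0.0384, 0.1361]
eef_rot: [0.657, 0.754, -0.001, 0.001]
ft_force: [-0.3, -0.2, -4.3]
width: 0.0197
```

```bash
python3 -c "
from h import *;down([.6087,.0409,.115],.14)"
```

```text
t 6.45 pos [0.6081 0.0384 0.1361] q [ 0.35  0.44 -0.62  1.6   0.28  1.19 -0.2 ] F [-0.3 -0.2 -4.3] T [ 0.01 -0.08 -0.02] w 0.0197
 toolz [ 0.001 -0.002 -1.   ] jaw [0.991 0.137 0.001] jawyaw 0.138
 DELTA [ 0.0006  0.0025 -0.0211] [0.0022 0.001  0.0021] rows>= 1.0
```

>>> {"op": "apply_moves", "data": {
  "deltas": [
    {"translation": [0.0006,0.0024,0],"turn": [0.002,0,0.002],"hand": 0.0},
    {"translation": [0,0,0],"turn": [0,0,0],"hand": 0.0},
    {"translation": [0,0,-0.005],"turn": [0,0,0],"hand": 0.0},
    {"translation": [0,0,-0.004],"turn": [0,0,0],"hand": 0.0}
  ]
}}

```text
time: 6.85
ee_pos: [0.6091, 0.0411, 0.127]
eef_rot: [0.656, 0.755, 0.001, 0.001]
ft_force: [0.1, 0.3, -3.2]
width: 0.0195
```

```bash
python3 -c "
from h import *;down([.6087,.0409,.115],.14)"
```

```text
t 6.85 pos [0.6091 0.0411 0.127 ] q [ 0.35  0.45 -0.62  1.61  0.28  1.17 -0.2 ] F [ 0.1  0.3 -3.2] T [-0.05 -0.03  0.02] w 0.0195
 toolz [ 0.002  0.    -1.   ] jaw [0.99  0.14  0.002] jawyaw 0.14
 DELTA [-0.0004 -0.0002 -0.012 ] [-0.0001  0.002  -0.    ] rows>= 1.0
```

>>> {"op": "apply_moves", "data": {
  "deltas": [
    {"translation": [0,0,-0.004],"turn": [0,0,0],"hand": 0.0},
    {"translation": [0,0,-0.004],"turn": [0,0,0],"hand": 0.0},
    {"translation": [0,0,-0.003],"turn": [0,0,0],"hand": 0.0}
  ]
}}

```text
time: 7.15
ee_pos: [0.609, 0.0411, 0.1147]
eef_rot: [0.656, 0.755, 0.001, 0.001]
ft_force: [2.9, -0.6, 22.1]
width: 0.0198
```

```bash
python3 -c "
from h import *;down([.6087,.0409,.115],.14)"
```

```text
t 7.15 pos [0.609  0.0411 0.1147] q [ 0.34  0.47 -0.62  1.62  0.29  1.15 -0.21] F [ 2.9 -0.6 22.1] T [-0.25 -0.52 -0.05] w 0.0198
 toolz [ 0.002  0.    -1.   ] jaw [0.99  0.14  0.002] jawyaw 0.14
 DELTA [-0.0003 -0.0002  0.0003] [-0.0001  0.0016 -0.0002] rows>= 1.0
```

>>> {"op": "apply_moves", "data": {
  "deltas": [
    {"translation": [0,0,0.0],"turn": [0,0,0],"hand": 0.06},
    {"translation": [0,0,0],"turn": [0,0,0],"hand": 0.06},
    {"translation": [0,0,0],"turn": [0,0,0],"hand": 0.06},
    {"translation": [0,0,0],"turn": [0,0,0],"hand": 0.06},
    {"translation": [0,0,0.015],"turn": [0,0,0],"hand": 0.06}
  ]
}}

```text
time: 7.65
ee_pos: [0.609, 0.0411, 0.1296]
eef_rot: [0.656, 0.755, 0.0, 0.0]
ft_force: [0.6, -0.4, 0.1]
width: 0.0519
```

>>> {"op": "apply_moves", "data": {
  "deltas": [
    {"translation": [0,0,0.03],"turn": [0,0,0],"hand": 0.08},
    {"translation": [0,0,0.04],"turn": [0,0,0],"hand": 0.08},
    {"translation": [-0.03,0.02,0.03],"turn": [0,0,0],"hand": 0.08},
    {"translation": [-0.03,0.03,0],"turn": [0,0,0],"hand": 0.08},
    {"translation": [-0.03,0.03,0.0],"turn": [0,0,0],"hand": 0.08}
  ]
}}

```text
time: 8.15
ee_pos: [0.5202, 0.1191, 0.24]
eef_rot: [0.659, 0.752, 0.003, 0.002]
ft_force: [0.0, 0.2, 0.0]
width: 0.0792
```

```bash
cat > kin.py <<'E'
import numpy as np,json
from scipy.optimize import least_squares
from scipy.spatial.transform import Rotation as Ro
def fk(q,p,sg):
    # rolls about z (sign sg[0]), pitches about y
    L=p; R=Ro.identity();x=np.zeros(3)
    def rz(a):return Ro.from_rotvec([0,0,a])
    def ry(a):return Ro.from_rotvec([0,a,0])
    R=rz(sg[0]*q[0]);x=np.array([0,0,L[0]])
    R=R*ry(sg[1]*q[1]);R=R*rz(sg[2]*q[2]);x=x+R.apply([L[4],0,L[1]])
    R=R*ry(sg[3]*q[3]);R=R*rz(sg[4]*q[4]);x=x+R.apply([L[5],0,L[2]])
    R=R*ry(sg[5]*q[5]);x=x+R.apply([L[6],0,L[3]]);R=R*rz(sg[6]*q[6])
    return x,R
E
python3 - <<'E'
from h import *;log()
from kin import *
import itertools
D=[json.loads(l) for l in open("log.txt")]
D.append([[1.12040191,0.3327732,-0.06469213,1.46086212,0.02162347,1.34987376,-0.08850051],[0.25914404,-0.56839048,0.23585334],[9.77209142e-01,2.12277931e-01,-1.68572395e-04,-5.86435842e-04]])
best=[]
for s in itertools.product([1,-1],repeat=4):
  sg=[s[0],1,s[1],1,s[2],1,s[3]]
  T=[np.linalg.norm((fk(d[0],[0]*7,sg)[1].inv()*Ro.from_quat(d[2])).as_matrix()-(fk(D[-1][0],[0]*7,sg)[1].inv()*Ro.from_quat(D[-1][2])).as_matrix()) for d in D]
  best.append((max(T),sg))
best.sort(key=lambda b:b[0]);print(best[:3]);sg=best[0][1]
off=(fk(D[-1][0],[0]*7,sg)[1].inv()*Ro.from_quat(D[-1][2])).as_rotvec();print("off",off)
r=least_squares(lambda p:np.concatenate([fk(d[0],p,sg)[0]-np.array(d[1]) for d in D]+[.001*np.array(p[4:])]),[.36,.4,.4,.25,0,0,0])
print(r.x.round(4),np.abs(r.fun).max());json.dump([r.x.tolist(),sg,off.tolist()],open("kin.json","w"))
E
```

```text
t 8.15 pos [0.5202 0.1191 0.24  ] q [ 0.34  0.19 -0.72  1.67  0.13  1.32 -0.28] F [0.  0.2 0. ] T [ 0.05 -0.1  -0.01] w 0.0792
 toolz [ 0.008  0.002 -1.   ] jaw [0.991 0.131 0.008] jawyaw 0.132
[(np.float64(1.3054085653308627e-08), [-1, 1, -1, 1, -1, 1, -1]), (np.float64(0.7526745066734889), [-1, 1, -1, 1, 1, 1, -1]), (np.float64(1.2537188334055323), [-1, 1, -1, 1, 1, 1, 1])]
off [-4.53788373e-09 -9.18732764e-09  1.57079633e+00]
[ 1.2133  0.5868  0.4998  1.4181  0.042  -0.0047  0.0954] 0.05060363972290635
```

```bash
python3 - <<'E'
from kin import *
import itertools
D=[json.loads(l) for l in open("log.txt")]
D.append([[1.12040191,0.3327732,-0.06469213,1.46086212,0.02162347,1.34987376,-0.08850051],[0.25914404,-0.56839048,0.23585334],0])
sg=[-1,1,-1,1,-1,1,-1]
def chain(q):
    out=[np.eye(3)];R=Ro.identity()
    for i in range(7):
        a=sg[i]*q[i];R=R*Ro.from_rotvec([0,0,a] if i%2==0 else [0,a,0]);out.append(R.as_matrix())
    return out
A=np.vstack([np.hstack([C[0][:,2:]]+[C[i] for i in(1,3,5,7)]) for C in[chain(d[0]) for d in D]])
b=np.concatenate([d[1] for d in D])
names=["z0"]+[f"{i}{c}" for i in(1,3,5,7) for c in"xyz"]
print(len(D),np.linalg.svd(A)[1].round(3))
for lam in(1e-4,1e-2):
    x=np.linalg.solve(A.T@A+lam**2*np.eye(A.shape[1]),A.T@b);print(lam,dict(zip(names,x.round(3))),"res",np.abs(A@x-b).max())
# sparse: fewest columns beyond lengths
base=["z0","3z","5z","7z"]
rest=[n for n in names if n not in base]
for k in(0,1,2):
  R=[]
  for c in itertools.combinations(rest,k):
    ix=[names.index(n) for n in base+list(c)];x,*_=np.linalg.lstsq(A[:,ix],b,rcond=1e-6);R.append((np.abs(A[:,ix]@x-b).max(),c,x.round(3)))
  for r in sorted(R,key=lambda r:r[0])[:3]:print(r)
E
```

```text
14 [8.331 7.429 7.401 0.947 0.814 0.614 0.513 0.467 0.369 0.199 0.176 0.022
 0.   ]
0.0001 {'z0': np.float64(0.129), '1x': np.float64(0.0), '1y': np.float64(-0.022), '1z': np.float64(0.129), '3x': np.float64(0.0), '3y': np.float64(-0.024), '3z': np.float64(0.449), '5x': np.float64(-0.0), '5y': np.float64(-0.0), '5z': np.float64(0.49), '7x': np.float64(-0.0), '7y': np.float64(0.0), '7z': np.float64(0.338)} res 9.478582296829074e-08
0.01 {'z0': np.float64(0.101), '1x': np.float64(0.001), '1y': np.float64(-0.022), '1z': np.float64(0.101), '3x': np.float64(0.0), '3y': np.float64(-0.025), '3z': np.float64(0.446), '5x': np.float64(-0.002), '5y': np.float64(-0.001), '5z': np.float64(0.489), '7x': np.float64(-0.001), '7y': np.float64(0.002), '7z': np.float64(0.281)} res 0.000776849907308641
(np.float64(0.05161843844340258), (), array([1.086, 0.581, 0.443, 1.316]))
(np.float64(0.009719001042182263), ('3y',), array([ 0.205,  0.439,  0.482,  0.277, -0.044]))
(np.float64(0.010428217938980189), ('1y',), array([ 0.349,  0.465,  0.498,  0.443, -0.046]))
(np.float64(0.012634704576669598), ('5y',), array([ 0.228,  0.436,  0.479,  0.304, -0.044]))
(np.float64(4.9234400951614354e-05), ('1y', '3y'), array([ 0.258,  0.449,  0.49 ,  0.338, -0.022, -0.024]))
(np.float64(0.0032059151320819046), ('1y', '5y'), array([ 0.279,  0.449,  0.49 ,  0.363, -0.025, -0.021]))
(np.float64(0.007083261371641614), ('1y', '7y'), array([ 0.272,  0.462,  0.493,  0.367, -0.037, -0.009]))
```

Exact kinematic model found. Next, check IK for a "side grasp, roll 180°, place" flip.

```bash
cat > kin.py <<'E'
import numpy as np
from scipy.optimize import least_squares
from scipy.spatial.transform import Rotation as Ro
sg=[-1,1,-1,1,-1,1,-1];T={0:[0,-.0222,.258],2:[0,-.024,.449],4:[0,0,.490],6:[0,0,.338]}
lo=np.array([-2.6,-.5,-1.47,.16,-1.27,.06,-2.6]);hi=np.array([2.6,2.12,1.34,2.42,4.41,2.06,2.6])
def fk(q):
    R=Ro.identity();x=np.zeros(3);P=[]
    for i in range(7):
        a=sg[i]*q[i];R=R*Ro.from_rotvec([0,0,a] if i%2==0 else [0,a,0])
        if i in T:x=x+R.apply(T[i]);P.append(x)
    return x,(R*Ro.from_rotvec([0,0,np.pi/2])),P
def pose(pos,tz,jaw):
    tz=np.array(tz,float)/np.linalg.norm(tz);j=np.array(jaw,float);j-=tz*(j@tz);j/=np.linalg.norm(j)
    return np.array(pos),Ro.from_matrix(np.c_[np.cross(j,tz),j,tz])
def ik(tgt,q0=None,n=30,seed=0):
    p,R=tgt;rng=np.random.default_rng(seed);S=[]
    for k in range(1 if q0 is not None else n):
        s=q0 if q0 is not None else rng.uniform(lo,hi)
        f=lambda q:np.r_[10*(fk(q)[0]-p),(R.inv()*fk(q)[1]).as_rotvec(),1e-3*(q-s)]
        r=least_squares(f,np.clip(s,lo+1e-3,hi-1e-3),bounds=(lo,hi))
        if np.abs(r.fun[:6]).max()<5e-3:S.append(r.x)
    return S
E
python3 - <<'E'
from kin import *
d=np.radians
def show(n,pos,az,th,flip):
    tz=[np.cos(az)*np.cos(th),np.sin(az)*np.cos(th),-np.sin(th)];jw=np.array([-np.sin(az),np.cos(az),0])*flip
    S=ik(pose(pos,tz,jw),n=24);print(n,np.degrees(az).round(),"flip",flip,len(S))
    S=sorted(S,key=lambda q:-min(np.minimum(q-lo,hi-q)))
    for q in S[:2]:print("   ",q.round(2),"margin",min(np.minimum(q-lo,hi-q)).round(2),"elbow z",fk(q)[2][1][2].round(2),"wrist",fk(q)[2][2].round(2))
for f in(1,-1):
    show("pick th15 (.47,-.1)",[.47,-.1,.035],0,d(15),f)
    show("pick (.5,-.15) az30",[.5,-.15,.035],d(30),d(15),f)
    show("pick (.5,-.15) az-30",[.5,-.15,.035],d(-30),d(15),f)
    show("pick (.5,0) az90",[.48,-.05,.035],d(90),d(15),f)
    show("pick (.5,0) az-90",[.48,.05,.035],d(-90),d(15),f)
    show("place front +y",[.574,.092,.116],d(8),0,f)
    show("place front -y",[.59,-.018,.116],d(8),0,f)
E
```

```text
pick th15 (.47,-.1) 0.0 flip 1 0
pick (.5,-.15) az30 30.0 flip 1 19
    [ 1.83  1.08 -0.98  2.22 -1.05  0.56 -2.04] margin 0.2 elbow z 0.45 wrist [ 0.22 -0.31  0.12]
    [ 2.24  2.   -1.43  2.21  1.06  0.69  2.54] margin 0.04 elbow z 0.05 wrist [ 0.22 -0.31  0.12]
pick (.5,-.15) az-30 -30.0 flip 1 0
pick (.5,0) az90 90.0 flip 1 9
    [ 0.82  0.92 -0.29  1.68 -0.77  1.52 -2.15] margin 0.45 elbow z 0.53 wrist [ 0.48 -0.38  0.12]
    [ 0.91  0.94 -0.4   1.67 -0.7   1.48 -2.2 ] margin 0.4 elbow z 0.51 wrist [ 0.48 -0.38  0.12]
pick (.5,0) az-90 -90.0 flip 1 13
    [-1.21  1.02  0.6   1.72  0.44  1.45 -0.89] margin 0.61 elbow z 0.5 wrist [0.48 0.38 0.12]
    [-0.95  0.92  0.27  1.71  0.66  1.58 -1.06] margin 0.48 elbow z 0.54 wrist [0.48 0.38 0.12]
place front +y 8.0 flip 1 0
place front -y 8.0 flip 1 0
pick th15 (.47,-.1) 0.0 flip -1 0
pick (.5,-.15) az30 30.0 flip -1 15
    [ 2.12  1.6  -1.29  2.21  0.38  0.41 -0.09] margin 0.18 elbow z 0.22 wrist [ 0.22 -0.31  0.12]
    [ 2.16  1.71 -1.34  2.21  0.64  0.47 -0.3 ] margin 0.13 elbow z 0.17 wrist [ 0.22 -0.31  0.12]
pick (.5,-.15) az-30 -30.0 flip -1 0
pick (.5,0) az90 90.0 flip -1 12
    [ 1.14  1.06 -0.71  1.66 -0.46  1.38  0.76] margin 0.68 elbow z 0.46 wrist [ 0.48 -0.38  0.12]
    [ 0.82  0.92 -0.3   1.68 -0.77  1.52  0.99] margin 0.5 elbow z 0.52 wrist [ 0.48 -0.38  0.12]
pick (.5,0) az-90 -90.0 flip -1 7
    [-1.2   1.02  0.59  1.72  0.45  1.45  2.25] margin 0.35 elbow z 0.5 wrist [0.48 0.38 0.12]
    [-1.21  1.02  0.6   1.72  0.44  1.45  2.25] margin 0.35 elbow z 0.5 wrist [0.48 0.38 0.12]
place front +y 8.0 flip -1 0
place front -y 8.0 flip -1 0
```

>>> {"op": "apply_moves", "data": {
  "deltas": [
    {"translation": [-0.01,0.0057,0],"turn": [0,0,0.129],"hand": 0.066},
    {"translation": [-0.01,0.0057,0],"turn": [0,0,0.129],"hand": 0.066},
    {"translation": [-0.01,0.0057,0],"turn": [0,0,0.129],"hand": 0.066},
    {"translation": [-0.01,0.0057,0],"turn": [0,0,0.129],"hand": 0.066},
    {"translation": [-0.01,0.0057,0],"turn": [0,0,0.129],"hand": 0.066}
  ]
}}

```text
time: 8.65
ee_pos: [0.4656, 0.1557, 0.2482]
eef_rot: [0.372, 0.928, 0.006, 0.005]
ft_force: [-0.4, 1.1, 0.4]
width: 0.0667
```

>>> {"op": "apply_moves", "data": {
  "deltas": [
    {"translation": [-0.01,0.0057,0],"turn": [0,0,0.129],"hand": 0.066},
    {"translation": [-0.01,0.0057,0],"turn": [0,0,0.129],"hand": 0.066},
    {"translation": [-0.01,0.0057,0],"turn": [0,0,0.129],"hand": 0.066},
    {"translation": [-0.01,0.0057,0],"turn": [0,0,0.129],"hand": 0.066},
    {"translation": [-0.01,0.0057,0],"turn": [0,0,0.129],"hand": 0.066}
  ]
}}

```text
time: 9.15
ee_pos: [0.4135, 0.1874, 0.2543]
eef_rot: [0.043, 0.999, 0.008, 0.006]
ft_force: [0.1, -0.2, 0.8]
width: 0.066
```

>>> {"op": "apply_moves", "data": {
  "deltas": [
    {"translation": [0,0,0],"turn": [0,0,0.129],"hand": 0.066},
    {"translation": [0,0,0],"turn": [0,0,0.0],"hand": 0.066},
    {"translation": [0,0,-0.04],"turn": [0,0,0.0],"hand": 0.066},
    {"translation": [0,0,-0.04],"turn": [0,0,0.0],"hand": 0.066},
    {"translation": [0,0,0],"turn": [0,0,0.0],"hand": 0.066}
  ]
}}

```text
time: 9.65
ee_pos: [0.4137, 0.19, 0.1784]
eef_rot: [-0.021, 1.0, 0.008, 0.011]
ft_force: [0.1, -0.6, 0.7]
width: 0.0658
```

```bash
python3 -c "
from h import *;down([.4167,.182,.045],1.553)"
python3 - <<'E'
from kin import *
d=np.radians
for n,p,a in(("p2",[.455,.28],60.5),("p2",[.455,.28],-119.5),("p3",[.344,.295],69),("p3",[.344,.295],-111),("p1",[.402,.403],90),("p1",[.402,.403],-90),("st",[.45,.12],90),("st",[.45,.12],-90)):
  for f in(1,-1):
    az,th=d(a),d(15);tz=[np.cos(az)*np.cos(th),np.sin(az)*np.cos(th),-np.sin(th)];jw=np.array([-np.sin(az),np.cos(az),0])*f
    S=ik(pose(p+[.035],tz,jw),n=24);S=sorted(S,key=lambda q:-min(np.minimum(q-lo,hi-q)))
    print(n,a,f,len(S));
    if S:q=S[0];print("   ",q.round(2),"margin",min(np.minimum(q-lo,hi-q)).round(2),"elbow",fk(q)[2][1].round(2),"wrist",fk(q)[2][2].round(2))
E
```

```text
t 9.65 pos [0.4137 0.19   0.1784] q [ 0.35  0.03 -0.88  1.95  0.02  1.15  1.08] F [ 0.1 -0.6  0.7] T [ 0.07 -0.06 -0.05] w 0.0658
 toolz [ 0.021  0.017 -1.   ] jaw [-0.043  0.999  0.016] jawyaw 1.614
 DELTA [ 0.003  -0.008  -0.1334] [-0.0164  0.0213 -0.0606] rows>= 3.0
p2 60.5 1 12
    [ 1.48  2.04 -1.31  2.4   1.8   0.46  1.85] margin 0.02 elbow [ 0.01 -0.39  0.03] wrist [ 0.29 -0.    0.12]
p2 60.5 -1 9
    [ 1.47  2.01 -1.31  2.4   1.8   0.44 -1.31] margin 0.02 elbow [ 0.01 -0.4   0.04] wrist [ 0.29 -0.    0.12]
p2 -119.5 1 0
p2 -119.5 -1 0
p3 69 1 0
p3 69 -1 0
p3 -111 1 16
    [-1.28  1.18  0.51  1.25 -0.    2.04 -1.09] margin 0.02 elbow [0.16 0.38 0.44] wrist [0.46 0.6  0.12]
p3 -111 -1 8
    [-1.32  1.2   0.58  1.26 -0.04  2.03  2.1 ] margin 0.03 elbow [0.14 0.39 0.43] wrist [0.46 0.6  0.12]
p1 90 1 16
    [ 0.74  1.21 -1.08  2.15 -0.94  0.42 -2.16] margin 0.27 elbow [ 0.29 -0.31  0.4 ] wrist [0.4  0.08 0.12]
p1 90 -1 17
    [ 0.83  1.35 -1.18  2.15 -0.52  0.33  0.64] margin 0.27 elbow [ 0.28 -0.35  0.33] wrist [0.4  0.08 0.12]
p1 -90 1 14
    [-1.43  1.37  0.69  0.95  0.08  2.06 -0.81] margin 0.0 elbow [0.1  0.43 0.36] wrist [0.4  0.73 0.12]
p1 -90 -1 6
    [-1.43  1.37  0.69  0.95  0.08  2.06  2.34] margin 0.0 elbow [0.1  0.43 0.36] wrist [0.4  0.73 0.12]
st 90 1 10
    [ 0.81  0.86 -0.52  1.97 -0.87  1.19 -2.13] margin 0.4 elbow [ 0.21 -0.28  0.54] wrist [ 0.45 -0.21  0.12]
st 90 -1 12
    [ 1.18  1.12 -0.96  1.95 -0.41  1.    0.66] margin 0.47 elbow [ 0.12 -0.4   0.44] wrist [ 0.45 -0.21  0.12]
st -90 1 13
    [-1.28  1.04  0.56  1.65  0.38  1.56 -0.91] margin 0.5 elbow [0.15 0.35 0.5 ] wrist [0.45 0.45 0.12]
st -90 -1 8
    [-1.27  1.03  0.55  1.65  0.38  1.56  2.23] margin 0.37 elbow [0.15 0.35 0.5 ] wrist [0.45 0.45 0.12]
```

>>> {"op": "apply_moves", "data": {
  "deltas": [
    {"translation": [0.003,-0.008,-0.03],"turn": [-0.016,0.021,-0.06],"hand": 0.066},
    {"translation": [0,0,-0.03],"turn": [0,0,0],"hand": 0.066},
    {"translation": [0,0,-0.02],"turn": [0,0,0],"hand": 0.066},
    {"translation": [0,0,0],"turn": [0,0,0],"hand": 0.066}
  ]
}}

```text
time: 10.05
ee_pos: [0.4207, 0.1829, 0.1037]
eef_rot: [0.016, 1.0, 0.0, 0.003]
ft_force: [-0.4, 0.6, 0.5]
width: 0.0661
```

```bash
python3 -c "
from h import *;down([.4167,.182,.045],1.553)"
python3 - <<'E'
from kin import *
d=np.radians
for n,p,a in(("st",[.40,.13],90),("st",[.40,.05],90)):
 for t in (15,-15,90):
  for f in(1,-1):
    az,th=d(a),d(t);tz=[np.cos(az)*np.cos(th),np.sin(az)*np.cos(th),-np.sin(th)];jw=np.array([-np.sin(az),np.cos(az),0])*f
    S=ik(pose(p+[.1 if t<0 else .035],tz,jw),n=24);S=sorted(S,key=lambda q:-min(np.minimum(q-lo,hi-q)))
    print(n,t,f,len(S));
    if S:q=S[0];print("   ",q.round(2),"margin",min(np.minimum(q-lo,hi-q)).round(2),"elbow",fk(q)[2][1].round(2),"wrist",fk(q)[2][2].round(2))
E
```

```text
t 10.05 pos [0.4207 0.1829 0.1037] q [ 0.31  0.18 -0.87  2.01  0.16  1.02  0.9 ] F [-0.4  0.6  0.5] T [ 0.12 -0.03  0.02] w 0.0661
 toolz [ 0.006  0.001 -1.   ] jaw [0.032 0.999 0.001] jawyaw 1.538
 DELTA [-0.004  -0.0009 -0.0587] [-0.0009  0.006   0.0146] rows>= 2.0
st 15 1 10
    [ 1.11  0.96 -0.8   2.08 -0.63  1.03 -2.26] margin 0.34 elbow [ 0.13 -0.35  0.5 ] wrist [ 0.4  -0.2   0.12]
st 15 -1 13
    [ 1.37  1.26 -1.11  2.07 -0.15  0.93  0.49] margin 0.35 elbow [ 0.05 -0.43  0.38] wrist [ 0.4  -0.2   0.12]
st -15 1 9
    [ 1.12  1.26 -0.77  1.97 -0.74  1.35 -2.12] margin 0.45 elbow [ 0.15 -0.41  0.38] wrist [ 0.4  -0.2   0.01]
st -15 -1 12
    [ 1.33  1.47 -0.98  1.96 -0.47  1.22  0.78] margin 0.46 elbow [ 0.07 -0.44  0.28] wrist [ 0.4  -0.2   0.01]
st 90 1 8
    [ 0.86  0.62 -1.47  2.13  0.72  1.07  2.15] margin 0.0 elbow [ 0.16 -0.23  0.61] wrist [0.4  0.13 0.37]
st 90 -1 15
    [ 0.47  0.24 -0.94  2.14  0.26  0.87 -0.63] margin 0.28 elbow [ 0.1  -0.09  0.69] wrist [0.4  0.13 0.37]
st 15 1 10
    [ 0.9   0.82 -0.43  1.99 -0.78  1.31 -2.07] margin 0.43 elbow [ 0.17 -0.29  0.56] wrist [ 0.4  -0.28  0.12]
st 15 -1 12
    [ 1.27  1.02 -0.85  1.98 -0.43  1.16  0.77] margin 0.44 elbow [ 0.08 -0.39  0.48] wrist [ 0.4  -0.28  0.12]
st -15 1 9
    [ 1.17  1.22 -0.7   1.88 -0.7   1.51 -2.16] margin 0.44 elbow [ 0.13 -0.41  0.4 ] wrist [ 0.4  -0.28  0.01]
st -15 -1 12
    [ 1.33  1.36 -0.88  1.87 -0.52  1.42  0.82] margin 0.55 elbow [ 0.07 -0.44  0.33] wrist [ 0.4  -0.28  0.01]
st 90 1 8
    [ 1.09  0.53 -1.47  2.17  0.64  1.01  2.4 ] margin 0.0 elbow [ 0.09 -0.23  0.63] wrist [0.4  0.05 0.37]
st 90 -1 13
    [ 0.62  0.18 -0.89  2.19  0.19  0.85 -0.38] margin 0.23 elbow [ 0.06 -0.09  0.7 ] wrist [0.4  0.05 0.37]
```

>>> {"op": "apply_moves", "data": {
  "deltas": [
    {"translation": [-0.004,-0.001,-0.015],"turn": [0,0.006,0.015],"hand": 0.066},
    {"translation": [0,0,-0.018],"turn": [0,0,0],"hand": 0.066},
    {"translation": [0,0,-0.018],"turn": [0,0,0],"hand": 0.066},
    {"translation": [0,0,-0.006],"turn": [0,0,0],"hand": 0.066},
    {"translation": [0,0,0],"turn": [0,0,0],"hand": 0.05}
  ],
  "newtons": 25
}}

```text
time: 10.55
ee_pos: [0.4213, 0.1828, 0.0518]
eef_rot: [0.011, 1.0, 0.001, 0.004]
ft_force: [0.3, -0.8, 0.4]
width: 0.0625
```

>>> {"op": "apply_moves", "data": {
  "deltas": [
    {"translation": [0,0,0],"turn": [0,0,0],"hand": 0.035},
    {"translation": [0,0,0],"turn": [0,0,0],"hand": 0.035},
    {"translation": [0,0,0],"turn": [0,0,0],"hand": 0.035},
    {"translation": [0,0,0],"turn": [0,0,0],"hand": 0.035}
  ]
}}

```text
time: 10.95
ee_pos: [0.4231, 0.1834, 0.0549]
eef_rot: [0.011, 1.0, 0.001, 0.006]
ft_force: [0.5, -0.4, -0.3]
width: 0.0442
```

```bash
python3 -c "
from h import *;down([.4167,.182,.045],1.553)"
```

```text
t 10.95 pos [0.4231 0.1834 0.0549] q [ 0.27  0.27 -0.84  2.05  0.25  0.92  0.84] F [ 0.5 -0.4 -0.3] T [ 0.06 -0.09  0.02] w 0.0442
 toolz [ 0.012  0.003 -1.   ] jaw [0.023 1.    0.003] jawyaw 1.548
 DELTA [-0.0064 -0.0014 -0.0099] [-0.0026  0.0122  0.0047] rows>= 1.0
```

>>> {"op": "apply_moves", "data": {
  "deltas": [
    {"translation": [0,0,0],"turn": [0,0,0],"hand": 0.06},
    {"translation": [-0.006,-0.001,-0.009],"turn": [-0.002,0.012,0.005],"hand": 0.06},
    {"translation": [-0.002,0,-0.004],"turn": [0,0,0],"hand": 0.045},
    {"translation": [0,0,0],"turn": [0,0,0],"hand": 0.035},
    {"translation": [0,0,0],"turn": [0,0,0],"hand": 0.035}
  ]
}}

```text
time: 11.45
ee_pos: [0.4142, 0.1823, 0.0409]
eef_rot: [0.009, 1.0, 0.0, -0.0]
ft_force: [-0.4, -0.4, 7.5]
width: 0.044
```

>>> {"op": "apply_moves", "data": {
  "deltas": [
    {"translation": [0,0,0],"turn": [0,0,0],"hand": 0.035},
    {"translation": [0,0,0],"turn": [0,0,0],"hand": 0.035}
  ]
}}

```text
time: 11.65
ee_pos: [0.4143, 0.1823, 0.0409]
eef_rot: [0.009, 1.0, 0.0, -0.0]
ft_force: [-0.3, -0.1, -1.5]
width: 0.0435
```

```bash
python3 -c "
from h import *;down([.6445,-.0105,.18],1.711)"
```

```text
t 11.65 pos [0.4143 0.1823 0.0409] q [ 0.26  0.28 -0.84  2.07  0.27  0.9   0.83] F [-0.3 -0.1 -1.5] T [ 0.11 -0.08  0.01] w 0.0435
 toolz [-0.001  0.    -1.   ] jaw [0.017 1.    0.   ] jawyaw 1.554
 DELTA [ 0.2302 -0.1928  0.1391] [-0.0003 -0.001   0.1572] rows>= 8.0
```

>>> {"op": "apply_moves", "data": {
  "deltas": [
    {"translation": [0,0,0.025],"turn": [0,0,0],"hand": 0.035},
    {"translation": [0,0,0.04],"turn": [0,0,0],"hand": 0.035},
    {"translation": [0,0,0.04],"turn": [0,0,0],"hand": 0.035},
    {"translation": [0,0,0.04],"turn": [0,0,0],"hand": 0.035},
    {"translation": [0.015,-0.012,0.01],"turn": [0,0,0],"hand": 0.035}
  ]
}}

```text
time: 12.15
ee_pos: [0.4254, 0.1714, 0.1999]
eef_rot: [0.006, 1.0, -0.0, -0.003]
ft_force: [1.0, 0.3, -1.0]
width: 0.0438
```

>>> {"op": "apply_moves", "data": {
  "deltas": [
    {"translation": [0.026,-0.022,0],"turn": [0,0,0.02],"hand": 0.035},
    {"translation": [0.026,-0.022,0],"turn": [0,0,0.02],"hand": 0.035},
    {"translation": [0.026,-0.022,0],"turn": [0,0,0.02],"hand": 0.035},
    {"translation": [0.026,-0.022,0],"turn": [0,0,0.02],"hand": 0.035},
    {"translation": [0.026,-0.022,0],"turn": [0,0,0.02],"hand": 0.035}
  ]
}}

```text
time: 12.65
ee_pos: [0.5602, 0.059, 0.204]
eef_rot: [-0.048, 0.999, -0.001, 0.001]
ft_force: [-0.6, 0.3, -0.4]
width: 0.0441
```

>>> {"op": "apply_moves", "data": {
  "deltas": [
    {"translation": [0.026,-0.022,0],"turn": [0,0,0.02],"hand": 0.035},
    {"translation": [0.026,-0.022,0],"turn": [0,0,0.02],"hand": 0.035},
    {"translation": [0.018,-0.015,0],"turn": [0,0,0.02],"hand": 0.035},
    {"translation": [0,0,0],"turn": [0,0,0.0],"hand": 0.035}
  ]
}}

```text
time: 13.05
ee_pos: [0.6349, -0.0081, 0.2019]
eef_rot: [-0.076, 0.997, -0.002, 0.0]
ft_force: [0.7, -0.9, -1.1]
width: 0.044
```

```bash
python3 -c "
from h import *;down([.6445,-.0105,.18],1.711)"
```

```text
t 13.05 pos [ 0.6349 -0.0081  0.2019] q [ 0.46  0.46 -0.71  1.45  0.31  1.34  1.46] F [ 0.7 -0.9 -1.1] T [ 0.12 -0.07 -0.01] w 0.044
 toolz [ 0.001 -0.003 -1.   ] jaw [-0.151  0.989 -0.004] jawyaw 1.722
 DELTA [ 0.0096 -0.0024 -0.0219] [ 0.0035  0.0009 -0.0115] rows>= 1.0
```

>>> {"op": "apply_moves", "data": {
  "deltas": [
    {"translation": [0.008,-0.0024,0],"turn": [0.003,0,-0.011],"hand": 0.035},
    {"translation": [0,0,-0.02],"turn": [0,0,0],"hand": 0.035},
    {"translation": [0,0,-0.02],"turn": [0,0,0],"hand": 0.035},
    {"translation": [0,0,-0.015],"turn": [0,0,0],"hand": 0.035},
    {"translation": [0,0,0],"turn": [0,0,0.0],"hand": 0.035}
  ]
}}

```text
time: 13.55
ee_pos: [0.6431, -0.0081, 0.1456]
eef_rot: [-0.07, 0.998, 0.001, 0.001]
ft_force: [0.1, 0.4, -0.4]
width: 0.0441
```

```bash
python3 -c "
from h import *;down([.6425,-.0105,.127],1.711)"
```

```text
t 13.55 pos [ 0.6431 -0.0081  0.1456] q [ 0.45  0.52 -0.69  1.49  0.34  1.25  1.42] F [ 0.1  0.4 -0.4] T [ 0.12 -0.07  0.05] w 0.0441
 toolz [ 0.001  0.001 -1.   ] jaw [-0.139  0.99   0.001] jawyaw 1.71
 DELTA [-0.0006 -0.0024 -0.0186] [-0.0012  0.0015  0.0008] rows>= 1.0
```

>>> {"op": "apply_moves", "data": {
  "deltas": [
    {"translation": [-0.0006,-0.0024,-0.004],"turn": [0,0,0],"hand": 0.035},
    {"translation": [0,0,-0.007],"turn": [0,0,0],"hand": 0.035},
    {"translation": [0,0,-0.005],"turn": [0,0,0],"hand": 0.035},
    {"translation": [0,0,-0.002],"turn": [0,0,0.0],"hand": 0.035}
  ]
}}

```text
time: 13.95
ee_pos: [0.6433, -0.0098, 0.1288]
eef_rot: [-0.07, 0.998, 0.0, 0.002]
ft_force: [-0.8, -0.2, -0.8]
width: 0.0436
```

```bash
python3 -c "
from h import *;down([.6425,-.0105,.127],1.711)"
```

```text
t 13.95 pos [ 0.6433 -0.0098  0.1288] q [ 0.45  0.54 -0.69  1.51  0.35  1.21  1.42] F [-0.8 -0.2 -0.8] T [ 0.09 -0.07  0.  ] w 0.0436
 toolz [ 0.004  0.001 -1.   ] jaw [-0.139  0.99   0.   ] jawyaw 1.711
 DELTA [-0.0008 -0.0007 -0.0018] [-0.0011  0.0045  0.0005] rows>= 1.0
```

>>> {"op": "apply_moves", "data": {
  "deltas": [
    {"translation": [0,0,-0.003],"turn": [0,0,0],"hand": 0.035},
    {"translation": [0,0,0],"turn": [0,0,0],"hand": 0.06},
    {"translation": [0,0,0],"turn": [0,0,0],"hand": 0.06},
    {"translation": [0,0,0],"turn": [0,0,0],"hand": 0.06},
    {"translation": [0,0,0.02],"turn": [0,0,0.0],"hand": 0.06}
  ]
}}

```text
time: 14.45
ee_pos: [0.6426, -0.0102, 0.1444]
eef_rot: [-0.07, 0.998, 0.0, 0.001]
ft_force: [-0.0, -0.4, 0.4]
width: 0.0591
```

>>> {"op": "apply_moves", "data": {
  "deltas": [
    {"translation": [0,0,0.04],"turn": [0,0,0],"hand": 0.066},
    {"translation": [0,0,0.04],"turn": [0,0,0],"hand": 0.066},
    {"translation": [-0.02,0.03,0.02],"turn": [0,0,-0.07],"hand": 0.066},
    {"translation": [-0.021,0.032,0],"turn": [0,0,-0.07],"hand": 0.066},
    {"translation": [-0.021,0.032,0],"turn": [0,0,-0.07],"hand": 0.066}
  ]
}}

```text
time: 14.95
ee_pos: [0.5812, 0.0811, 0.2499]
eef_rot: [0.043, 0.999, 0.001, 0.003]
ft_force: [1.0, 0.3, -1.2]
width: 0.066
```

```bash
python3 - <<'E'
from h import *
down([.4553,.2805,.2],1.056)
im=camera("top");cv2.imwrite("pics/raw2.png",im[:,:,::-1])
cv2.imwrite("pics/v2.png",np.hstack([cv2.convertScaleAbs(tile(im,105,130,190,170,2),alpha=1.4),cv2.resize(cv2.convertScaleAbs(tile(camera("side"),130,140,190,170,2),alpha=1.4),(380,340))]))
E
```

```text
t 14.95 pos [0.5812 0.0811 0.2499] q [ 0.38  0.32 -0.74  1.52  0.22  1.38  1.11] F [ 1.   0.3 -1.2] T [ 0.15 -0.11  0.  ] w 0.066
 toolz [ 0.006  0.002 -1.   ] jaw [0.086 0.996 0.002] jawyaw 1.485
 DELTA [-0.1259  0.1994 -0.0499] [-4.000e-04  6.000e-03 -4.291e-01] rows>= 6.0
```

View pics/v2.png

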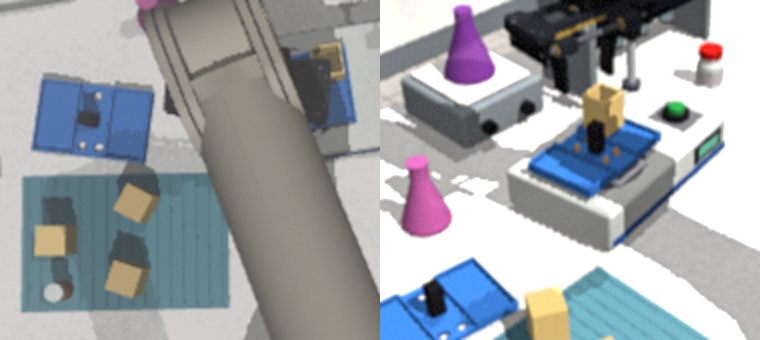

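Pot_d stands mouth-up in the rear right-hand slot (side crop 603,108), and the other pots have not moved. Next is p2.

>>> {"op": "apply_moves", "data": {
  "deltas": [
    {"translation": [-0.021,0.0332,0],"turn": [0,0,-0.0715],"hand": 0.07},
    {"translation": [-0.021,0.0332,0],"turn": [0,0,-0.0715],"hand": 0.07},
    {"translation": [-0.021,0.0332,0],"turn": [0,0,-0.0715],"hand": 0.07},
    {"translation": [-0.021,0.0332,-0.01],"turn": [0,0,-0.0715],"hand": 0.07},
    {"translation": [-0.021,0.0332,-0.02],"turn": [0,0,-0.0715],"hand": 0.07}
  ]
}}

```text
time: 15.55
ee_pos: [0.4743, 0.2528, 0.2227]
eef_rot: [0.224, 0.975, 0.001, 0.006]
ft_force: [-0.3, -0.1, -0.4]
width: 0.07
```

>>> {"op": "apply_moves", "data": {
  "deltas": [
    {"translation": [-0.017,0.026,-0.02],"turn": [0,0,-0.06],"hand": 0.07},
    {"translation": [0,0,-0.04],"turn": [0,0,0],"hand": 0.07},
    {"translation": [0,0,-0.03],"turn": [0,0,0],"hand": 0.07},
    {"translation": [0,0,0],"turn": [0,0,0],"hand": 0.07}
  ]
}}

```text
time: 15.95
ee_pos: [0.4518, 0.2859, 0.13]
eef_rot: [0.25, 0.968, 0.002, 0.006]
ft_force: [-0.2, -0.3, 0.3]
width: 0.0698
```

```bash
python3 -c "
from h import *;down([.4553,.2805,.045],1.056)"
```

```text
t 15.95 pos [0.4518 0.2859 0.13  ] q [ 0.05  0.32 -0.81  1.81  0.26  1.11  0.22] F [-0.2 -0.3  0.3] T [ 0.04 -0.08  0.  ] w 0.0698
 toolz [ 0.013  0.001 -1.   ] jaw [0.484 0.875 0.008] jawyaw 1.066
 DELTA [ 0.0035 -0.0054 -0.085 ] [-0.0013  0.0134 -0.0099] rows>= 2.0
```

>>> {"op": "apply_moves", "data": {
  "deltas": [
    {"translation": [0.0035,-0.0054,-0.02],"turn": [-0.001,0.013,-0.01],"hand": 0.07},
    {"translation": [0,0,-0.025],"turn": [0,0,0],"hand": 0.07},
    {"translation": [0,0,-0.025],"turn": [0,0,0],"hand": 0.07},
    {"translation": [0,0,-0.014],"turn": [0,0.005,0],"hand": 0.07},
    {"translation": [0,0,0],"turn": [0,0,0],"hand": 0.05}
  ]
}}

```text
time: 16.45
ee_pos: [0.4601, 0.2808, 0.0501]
eef_rot: [0.255, 0.967, 0.001, -0.0]
ft_force: [0.0, -0.5, -0.4]
width: 0.0665
```

>>> {"op": "apply_moves", "data": {
  "deltas": [
    {"translation": [0,0,0],"turn": [0,0,0],"hand": 0.035},
    {"translation": [0,0,0],"turn": [0,0,0],"hand": 0.035},
    {"translation": [0,0,0],"turn": [0,0,0],"hand": 0.035},
    {"translation": [0,0,0],"turn": [0,0,0],"hand": 0.035},
    {"translation": [0,0,0],"turn": [0,0,0],"hand": 0.035}
  ]
}}

```text
time: 16.95
ee_pos: [0.4628, 0.2821, 0.0551]
eef_rot: [0.256, 0.967, 0.003, 0.002]
ft_force: [-0.3, -0.6, -1.7]
width: 0.0437
```

```bash
python3 -c "
from h import *;down([.4,.13,.1],1.5708)"
```

```text
t 16.95 pos [0.4628 0.2821 0.0551] q [ 0.01  0.43 -0.75  1.85  0.35  0.99  0.16] F [-0.3 -0.6 -1.7] T [ 0.07 -0.14  0.03] w 0.0437
 toolz [ 0.006  0.005 -1.   ] jaw [0.494 0.869 0.008] jawyaw 1.054
 DELTA [-0.0628 -0.1521  0.0449] [-0.0068  0.0047  0.5168] rows>= 4.0
```

>>> {"op": "apply_moves", "data": {
  "deltas": [
    {"translation": [0,0,0.03],"turn": [0,0,0],"hand": 0.035},
    {"translation": [-0.004,-0.01,0.03],"turn": [0,0,-0.06],"hand": 0.035},
    {"translation": [-0.008,-0.024,0.01],"turn": [0,0,-0.132],"hand": 0.035},
    {"translation": [-0.008,-0.024,0],"turn": [0,0,-0.132],"hand": 0.035},
    {"translation": [-0.008,-0.024,0],"turn": [0,0,-0.132],"hand": 0.035}
  ]
}}

```text
time: 17.45
ee_pos: [0.4332, 0.2016, 0.1283]
eef_rot: [0.471, 0.882, 0.005, 0.002]
ft_force: [-0.4, -0.7, -0.6]
width: 0.0442
```

>>> {"op": "apply_moves", "data": {
  "deltas": [
    {"translation": [-0.008,-0.024,0],"turn": [0,0,-0.132],"hand": 0.035},
    {"translation": [-0.008,-0.024,0],"turn": [0,0,-0.132],"hand": 0.035},
    {"translation": [-0.008,-0.024,0],"turn": [0,0,-0.132],"hand": 0.035},
    {"translation": [-0.008,-0.024,0],"turn": [0,0,-0.132],"hand": 0.035},
    {"translation": [0,-0.008,-0.01],"turn": [0,0,-0.07],"hand": 0.035}
  ]
}}

```text
time: 17.95
ee_pos: [0.3996, 0.0922, 0.1203]
eef_rot: [0.72, 0.694, 0.005, 0.006]
ft_force: [0.2, -0.2, -1.4]
width: 0.0441
```

```bash
python3 -c "
from h import *;down([.4,.09,.055],0)"
```

```text
t 17.95 pos [0.3996 0.0922 0.1203] q [ 0.3  -0.02 -0.63  2.12 -0.    1.02 -0.36] F [ 0.2 -0.2 -1.4] T [ 0.06 -0.09  0.02] w 0.0441
 toolz [ 0.016 -0.002 -1.   ] jaw [ 0.999 -0.037  0.016] jawyaw -0.037
 DELTA [ 0.0004 -0.0022 -0.0653] [0.0013 0.0158 0.0371] rows>= 2.0
```

>>> {"op": "apply_moves", "data": {
  "deltas": [
    {"translation": [0,-0.002,-0.02],"turn": [0.001,0.016,0.037],"hand": 0.035},
    {"translation": [0,0,-0.025],"turn": [0,0,0],"hand": 0.035},
    {"translation": [0,0,-0.012],"turn": [0,0,0],"hand": 0.035},
    {"translation": [0,0,-0.002],"turn": [0,0,0],"hand": 0.035}
  ]
}}

```text
time: 18.35
ee_pos: [0.3996, 0.0883, 0.0603]
eef_rot: [0.709, 0.706, 0.0, 0.001]
ft_force: [-0.1, -0.3, -0.8]
width: 0.0442
```

```bash
python3 -c "
from h import *;down([.4,.09,.055],0)"
```

```text
t 18.35 pos [0.3996 0.0883 0.0603] q [ 0.29  0.1  -0.63  2.17  0.08  0.9  -0.39] F [-0.1 -0.3 -0.8] T [ 0.   -0.1   0.02] w 0.0442
 toolz [ 0.002 -0.002 -1.   ] jaw [ 1.    -0.004  0.002] jawyaw -0.004
 DELTA [ 0.0004  0.0017 -0.0053] [0.0019 0.0023 0.0043] rows>= 1.0
```

>>> {"op": "apply_moves", "data": {
  "deltas": [
    {"translation": [0,0.001,-0.005],"turn": [0,0,0],"hand": 0.035},
    {"translation": [0,0,0],"turn": [0,0,0],"hand": 0.07},
    {"translation": [0,0,0],"turn": [0,0,0],"hand": 0.07},
    {"translation": [0,0,0],"turn": [0,0,0],"hand": 0.07},
    {"translation": [0,0,0.02],"turn": [0,0,0],"hand": 0.08}
  ]
}}

```text
time: 18.85
ee_pos: [0.3997, 0.0901, 0.0761]
eef_rot: [0.708, 0.706, 0.0, 0.001]
ft_force: [-0.1, 0.3, -0.0]
width: 0.068
```

>>> {"op": "apply_moves", "data": {
  "deltas": [
    {"translation": [0,0,0.03],"turn": [0,0,0],"hand": 0.08},
    {"translation": [0,-0.02,0.02],"turn": [0.08,0,0],"hand": 0.08},
    {"translation": [0,-0.03,0],"turn": [0.13,0,0],"hand": 0.08},
    {"translation": [0,-0.03,0],"turn": [0.13,0,0],"hand": 0.08},
    {"translation": [0,-0.02,0],"turn": [0.13,0,0],"hand": 0.08}
  ]
}}

```text
time: 19.35
ee_pos: [0.404, -0.0007, 0.1354]
eef_rot: [0.685, 0.694, 0.165, -0.152]
ft_force: [0.9, -0.3, -1.2]
width: 0.0798
```

>>> {"op": "apply_moves", "data": {
  "deltas": [
    {"translation": [0,0,0],"turn": [0.13,0,0],"hand": 0.08},
    {"translation": [0,0,0],"turn": [0.13,0,0],"hand": 0.08},
    {"translation": [0,0,0],"turn": [0.13,0,0],"hand": 0.08},
    {"translation": [0,0,0],"turn": [0.13,0,0],"hand": 0.08},
    {"translation": [0,0,0],"turn": [0.13,0,0],"hand": 0.08}
  ]
}}

```text
time: 19.85
ee_pos: [0.4093, -0.0088, 0.1408]
eef_rot: [0.599, 0.599, 0.391, -0.36]
ft_force: [-0.1, 0.2, -0.4]
width: 0.0802
```

```bash
python3 - <<'E'
from h import *
delta([.4,-.01,.08],[0,.966,-.259],[1,0,0])
im=camera("top")
cv2.imwrite("pics/v3.png",cv2.convertScaleAbs(np.hstack([tile(im,190,150,110,150,3),tile(camera("side"),220,150,150,150,3)]),alpha=1.4));cv2.imwrite("pics/raw3.png",im[:,:,::-1])
E
```

```text
t 19.85 pos [ 0.4093 -0.0088  0.1408] q [ 0.79  0.45 -0.24  2.   -0.82  1.47  0.97] F [-0.1  0.2 -0.4] T [-1.01 -0.13 -0.05] w 0.0802
 toolz [ 0.038  0.899 -0.436] jaw [ 0.999 -0.024  0.037] jawyaw -0.024
 DELTA [-0.0093 -0.0012 -0.0608] [0.1896 0.0349 0.0272] rows>= 2.0
```

View pics/v3.png

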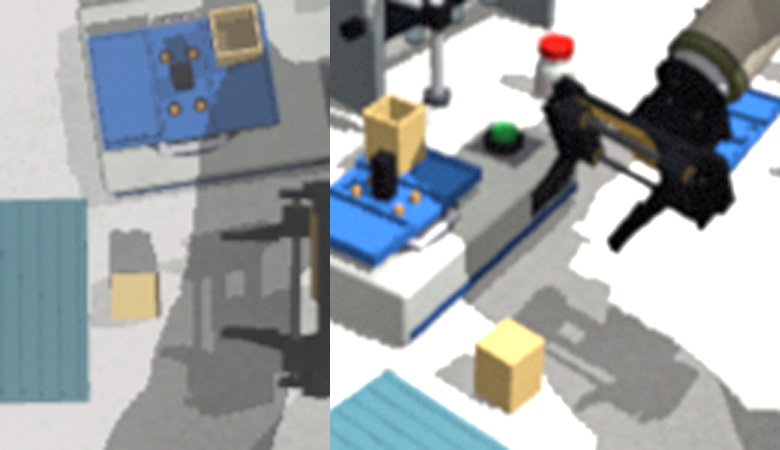

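Pot p2 stands square on the bench at v3 (134,295), mouth-down, and the tool is tilted clear of it. Next: measure, then grasp from the side.

```bash
python3 - <<'E'
from h import *
q=np.array([at("top",(u+.5)/3-.5+190,(v+.5)/3-.5+150,.06)[:2] for u,v in[(110,272),(158,272),(158,318),(111,319)]])
c=q.mean(0);print(c,(q[1]-q[0]),(q[3]-q[0]))
delta([c[0],c[1]-.10,.06],[0,.966,-.259],[1,0,0])
E
```

```text
[0.40091243 0.0939146 ] [-0.00102258 -0.04742404] [-0.04621246 -0.0004071 ]
t 19.95 pos [ 0.4078 -0.009   0.1378] q [ 0.79  0.46 -0.24  2.   -0.82  1.47  0.97] F [ 0.2 -0.4 -0.2] T [-1.07 -0.07  0.02] w 0.0798
 toolz [ 0.036  0.9   -0.434] jaw [ 0.999 -0.026  0.029] jawyaw -0.026
 DELTA [-0.0069  0.0029 -0.0778] [0.1877 0.0269 0.0285] rows>= 2.0
```

>>> {"op": "apply_moves", "data": {
  "deltas": [
    {"translation": [-0.003,0,-0.025],"turn": [0.1,0.014,0.014],"hand": 0.08},
    {"translation": [-0.004,0,-0.025],"turn": [0.088,0.013,0.014],"hand": 0.08},
    {"translation": [0,0,-0.02],"turn": [0,0,0],"hand": 0.08},
    {"translation": [0,0,0],"turn": [0,0,0],"hand": 0.08}
  ]
}}

```text
time: 20.35
ee_pos: [0.4039, -0.01, 0.069]
eef_rot: [0.561, 0.567, 0.429, -0.425]
ft_force: [0.1, -1.0, 0.7]
width: 0.0799
```

```bash
python3 -c "
from h import *
delta([.4009,-.006,.06],[0,.966,-.259],[1,0,0])"
```

```text
t 20.35 pos [ 0.4039 -0.01    0.069 ] q [ 0.81  0.74 -0.23  1.93 -0.81  1.5   1.1 ] F [ 0.1 -1.   0.7] T [-1.   -0.11 -0.01] w 0.0799
 toolz [-0.001  0.962 -0.272] jaw [1.    0.003 0.009] jawyaw 0.003
 DELTA [-0.003  0.004 -0.009] [ 0.0131  0.0089 -0.0031] rows>= 1.0
```

>>> {"op": "apply_moves", "data": {
  "deltas": [
    {"translation": [-0.003,0.02,-0.009],"turn": [0.013,0.009,-0.003],"hand": 0.08},
    {"translation": [0,0.03,-0.009],"turn": [0,0,0],"hand": 0.08},
    {"translation": [0,0.03,-0.009],"turn": [0,0,0],"hand": 0.08},
    {"translation": [0,0.015,-0.005],"turn": [0,0,0],"hand": 0.08},
    {"translation": [0,0,0],"turn": [0,0,0],"hand": 0.08}
  ]
}}

```text
time: 20.85
ee_pos: [0.4047, 0.0872, 0.0429]
eef_rot: [0.561, 0.569, 0.427, -0.423]
ft_force: [-0.6, -0.2, -0.2]
width: 0.0798
```

```bash
python3 -c "
from h import *
delta([.4009,.095,.034],[0,.966,-.259],[1,0,0])"
```

```text
t 20.85 pos [0.4047 0.0872 0.0429] q [ 0.72  0.74 -0.32  2.05 -0.92  1.31  1.14] F [-0.6 -0.2 -0.2] T [-1.08 -0.08 -0.04] w 0.0798
 toolz [-0.002  0.961 -0.278] jaw [1.    0.006 0.012] jawyaw 0.006
 DELTA [-0.0038  0.0078 -0.0089] [ 0.02    0.012  -0.0055] rows>= 1.0
```

>>> {"op": "apply_moves", "data": {
  "deltas": [
    {"translation": [-0.004,0.008,-0.008],"turn": [0.02,0.012,-0.005],"hand": 0.08},
    {"translation": [-0.001,0,-0.002],"turn": [0,0,0],"hand": 0.06},
    {"translation": [-0.001,0,-0.001],"turn": [0,0,0],"hand": 0.04},
    {"translation": [-0.001,0,-0.001],"turn": [0,0,0],"hand": 0.035},
    {"translation": [0,0,-0.001],"turn": [0,0,0],"hand": 0.035}
  ],
  "newtons": 25
}}

```text
time: 21.35
ee_pos: [0.3995, 0.0923, 0.031]
eef_rot: [0.562, 0.563, 0.43, -0.427]
ft_force: [0.2, 0.6, 0.9]
width: 0.0559
```

>>> {"op": "apply_moves", "data": {
  "deltas": [
    {"translation": [0,0,0],"turn": [0,0,0],"hand": 0.035},
    {"translation": [0,0,0],"turn": [0,0,0],"hand": 0.035},
    {"translation": [0,0,0],"turn": [0,0,0],"hand": 0.035}
  ]
}}

```text
time: 21.65
ee_pos: [0.3997, 0.0916, 0.0308]
eef_rot: [0.562, 0.563, 0.43, -0.427]
ft_force: [0.3, 0.7, 0.6]
width: 0.0439
```

```bash
python3 -c "
from h import *
delta([.4009,.095,.034],[0,.966,-.259],[1,0,0])"
```

```text
t 21.65 pos [0.3997 0.0916 0.0308] q [ 0.73  0.78 -0.31  2.05 -0.93  1.3   1.16] F [0.3 0.7 0.6] T [-1.1  -0.03 -0.01] w 0.0439
 toolz [ 0.003  0.964 -0.265] jaw [ 1.    -0.002  0.004] jawyaw -0.002
 DELTA [0.0012 0.0034 0.0032] [0.0062 0.0043 0.0024] rows>= 1.0
```

>>> {"op": "apply_moves", "data": {
  "deltas": [
    {"translation": [0,0,0.025],"turn": [0,0,0],"hand": 0.035},
    {"translation": [0,0,0.035],"turn": [0,0,0],"hand": 0.035},
    {"translation": [0,0,0.035],"turn": [0,0,0],"hand": 0.035},
    {"translation": [0,0,0.02],"turn": [0,0,0],"hand": 0.035},
    {"translation": [0,0,0],"turn": [0,0.07,-0.019],"hand": 0.035}
  ]
}}

```text
time: 22.15
ee_pos: [0.3991, 0.0918, 0.1493]
eef_rot: [0.583, 0.541, 0.414, -0.443]
ft_force: [-0.6, -0.2, -1.4]
width: 0.0438
```

>>> {"op": "apply_moves", "data": {
  "deltas": [
    {"translation": [0,0,0],"turn": [0,0.14,-0.0376],"hand": 0.035},
    {"translation": [0,0,0],"turn": [0,0.14,-0.0376],"hand": 0.035},
    {"translation": [0,0,0],"turn": [0,0.14,-0.0376],"hand": 0.035},
    {"translation": [0,0,0],"turn": [0,0.14,-0.0376],"hand": 0.035},
    {"translation": [0,0,0],"turn": [0,0.14,-0.0376],"hand": 0.035}
  ]
}}

```text
time: 22.65
ee_pos: [0.3991, 0.0916, 0.1502]
eef_rot: [0.741, 0.293, 0.221, -0.563]
ft_force: [-0.4, -1.1, -1.0]
width: 0.0441
```

>>> {"op": "apply_moves", "data": {
  "deltas": [
    {"translation": [0,0,0],"turn": [0,0.14,-0.0376],"hand": 0.035},
    {"translation": [0,0,0],"turn": [0,0.14,-0.0376],"hand": 0.035},
    {"translation": [0,0,0],"turn": [0,0.14,-0.0376],"hand": 0.035},
    {"translation": [0,0,0],"turn": [0,0.14,-0.0376],"hand": 0.035},
    {"translation": [0,0,0],"turn": [0,0.14,-0.0376],"hand": 0.035}
  ]
}}

```text
time: 23.15
ee_pos: [0.3987, 0.0918, 0.1501]
eef_rot: [0.795, 0.003, -0.003, -0.606]
ft_force: [0.3, 0.1, -0.4]
width: 0.0437
```

```bash
python3 -c "
from h import *
delta([.40,.095,.14],[0,.966,-.259],[-1,0,0])"
```

```text
t 23.15 pos [0.3987 0.0918 0.1501] q [ 0.57  0.48 -0.16  2.11 -1.02  1.51 -0.53] F [ 0.3  0.1 -0.4] T [-1.19  0.06 -0.07] w 0.0437
 toolz [-0.009  0.964 -0.265] jaw [ 0.001 -0.265 -0.964] jawyaw -1.567
 DELTA [ 0.0013  0.0032 -0.0101] [ 0.0115 -1.5167  0.4047] rows>= 12.0
```

>>> {"op": "apply_moves", "data": {
  "deltas": [
    {"translation": [0,0,0],"turn": [0,0.14,-0.0376],"hand": 0.035},
    {"translation": [0,0,0],"turn": [0,0.14,-0.0376],"hand": 0.035},
    {"translation": [0,0,0],"turn": [0,0.14,-0.0376],"hand": 0.035},
    {"translation": [0,0,0],"turn": [0,0.14,-0.0376],"hand": 0.035},
    {"translation": [0,0,0],"turn": [0,0.14,-0.0376],"hand": 0.035}
  ]
}}

```text
time: 23.65
ee_pos: [0.3983, 0.0921, 0.1499]
eef_rot: [0.739, -0.287, -0.227, -0.565]
ft_force: [0.9, 0.3, -0.2]
width: 0.0436
```

>>> {"op": "apply_moves", "data": {
  "deltas": [
    {"translation": [0,0,0],"turn": [0,0.14,-0.0376],"hand": 0.035},
    {"translation": [0,0,0],"turn": [0,0.14,-0.0376],"hand": 0.035},
    {"translation": [0,0,0],"turn": [0,0.14,-0.0376],"hand": 0.035},
    {"translation": [0,0,0],"turn": [0,0.14,-0.0376],"hand": 0.035},
    {"translation": [0,0,0],"turn": [0,0.14,-0.0376],"hand": 0.035}
  ]
}}

```text
time: 24.15
ee_pos: [0.398, 0.0924, 0.1498]
eef_rot: [0.581, -0.537, -0.419, -0.446]
ft_force: [-0.2, -0.0, -1.1]
width: 0.0434
```

```bash
python3 -c "
from h import *
delta([.40,.095,.08],[0,.966,-.259],[-1,0,0])
im=camera('side');cv2.imwrite('pics/v4.png',cv2.convertScaleAbs(tile(im,220,120,170,150,3),alpha=1.4))"
```

```text
t 24.15 pos [0.398  0.0924 0.1498] q [ 0.42  0.49  0.01  2.11 -1.07  1.57 -1.98] F [-0.2 -0.  -1.1] T [-1.15 -0.    0.04] w 0.0434
 toolz [-0.008  0.968 -0.251] jaw [-0.997 -0.026 -0.067] jawyaw -3.116
 DELTA [ 0.002   0.0026 -0.0698] [-0.0082  0.0673 -0.0262] rows>= 2.0
```

View pics/v4.png

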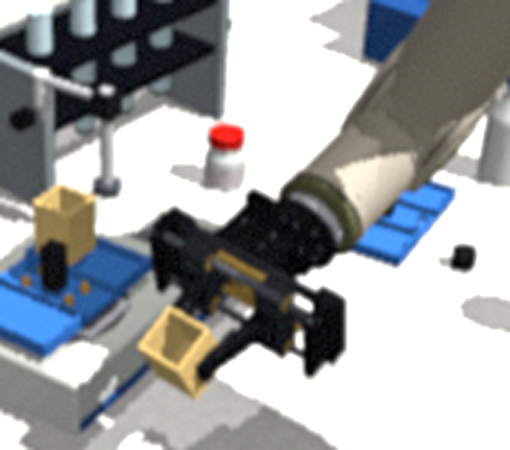

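The pot is now mouth-up, leaning about 30° (v4, 178,350). I'll lower it to edge contact, then let it settle upright.

>>> {"op": "apply_moves", "data": {
  "deltas": [
    {"translation": [0.001,0,-0.03],"turn": [-0.004,0.067,-0.026],"hand": 0.035},
    {"translation": [0,0,-0.035],"turn": [0,0,0],"hand": 0.035},
    {"translation": [0,0,-0.028],"turn": [0,0,0],"hand": 0.035},
    {"translation": [0,0,-0.008],"turn": [0,0,0],"hand": 0.035},
    {"translation": [0,0,0],"turn": [0,0,0],"hand": 0.035}
  ]
}}

```text
time: 24.7
ee_pos: [0.3997, 0.0925, 0.0464]
eef_rot: [0.561, -0.559, -0.43, -0.432]
ft_force: [0.2, -0.8, -0.5]
width: 0.0441
```

```bash
python3 -c "
from h import *
delta([.40,.095,.037],[0,.966,-.259],[-1,0,0])"
```

```text
t 24.7 pos [0.3997 0.0925 0.0464] q [ 0.42  0.72  0.01  2.08 -1.09  1.47 -1.88] F [ 0.2 -0.8 -0.5] T [-1.11 -0.   -0.01] w 0.0441
 toolz [ 0.     0.967 -0.256] jaw [-1.    -0.001 -0.004] jawyaw -3.141
 DELTA [ 0.0003  0.0025 -0.0094] [-0.0026  0.0039 -0.0006] rows>= 1.0
```

>>> {"op": "apply_moves", "data": {
  "deltas": [
    {"translation": [0,0,-0.004],"turn": [0,0,0],"hand": 0.035},
    {"translation": [0,0,-0.003],"turn": [0,0,0],"hand": 0.035}
  ]
}}

```text
time: 24.9
ee_pos: [0.4004, 0.0923, 0.0408]
eef_rot: [0.562, -0.559, -0.429, -0.433]
ft_force: [0.7, -0.8, -0.3]
width: 0.0442
```

>>> {"op": "apply_moves", "data": {
  "deltas": [
    {"translation": [0,0,-0.001],"turn": [0,0,0],"hand": 0.035},
    {"translation": [0,0,-0.003],"turn": [0,0,0],"hand": 0.035},
    {"translation": [0,0,-0.003],"turn": [0,0,0],"hand": 0.035}
  ],
  "newtons": 3
}}

```text
time: 25.2
ee_pos: [0.4011, 0.0922, 0.0359]
eef_rot: [0.563, -0.557, -0.429, -0.434]
ft_force: [-1.3, -0.2, 4.8]
width: 0.044
```

```bash
python3 -c "
from h import *
log()
im=camera('side');cv2.imwrite('pics/v5.png',cv2.convertScaleAbs(tile(im,240,190,110,100,4),alpha=1.4))"
```

```text
t 25.2 pos [0.4011 0.0922 0.0359] q [ 0.42  0.75  0.01  2.07 -1.09  1.46 -1.85] F [-1.3 -0.2  4.8] T [-0.13  0.13  0.34] w 0.044
 toolz [ 0.002  0.967 -0.255] jaw [-1.    -0.001 -0.012] jawyaw -3.14
```

View pics/v5.png

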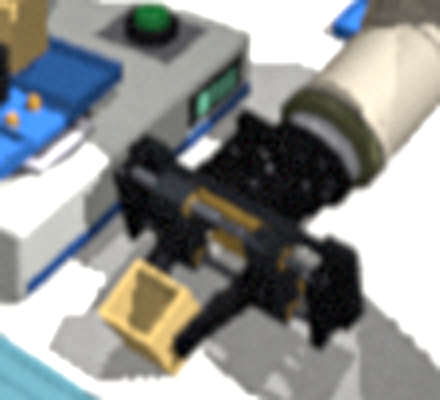

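Edge contact at about 5 N. I'll swing the grip along the arc about the touching edge with a light grip to right the pot.

>>> {"op": "apply_moves", "data": {
  "deltas": [
    {"translation": [0,-0.005,0],"turn": [0,0,0],"hand": 0.035},
    {"translation": [0,-0.005,-0.001],"turn": [0,0,0],"hand": 0.035},
    {"translation": [0,-0.005,-0.002],"turn": [0,0,0],"hand": 0.035},
    {"translation": [0,-0.004,-0.003],"turn": [0,0,0],"hand": 0.035}
  ]
}}

```text
time: 25.65
ee_pos: [0.401, 0.0719, 0.0291]
eef_rot: [0.563, -0.557, -0.428, -0.434]
ft_force: [-0.8, 0.3, 1.0]
width: 0.0443
```

```bash
python3 -c "
from h import *
log()
im=camera('side');a=tile(im,260,230,60,60,6);b=tile(camera('top'),200,220,60,60,6);cv2.imwrite('pics/v6.png',cv2.convertScaleAbs(np.hstack([a,b]),alpha=1.4))"
```

```text
t 25.65 pos [0.401  0.0719 0.0291] q [ 0.45  0.77  0.03  2.04 -1.06  1.48 -1.85] F [-0.8  0.3  1. ] T [-0.81  0.02  0.07] w 0.0443
 toolz [ 0.001  0.967 -0.256] jaw [-1.    -0.002 -0.012] jawyaw -3.14
```

View pics/v6.png

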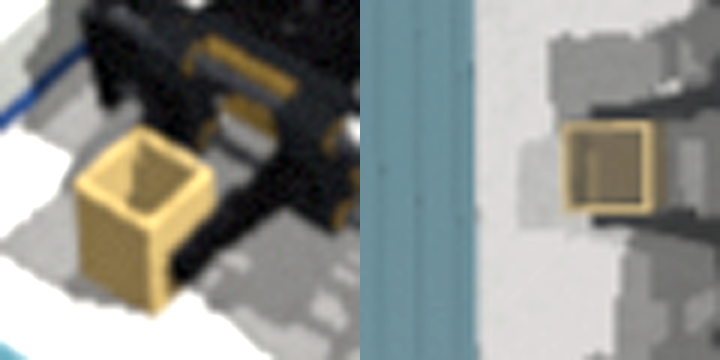

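The pot now stands upright and mouth-up (v6 top half at 612,166). Release, back off, half-roll and return the tool to vertical.

>>> {"op": "apply_moves", "data": {
  "deltas": [
    {"translation": [0,0,0],"turn": [0,0,0],"hand": 0.07},
    {"translation": [0,0,0],"turn": [0,0,0],"hand": 0.07},
    {"translation": [0,0,0],"turn": [0,0,0],"hand": 0.07},
    {"translation": [0,-0.03,0.008],"turn": [0,0,0],"hand": 0.08},
    {"translation": [0,-0.04,0.015],"turn": [0,0,0],"hand": 0.08}
  ]
}}

```text
time: 26.25
ee_pos: [0.3991, 0.0055, 0.0519]
eef_rot: [0.563, -0.555, -0.432, -0.433]
ft_force: [1.0, -0.1, 0.7]
width: 0.0752
```

>>> {"op": "apply_moves", "data": {
  "deltas": [
    {"translation": [0,-0.03,0.03],"turn": [0,0,0],"hand": 0.07},
    {"translation": [0,0,0.04],"turn": [0,-0.07,0.019],"hand": 0.07},
    {"translation": [0,0,0.04],"turn": [0,-0.14,0.0376],"hand": 0.07},
    {"translation": [0,0,0.02],"turn": [0,-0.14,0.0376],"hand": 0.07},
    {"translation": [0,0,0],"turn": [0,-0.14,0.0376],"hand": 0.07}
  ]
}}

```text
time: 26.75
ee_pos: [0.399, -0.0303, 0.1873]
eef_rot: [0.689, -0.394, -0.304, -0.527]
ft_force: [0.6, 0.0, 0.1]
width: 0.0703
```

>>> {"op": "apply_moves", "data": {
  "deltas": [
    {"translation": [0,0,0],"turn": [0,-0.14,0.0376],"hand": 0.07},
    {"translation": [0,0,0],"turn": [0,-0.14,0.0376],"hand": 0.07},
    {"translation": [0,0,0],"turn": [0,-0.14,0.0376],"hand": 0.07},
    {"translation": [0,0,0],"turn": [0,-0.14,0.0376],"hand": 0.07},
    {"translation": [0,0,0],"turn": [0,-0.14,0.0376],"hand": 0.07}
  ]
}}

```text
time: 27.25
ee_pos: [0.3989, -0.0295, 0.1888]
eef_rot: [0.786, -0.116, -0.09, -0.6]
ft_force: [0.1, 0.3, -0.5]
width: 0.0699
```

>>> {"op": "apply_moves", "data": {
  "deltas": [
    {"translation": [0,0,0],"turn": [-0.06,-0.14,0.0376],"hand": 0.07},
    {"translation": [0,0,0],"turn": [-0.13,-0.07,0.019],"hand": 0.07},
    {"translation": [0,0.01,0],"turn": [-0.14,0,0],"hand": 0.07},
    {"translation": [0,0.01,0],"turn": [-0.14,0,0],"hand": 0.07},
    {"translation": [0,0.01,0],"turn": [-0.14,0,0],"hand": 0.07}
  ]
}}

```text
time: 27.75
ee_pos: [0.3985, -0.0018, 0.186]
eef_rot: [0.941, -0.043, -0.006, -0.335]
ft_force: [0.7, 0.1, -0.6]
width: 0.0697
```

>>> {"op": "apply_moves", "data": {
  "deltas": [
    {"translation": [0,0.01,0],"turn": [-0.14,0,0],"hand": 0.07},
    {"translation": [0,0.01,0],"turn": [-0.14,0,0],"hand": 0.07},
    {"translation": [0,0.01,0],"turn": [-0.14,0,0],"hand": 0.07},
    {"translation": [0,0.01,0],"turn": [-0.14,0,0],"hand": 0.07},
    {"translation": [0,0.01,0],"turn": [-0.14,0,0],"hand": 0.07}
  ]
}}

```text
time: 28.25
ee_pos: [0.4003, 0.0491, 0.1911]
eef_rot: [0.999, -0.042, 0.02, 0.023]
ft_force: [-0.6, -0.3, -1.6]
width: 0.0702
```

```bash
python3 - <<'E'
from h import *
q=np.array([at("top",(u+.5)/6-.5+200,(v+.5)/6-.5+220,.06)[:2] for u,v in[(203,122),(297,122),(296,212),(205,212)]])
c=q.mean(0);print(c)
down([c[0],c[1],.12],-1.5708)
E
```

```text
[0.40243503 0.07353302]
t 28.25 pos [0.4003 0.0491 0.1911] q [ 0.26 -0.14 -0.5   2.06 -0.01  1.18 -1.88] F [-0.6 -0.3 -1.6] T [ 0.03  0.09 -0.07] w 0.0702
 toolz [ 0.038 -0.047 -0.998] jaw [-0.085 -0.995  0.043] jawyaw -1.656
 DELTA [ 0.0021  0.0244 -0.0711] [0.0453 0.0401 0.0844] rows>= 2.0
```

>>> {"op": "apply_moves", "data": {
  "deltas": [
    {"translation": [0.002,0.0244,-0.02],"turn": [0.045,0.04,0.084],"hand": 0.07},
    {"translation": [0,0,-0.04],"turn": [0,0,0],"hand": 0.07},
    {"translation": [0,0,-0.02],"turn": [0,0,0],"hand": 0.07},
    {"translation": [0,0,0],"turn": [0,0,0],"hand": 0.07}
  ]
}}

```text
time: 28.65
ee_pos: [0.4019, 0.0809, 0.1112]
eef_rot: [1.0, 0.006, 0.003, 0.003]
ft_force: [0.6, 0.1, 0.1]
width: 0.0701
```

```bash
python3 -c "
from h import *;down([.4024,.0735,.045],-1.5708)"
```

```text
t 28.65 pos [0.4019 0.0809 0.1112] q [ 0.22  0.   -0.53  2.12  0.01  1.01 -1.87] F [0.6 0.1 0.1] T [ 0.01 -0.02 -0.05] w 0.0701
 toolz [ 0.007 -0.006 -1.   ] jaw [ 0.012 -1.     0.006] jawyaw -1.559
 DELTA [ 0.0005 -0.0074 -0.0662] [ 0.0058  0.0068 -0.0121] rows>= 2.0
```

>>> {"op": "apply_moves", "data": {
  "deltas": [
    {"translation": [0.0005,-0.0075,-0.015],"turn": [0.006,0.007,-0.012],"hand": 0.07},
    {"translation": [0,0,-0.03],"turn": [0,0,0],"hand": 0.07},
    {"translation": [0,0,-0.02],"turn": [0,0,0],"hand": 0.07},
    {"translation": [0,0,-0.005],"turn": [0,0.004,0],"hand": 0.06},
    {"translation": [-0.001,0,-0.001],"turn": [0,0,0],"hand": 0.05}
  ],
  "newtons": 25
}}

```text
time: 29.15
ee_pos: [0.4033, 0.0729, 0.0428]
eef_rot: [1.0, -0.001, -0.0, 0.0]
ft_force: [0.4, 0.2, 0.8]
width: 0.0611
```

>>> {"op": "apply_moves", "data": {
  "deltas": [
    {"translation": [-0.001,0,-0.001],"turn": [0,0,0],"hand": 0.035},
    {"translation": [0,0,0],"turn": [0,0,0],"hand": 0.035},
    {"translation": [0,0,0],"turn": [0,0,0],"hand": 0.035},
    {"translation": [0,0,0],"turn": [0,0,0],"hand": 0.035}
  ]
}}

```text
time: 29.55
ee_pos: [0.4041, 0.073, 0.0451]
eef_rot: [1.0, -0.001, 0.002, 0.0]
ft_force: [0.8, 0.5, -0.4]
width: 0.0435
```

```bash
python3 -c "
from h import *
c,s=np.cos(.14),np.sin(.14)
for x,y in((28,56),(-28,56),(-28,-56)):print(x,y,(.609+(c*x-s*y)/1e3).round(4),(.0411+(s*x+c*y)/1e3).round(4))
down([.629,.1005,.19],-1.431)"
```

```text
28 56 0.6289 0.1005
-28 56 0.5735 0.0926
-28 -56 0.5891 -0.0183
t 29.55 pos [0.4041 0.073  0.0451] q [ 0.22  0.12 -0.52  2.18  0.08  0.86 -1.93] F [ 0.8  0.5 -0.4] T [ 0.03  0.08 -0.05] w 0.0435
 toolz [ 0.004 -0.    -1.   ] jaw [-0.002 -1.     0.   ] jawyaw -1.573
 DELTA [0.2249 0.0275 0.1449] [1.000e-04 4.000e-03 1.418e-01] rows>= 6.0
```

>>> {"op": "apply_moves", "data": {
  "deltas": [
    {"translation": [0,0,0.025],"turn": [0,0,0],"hand": 0.035},
    {"translation": [0,0,0.04],"turn": [0,0,0],"hand": 0.035},
    {"translation": [0,0,0.04],"turn": [0,0,0],"hand": 0.035},
    {"translation": [0.01,0,0.04],"turn": [0,0,0],"hand": 0.035},
    {"translation": [0.025,0.003,0],"turn": [0,0,0.02],"hand": 0.035}
  ]
}}

```text
time: 30.05
ee_pos: [0.4363, 0.0759, 0.1969]
eef_rot: [1.0, 0.01, 0.002, 0.001]
ft_force: [0.9, 0.3, -1.0]
width: 0.0442
```

>>> {"op": "apply_moves", "data": {
  "deltas": [
    {"translation": [0.035,0.005,0],"turn": [0,0,0.024],"hand": 0.035},
    {"translation": [0.035,0.005,0],"turn": [0,0,0.024],"hand": 0.035},
    {"translation": [0.035,0.005,0],"turn": [0,0,0.024],"hand": 0.035},
    {"translation": [0.035,0.005,0],"turn": [0,0,0.024],"hand": 0.035},
    {"translation": [0.03,0.004,0],"turn": [0,0,0.024],"hand": 0.035}
  ]
}}

```text
time: 30.55
ee_pos: [0.6135, 0.0997, 0.2007]
eef_rot: [0.997, 0.071, 0.005, 0.002]
ft_force: [0.3, 0.6, -0.9]
width: 0.044
```

>>> {"op": "apply_moves", "data": {
  "deltas": [
    {"translation": [0.01,0,0],"turn": [0,0,0],"hand": 0.035},
    {"translation": [0,0,0],"turn": [0,0,0],"hand": 0.035}
  ]
}}

```text
time: 30.75
ee_pos: [0.6263, 0.0999, 0.1994]
eef_rot: [0.997, 0.071, 0.005, 0.001]
ft_force: [-0.9, 0.2, 0.3]
width: 0.0439
```

```bash
python3 -c "
from h import *
down([.630,.1005,.16],-1.431)"
```

```text
t 30.75 pos [0.6263 0.0999 0.1994] q [ 0.15  0.41 -0.5   1.47  0.2   1.3  -1.8 ] F [-0.9  0.2  0.3] T [ 0.04  0.1  -0.01] w 0.0439
 toolz [ 0.009 -0.001 -1.   ] jaw [ 0.141 -0.99   0.003] jawyaw -1.429
 DELTA [ 0.0037  0.0006 -0.0394] [ 0.0012  0.0095 -0.002 ] rows>= 1.0
```

>>> {"op": "apply_moves", "data": {
  "deltas": [
    {"translation": [0.0037,0.0006,-0.01],"turn": [0.001,0.009,-0.002],"hand": 0.035},
    {"translation": [0,0,-0.02],"turn": [0,0,0],"hand": 0.035},
    {"translation": [0,0,-0.02],"turn": [0,0,0],"hand": 0.035},
    {"translation": [0,0,0],"turn": [0,0,0],"hand": 0.035}
  ]
}}

```text
time: 31.15
ee_pos: [0.628, 0.1003, 0.147]
eef_rot: [0.998, 0.07, -0.001, 0.0]
ft_force: [-0.5, -0.0, 0.1]
width: 0.0438
```

```bash
python3 -c "
from h import *
down([.630,.1005,.133],-1.431)"
```

```text
t 31.15 pos [0.628  0.1003 0.147 ] q [ 0.14  0.46 -0.49  1.52  0.23  1.22 -1.82] F [-0.5 -0.   0.1] T [0.01 0.03 0.02] w 0.0438
 toolz [-0.002 -0.001 -1.   ] jaw [ 0.139 -0.99   0.001] jawyaw -1.432
 DELTA [ 0.002   0.0002 -0.014 ] [ 0.0008 -0.0016  0.0005] rows>= 1.0
```

>>> {"op": "apply_moves", "data": {
  "deltas": [
    {"translation": [0.002,0,-0.007],"turn": [0,0,0],"hand": 0.035},
    {"translation": [0,0,-0.006],"turn": [0,0,0],"hand": 0.035},
    {"translation": [0,0,-0.003],"turn": [0,0,0],"hand": 0.035}
  ]
}}

```text
time: 31.45
ee_pos: [0.6301, 0.1003, 0.1319]
eef_rot: [0.998, 0.07, -0.0, 0.0]
ft_force: [-0.4, -0.6, -1.0]
width: 0.0437
```

>>> {"op": "apply_moves", "data": {
  "deltas": [
    {"translation": [0,0,-0.001],"turn": [0,0,0],"hand": 0.06},
    {"translation": [0,0,0],"turn": [0,0,0],"hand": 0.06},
    {"translation": [0,0,0],"turn": [0,0,0],"hand": 0.06},
    {"translation": [0,0,0.02],"turn": [0,0,0],"hand": 0.06},
    {"translation": [0,0,0.04],"turn": [0,0,0],"hand": 0.06}
  ]
}}

```text
time: 31.95
ee_pos: [0.6279, 0.0995, 0.1882]
eef_rot: [0.998, 0.07, -0.004, 0.001]
ft_force: [0.8, 0.5, -0.7]
width: 0.0601
```

>>> {"op": "apply_moves", "data": {
  "deltas": [
    {"translation": [-0.01,0,0.04],"turn": [0,0,0],"hand": 0.07},
    {"translation": [-0.031,0.02,0.02],"turn": [0,0,0.119],"hand": 0.07},
    {"translation": [-0.031,0.022,0],"turn": [0,0,0.119],"hand": 0.07},
    {"translation": [-0.031,0.022,0],"turn": [0,0,0.119],"hand": 0.07},
    {"translation": [-0.031,0.022,0],"turn": [0,0,0.119],"hand": 0.07}
  ]
}}

```text
time: 32.45
ee_pos: [0.4953, 0.1848, 0.2578]
eef_rot: [0.952, 0.306, 0.003, 0.002]
ft_force: [-0.0, 0.9, 1.3]
width: 0.0698
```

>>> {"op": "apply_moves", "data": {
  "deltas": [
    {"translation": [-0.031,0.022,0],"turn": [0,0,0.119],"hand": 0.07},
    {"translation": [-0.031,0.022,0],"turn": [0,0,0.119],"hand": 0.07},
    {"translation": [-0.031,0.022,0],"turn": [0,0,0.119],"hand": 0.07},
    {"translation": [-0.031,0.022,0],"turn": [0,0,0.119],"hand": 0.07},
    {"translation": [-0.02,0.015,0],"turn": [0,0,0.1],"hand": 0.07}
  ]
}}

```text
time: 32.95
ee_pos: [0.3438, 0.2931, 0.2604]
eef_rot: [0.818, 0.575, 0.006, 0.002]
ft_force: [0.3, -0.4, 0.3]
width: 0.0699
```

```bash
python3 - <<'E'
from h import *
down([.3438,.2947,.1],-.363)
im=camera("side")
t=tile(im,190,140,110,80,3);o=tile(im,130,230,150,130,3)[:,:330]
cv2.imwrite("pics/v7.png",cv2.convertScaleAbs(np.vstack([t,o]),alpha=1.4))
E
```

```text
t 32.95 pos [0.3438 0.2931 0.2604] q [ 0.05 -0.05 -0.82  1.83 -0.03  1.33 -1.11] F [ 0.3 -0.4  0.3] T [-0.03 -0.1   0.01] w 0.0699
 toolz [ 0.013  0.004 -1.   ] jaw [ 0.941 -0.338  0.011] jawyaw -0.345
 DELTA [-0.      0.0016 -0.1604] [-0.004   0.0129 -0.0183] rows>= 4.0
```

View pics/v7.png

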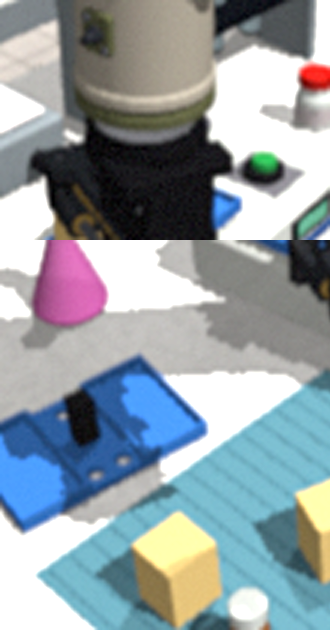

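p1 stands at v7 (177,568) and p3 is partly visible at (318,540), both apparently unmoved. I'll check p3 numerically against the first side picture while descending.

>>> {"op": "apply_moves", "data": {
  "deltas": [
    {"translation": [0,0.0016,-0.03],"turn": [-0.004,0.013,-0.018],"hand": 0.07},
    {"translation": [0,0,-0.04],"turn": [0,0,0],"hand": 0.07},
    {"translation": [0,0,-0.04],"turn": [0,0,0],"hand": 0.07},
    {"translation": [0,0,-0.02],"turn": [0,0,0],"hand": 0.07},
    {"translation": [0,0,0],"turn": [0,0,0],"hand": 0.07}
  ]
}}

```text
time: 33.5
ee_pos: [0.3408, 0.2998, 0.1304]
eef_rot: [0.819, 0.573, 0.005, 0.001]
ft_force: [-0.3, 0.1, 0.5]
width: 0.0702
```

```bash
cat >> h.py <<'E'
def cream(im):
    h=cv2.cvtColor(np.ascontiguousarray(im),cv2.COLOR_RGB2HSV);return ((abs(h[...,0].astype(int)-20)<7)&(h[...,1]>60)&(h[...,2]>90)).astype(np.uint8)
def blobs(im,amin=100):
    n,l,s,c=cv2.connectedComponentsWithStats(cream(im));return [(c[i].round(1).tolist(),int(s[i,4])) for i in range(1,n) if s[i,4]>amin]
E
python3 - <<'E'
from h import *
down([.3438,.2947,.043],-.363)
a=cv2.resize(cv2.imread("pics/side0.png"),(560,420),interpolation=cv2.INTER_AREA)[:,:,::-1]
print(blobs(a));print(blobs(camera("side")))
print(proj("side",[[.3438,.2947,.03],[.4019,.4031,.03]]))
E
```

```text
t 33.5 pos [0.3408 0.2998 0.1304] q [ 0.    0.11 -0.85  2.    0.1   1.07 -1.25] F [-0.3  0.1  0.5] T [-0.05 -0.05  0.02] w 0.0702
 toolz [ 0.009  0.003 -1.   ] jaw [ 0.94  -0.342  0.008] jawyaw -0.349
 DELTA [ 0.003  -0.0051 -0.0874] [-0.0031  0.0093 -0.0137] rows>= 2.0
[([253.8, 284.7], 420), ([213.6, 298.6], 545), ([242.4, 325.0], 600), ([107.6, 330.8], 509), ([189.8, 338.5], 673)]
[([212.3, 211.4], 189), ([242.5, 325.6], 568), ([107.5, 331.4], 564), ([188.8, 339.2], 753)]
[[241.29613032 324.34640611]
 [189.20850751 338.32309654]]
```

p3 (242.5,325.6) and p1 (188.8,339.2) are unmoved. Grasp p3.

>>> {"op": "apply_moves", "data": {
  "deltas": [
    {"translation": [0.003,-0.005,-0.02],"turn": [-0.003,0.009,-0.014],"hand": 0.07},
    {"translation": [0,0,-0.03],"turn": [0,0,0],"hand": 0.07},
    {"translation": [0,0,-0.025],"turn": [0,0,0],"hand": 0.07},
    {"translation": [0,0,-0.013],"turn": [0,0.003,0],"hand": 0.06},
    {"translation": [0,0,-0.001],"turn": [0,0,0],"hand": 0.05}
  ]
}}

```text
time: 34.05
ee_pos: [0.3505, 0.2983, 0.0487]
eef_rot: [0.824, 0.566, 0.006, 0.0]
ft_force: [-0.8, 0.1, 0.6]
width: 0.0607
```

>>> {"op": "apply_moves", "data": {
  "deltas": [
    {"translation": [0,0,-0.001],"turn": [0,0,0],"hand": 0.035},
    {"translation": [0,0,0],"turn": [0,0,0],"hand": 0.035},
    {"translation": [0,0,0],"turn": [0,0,0],"hand": 0.035},
    {"translation": [0,0,0],"turn": [0,0,0],"hand": 0.035}
  ]
}}

```text
time: 34.45
ee_pos: [0.3528, 0.3001, 0.0518]
eef_rot: [0.825, 0.566, 0.009, 0.0]
ft_force: [-0.1, -0.1, -0.6]
width: 0.0443
```

```bash
python3 -c "
from h import *
down([.4,.09,.11],0)"
```

```text
t 34.45 pos [0.3528 0.3001 0.0518] q [-0.06  0.27 -0.81  2.05  0.25  0.9  -1.37] F [-0.1 -0.1 -0.6] T [-0.06 -0.02 -0.02] w 0.0443
 toolz [ 0.015  0.009 -1.   ] jaw [ 0.933 -0.36   0.011] jawyaw -0.368
 DELTA [ 0.0472 -0.2101  0.0582] [-0.0121  0.0131  0.368 ] rows>= 5.0
```

>>> {"op": "apply_moves", "data": {
  "deltas": [
    {"translation": [0,0,0.03],"turn": [-0.006,0.006,0],"hand": 0.035},
    {"translation": [0.004,-0.01,0.03],"turn": [-0.006,0.006,0.03],"hand": 0.035},
    {"translation": [0.007,-0.03,0.01],"turn": [0,0,0.05],"hand": 0.035},
    {"translation": [0.007,-0.03,0],"turn": [0,0,0.05],"hand": 0.035},
    {"translation": [0.007,-0.03,0],"turn": [0,0,0.05],"hand": 0.035}
  ]
}}

```text
time: 34.95
ee_pos: [0.3771, 0.2016, 0.1268]
eef_rot: [0.766, 0.643, 0.002, 0.002]
ft_force: [0.4, -0.3, -0.3]
width: 0.044
```

>>> {"op": "apply_moves", "data": {
  "deltas": [
    {"translation": [0.007,-0.03,0],"turn": [0,0,0.05],"hand": 0.035},
    {"translation": [0.007,-0.03,0],"turn": [0,0,0.05],"hand": 0.035},
    {"translation": [0.007,-0.03,0],"turn": [0,0,0.05],"hand": 0.035},
    {"translation": [0,-0.01,0],"turn": [0,0,0.04],"hand": 0.035},
    {"translation": [0,0,-0.01],"turn": [0,0,0],"hand": 0.035}
  ]
}}

```text
time: 35.45
ee_pos: [0.4009, 0.0939, 0.12]
eef_rot: [0.7, 0.714, 0.005, 0.005]
ft_force: [0.1, -0.1, -0.7]
width: 0.0444
```

```bash
python3 -c "
from h import *
down([.4,.098,.053],0)"
```

```text
t 35.45 pos [0.4009 0.0939 0.12  ] q [ 0.34 -0.01 -0.67  2.11 -0.    1.03 -0.31] F [ 0.1 -0.1 -0.7] T [ 0.03 -0.08 -0.03] w 0.0444
 toolz [ 0.013  0.    -1.   ] jaw [1.    0.02  0.013] jawyaw 0.02
 DELTA [-0.0009  0.0041 -0.067 ] [-0.      0.0133 -0.0201] rows>= 2.0
```

>>> {"op": "apply_moves", "data": {
  "deltas": [
    {"translation": [-0.001,0.004,-0.02],"turn": [0,0.013,-0.02],"hand": 0.035},
    {"translation": [0,0,-0.025],"turn": [0,0,0],"hand": 0.035},
    {"translation": [0,0,-0.016],"turn": [0,0,0],"hand": 0.035},
    {"translation": [0,0,-0.006],"turn": [0,0,0],"hand": 0.035}
  ]
}}

```text
time: 35.85
ee_pos: [0.3995, 0.1007, 0.0499]
eef_rot: [0.709, 0.706, 0.001, 0.001]
ft_force: [-6.3, -3.3, 14.3]
width: 0.0441
```

```bash
python3 -c "
from h import *
down([.4,.098,.051],0)"
```

```text
t 35.85 pos [0.3995 0.1007 0.0499] q [ 0.3   0.13 -0.68  2.17  0.11  0.87 -0.45] F [-6.3 -3.3 14.3] T [-0.72  1.46 -0.03] w 0.0441
 toolz [ 0.002  0.001 -1.   ] jaw [ 1.    -0.004  0.002] jawyaw -0.004
 DELTA [ 0.0005 -0.0027  0.0011] [-0.0008  0.0024  0.0043] rows>= 1.0
```

Down with contact. Release, retreat and tilt as before.

>>> {"op": "apply_moves", "data": {
  "deltas": [
    {"translation": [0,0,0.001],"turn": [0,0,0],"hand": 0.07},
    {"translation": [0,0,0],"turn": [0,0,0],"hand": 0.07},
    {"translation": [0,0,0],"turn": [0,0,0],"hand": 0.07},
    {"translation": [0,0,0.02],"turn": [0,0,0],"hand": 0.08},
    {"translation": [0,0,0.03],"turn": [0,0,0],"hand": 0.08}
  ]
}}

```text
time: 36.35
ee_pos: [0.3976, 0.1024, 0.1008]
eef_rot: [0.708, 0.706, -0.0, -0.001]
ft_force: [1.1, 0.1, -0.0]
width: 0.0752
```

>>> {"op": "apply_moves", "data": {
  "deltas": [
    {"translation": [0,0,0.02],"turn": [0,0,0],"hand": 0.08},
    {"translation": [0,-0.03,0.02],"turn": [0.08,0,0],"hand": 0.08},
    {"translation": [0,-0.03,0],"turn": [0.13,0,0],"hand": 0.08},
    {"translation": [0,-0.03,0],"turn": [0.13,0,0],"hand": 0.08},
    {"translation": [0,-0.02,0],"turn": [0.13,0,0],"hand": 0.08}
  ]
}}

```text
time: 36.85
ee_pos: [0.4039, -0.0006, 0.1535]
eef_rot: [0.684, 0.692, 0.171, -0.154]
ft_force: [0.8, 0.1, -0.1]
width: 0.08
```

>>> {"op": "apply_moves", "data": {
  "deltas": [
    {"translation": [0,0,0],"turn": [0.14,0,0],"hand": 0.08},
    {"translation": [0,0,0],"turn": [0.14,0,0],"hand": 0.08},
    {"translation": [0,0,0],"turn": [0.14,0,0],"hand": 0.08},
    {"translation": [0,0,0],"turn": [0.14,0,0],"hand": 0.08},
    {"translation": [0,0,0],"turn": [0.14,0,0],"hand": 0.08}
  ]
}}

```text
time: 37.35
ee_pos: [0.4101, -0.0094, 0.1606]
eef_rot: [0.589, 0.585, 0.412, -0.375]
ft_force: [0.8, 0.1, -0.1]
width: 0.0799
```

>>> {"op": "apply_moves", "data": {
  "deltas": [
    {"translation": [-0.003,0,-0.025],"turn": [0.08,0.014,0.014],"hand": 0.08},
    {"translation": [-0.003,0,-0.025],"turn": [0.07,0.013,0.014],"hand": 0.08},
    {"translation": [0,0,-0.02],"turn": [0,0,0],"hand": 0.08},
    {"translation": [0,0,0],"turn": [0,0,0],"hand": 0.08}
  ]
}}

```text
time: 37.75
ee_pos: [0.4059, -0.0135, 0.0877]
eef_rot: [0.556, 0.552, 0.447, -0.432]
ft_force: [-0.1, -0.4, 0.3]
width: 0.0797
```

```bash
cat >> h.py <<'E'
def topface(z,near,flat=True):
    im=camera("top");m=cream(im);m=((m>0)&(cv2.cvtColor(im,cv2.COLOR_RGB2HSV)[...,2]>150)).astype(np.uint8) if flat else m
    n,l,s,c=cv2.connectedComponentsWithStats(m);g=proj("top",[[*near,z]])[0]
    i=min([i for i in range(1,n) if s[i,4]>60],key=lambda i:np.linalg.norm(c[i]-g))
    ys,xs=np.where(l==i);w=np.array([at("top",x,y,z)[:2] for x,y in zip(xs,ys)])
    r=cv2.minAreaRect((w*1000).astype(np.float32));print("face",s[i,4],"centroid",w.mean(0).round(4),"rect",r)
E
python3 -c "
from h import *
topface(.06,[.4,.092])
delta([.4009,-.006,.06],[0,.966,-.259],[1,0,0])"
```

```text
face 196 centroid [0.3997 0.0937] rect ((399.6673889160156, 93.70852661132812), (38.777748107910156, 38.335750579833984), 88.7631607055664)
t 37.8 pos [ 0.4062 -0.0137  0.0889] q [ 0.83  0.73 -0.24  1.93 -0.84  1.54  1.09] F [ 0.4 -0.1  0.9] T [-1.08 -0.07  0.  ] w 0.08
 toolz [ 0.02   0.973 -0.228] jaw [ 1.    -0.017  0.013] jawyaw -0.017
 DELTA [-0.0053  0.0077 -0.0289] [-0.0315  0.0137  0.0171] rows>= 1.0
```

>>> {"op": "apply_moves", "data": {
  "deltas": [
    {"translation": [-0.005,0.007,-0.025],"turn": [-0.03,0.014,0.017],"hand": 0.08},
    {"translation": [-0.002,0.02,-0.01],"turn": [0,0,0],"hand": 0.08},
    {"translation": [0,0.03,-0.009],"turn": [0,0,0],"hand": 0.08},
    {"translation": [0,0.03,-0.009],"turn": [0,0,0],"hand": 0.08},
    {"translation": [0,0.01,-0.002],"turn": [0,0,0],"hand": 0.08}
  ]
}}

```text
time: 38.3
ee_pos: [0.4043, 0.0819, 0.0392]
eef_rot: [0.562, 0.565, 0.432, -0.423]
ft_force: [0.3, 0.9, 0.4]
width: 0.0802
```

```bash
python3 -c "
from h import *
delta([.3997,.095,.032],[0,.966,-.259],[1,0,0])"
```

```text
t 38.3 pos [0.4043 0.0819 0.0392] q [ 0.73  0.76 -0.31  2.04 -0.92  1.32  1.15] F [0.3 0.9 0.4] T [-1.12 -0.07  0.08] w 0.0802
 toolz [ 0.007  0.963 -0.27 ] jaw [ 1.    -0.003  0.013] jawyaw -0.003
 DELTA [-0.0046  0.0131 -0.0072] [0.0113 0.0133 0.0034] rows>= 1.0
```

>>> {"op": "apply_moves", "data": {
  "deltas": [
    {"translation": [-0.005,0.014,-0.006],"turn": [0.011,0.013,0.003],"hand": 0.08},
    {"translation": [0,0,-0.001],"turn": [0,0,0],"hand": 0.06},
    {"translation": [0,0,-0.001],"turn": [0,0,0],"hand": 0.04},
    {"translation": [0,0,-0.001],"turn": [0,0,0],"hand": 0.035},
    {"translation": [0,0,0],"turn": [0,0,0],"hand": 0.035}
  ],
  "newtons": 25
}}

```text
time: 38.8
ee_pos: [0.4014, 0.0942, 0.0321]
eef_rot: [0.561, 0.563, 0.431, -0.428]
ft_force: [0.2, -0.3, 0.4]
width: 0.0559
```

>>> {"op": "apply_moves", "data": {
  "deltas": [
    {"translation": [0,0,0],"turn": [0,0,0],"hand": 0.035},
    {"translation": [0,0,0],"turn": [0,0,0],"hand": 0.035},
    {"translation": [0,0,0],"turn": [0,0,0],"hand": 0.035}
  ]
}}

```text
time: 39.1
ee_pos: [0.4018, 0.093, 0.0321]
eef_rot: [0.562, 0.562, 0.431, -0.427]
ft_force: [-0.2, -0.6, 0.1]
width: 0.0436
```

```bash
python3 -c "
from h import *
delta([.3997,.095,.032],[0,.966,-.259],[1,0,0])"
```

```text
t 39.1 pos [0.4018 0.093  0.0321] q [ 0.72  0.78 -0.32  2.05 -0.93  1.3   1.16] F [-0.2 -0.6  0.1] T [-1.1  -0.08 -0.02] w 0.0436
 toolz [ 0.004  0.965 -0.263] jaw [ 1.    -0.003  0.005] jawyaw -0.003
 DELTA [-0.0021  0.002  -0.0001] [0.0042 0.0053 0.003 ] rows>= 1.0
```

>>> {"op": "apply_moves", "data": {
  "deltas": [
    {"translation": [0,0,0.025],"turn": [0,0,0],"hand": 0.035},
    {"translation": [0,0,0.035],"turn": [0,0,0],"hand": 0.035},
    {"translation": [0,0,0.035],"turn": [0,0,0],"hand": 0.035},
    {"translation": [0,0,0.02],"turn": [0,0,0],"hand": 0.035},
    {"translation": [0,0,0],"turn": [0,0.07,-0.019],"hand": 0.035}
  ]
}}

```text
time: 39.6
ee_pos: [0.4013, 0.0929, 0.1504]
eef_rot: [0.583, 0.541, 0.415, -0.443]
ft_force: [0.7, -0.5, -1.4]
width: 0.044
```

>>> {"op": "apply_moves", "data": {
  "deltas": [
    {"translation": [0,0,0],"turn": [0,0.14,-0.0376],"hand": 0.035},
    {"translation": [0,0,0],"turn": [0,0.14,-0.0376],"hand": 0.035},
    {"translation": [0,0,0],"turn": [0,0.14,-0.0376],"hand": 0.035},
    {"translation": [0,0,0],"turn": [0,0.14,-0.0376],"hand": 0.035},
    {"translation": [0,0,0],"turn": [0,0.14,-0.0376],"hand": 0.035}
  ]
}}

```text
time: 40.1
ee_pos: [0.4014, 0.0923, 0.1511]
eef_rot: [0.741, 0.292, 0.222, -0.562]
ft_force: [0.8, 0.1, -1.3]
width: 0.0439
```

>>> {"op": "apply_moves", "data": {
  "deltas": [
    {"translation": [0,0,0],"turn": [0,0.14,-0.0376],"hand": 0.035},
    {"translation": [0,0,0],"turn": [0,0.14,-0.0376],"hand": 0.035},
    {"translation": [0,0,0],"turn": [0,0.14,-0.0376],"hand": 0.035},
    {"translation": [0,0,0],"turn": [0,0.14,-0.0376],"hand": 0.035},
    {"translation": [0,0,0],"turn": [0,0.14,-0.0376],"hand": 0.035}
  ]
}}

```text
time: 40.6
ee_pos: [0.4011, 0.0922, 0.1509]
eef_rot: [0.796, 0.002, -0.002, -0.605]
ft_force: [0.1, -0.3, -1.2]
width: 0.0439
```

>>> {"op": "apply_moves", "data": {
  "deltas": [
    {"translation": [0,0,0],"turn": [0,0.14,-0.0376],"hand": 0.035},
    {"translation": [0,0,0],"turn": [0,0.14,-0.0376],"hand": 0.035},
    {"translation": [0,0,0],"turn": [0,0.14,-0.0376],"hand": 0.035},
    {"translation": [0,0,0],"turn": [0,0.14,-0.0376],"hand": 0.035},
    {"translation": [0,0,0],"turn": [0,0.14,-0.0376],"hand": 0.035}
  ]
}}

```text
time: 41.1
ee_pos: [0.4009, 0.0921, 0.1505]
eef_rot: [0.741, -0.288, -0.226, -0.564]
ft_force: [0.3, -0.2, 0.2]
width: 0.044
```

>>> {"op": "apply_moves", "data": {
  "deltas": [
    {"translation": [0,0,0],"turn": [0,0.14,-0.0376],"hand": 0.035},
    {"translation": [0,0,0],"turn": [0,0.14,-0.0376],"hand": 0.035},
    {"translation": [0,0,0],"turn": [0,0.14,-0.0376],"hand": 0.035},
    {"translation": [0,0,0],"turn": [0,0.14,-0.0376],"hand": 0.035},
    {"translation": [0,0,0],"turn": [0,0.14,-0.0376],"hand": 0.035}
  ]
}}

```text
time: 41.6
ee_pos: [0.4006, 0.0921, 0.1502]
eef_rot: [0.582, -0.537, -0.418, -0.444]
ft_force: [-0.0, 0.4, -0.8]
width: 0.0443
```

```bash
python3 -c "
from h import *
delta([.40,.095,.046],[0,.966,-.259],[-1,0,0])"
```

```text
t 41.6 pos [0.4006 0.0921 0.1502] q [ 0.42  0.49  0.01  2.11 -1.07  1.57 -1.99] F [-0.   0.4 -0.8] T [-1.12 -0.02  0.04] w 0.0443
 toolz [-0.01   0.967 -0.255] jaw [-0.997 -0.028 -0.067] jawyaw -3.113
 DELTA [-0.0006  0.0029 -0.1042] [-0.004   0.0673 -0.0283] rows>= 3.0
```

Lower to just above contact, then use the same light-grip arc. The righting end pose will be checked afterwards.

>>> {"op": "apply_moves", "data": {
  "deltas": [
    {"translation": [0,0,-0.03],"turn": [-0.004,0.067,-0.028],"hand": 0.035},
    {"translation": [0,0,-0.035],"turn": [0,0,0],"hand": 0.035},
    {"translation": [0,0,-0.028],"turn": [0,0,0],"hand": 0.035},
    {"translation": [0,0,-0.012],"turn": [0,0,0],"hand": 0.035},
    {"translation": [0,0,-0.002],"turn": [0,0,0],"hand": 0.035}
  ]
}}

```text
time: 42.1
ee_pos: [0.4012, 0.0919, 0.0397]
eef_rot: [-0.56, 0.563, 0.43, 0.429]
ft_force: [-0.5, 0.1, 0.4]
width: 0.0441
```

```bash
python3 -c "
from h import *
delta([.40,.095,.037],[0,.966,-.259],[-1,0,0])"
```

```text
t 42.1 pos [0.4012 0.0919 0.0397] q [ 0.42  0.74  0.01  2.07 -1.09  1.46 -1.88] F [-0.5  0.1  0.4] T [-1.15 -0.03  0.01] w 0.0441
 toolz [ 0.001  0.965 -0.262] jaw [-1.     0.002  0.005] jawyaw 3.139
 DELTA [-0.0012  0.0031 -0.0027] [ 0.0029 -0.005   0.0024] rows>= 1.0
```

>>> {"op": "apply_moves", "data": {
  "deltas": [
    {"translation": [0,0,-0.002],"turn": [0,0,0],"hand": 0.035},
    {"translation": [0,0,-0.002],"turn": [0,0,0],"hand": 0.035},
    {"translation": [0,-0.005,0],"turn": [0,0,0],"hand": 0.035},
    {"translation": [0,-0.005,-0.001],"turn": [0,0,0],"hand": 0.035},
    {"translation": [0,-0.005,-0.002],"turn": [0,0,0],"hand": 0.035}
  ],
  "newtons": 3
}}

```text
time: 42.6
ee_pos: [0.4016, 0.0761, 0.0349]
eef_rot: [-0.561, 0.562, 0.43, 0.429]
ft_force: [0.8, 0.3, 1.1]
width: 0.0437
```

>>> {"op": "apply_moves", "data": {
  "deltas": [
    {"translation": [0,-0.004,-0.003],"turn": [0,0,0],"hand": 0.035}
  ]
}}

```text
time: 42.7
ee_pos: [0.4017, 0.0715, 0.0322]
eef_rot: [-0.561, 0.562, 0.43, 0.43]
ft_force: [-1.2, -0.3, 1.9]
width: 0.0441
```

```bash
python3 -c "
from h import *
log()
im=camera('side');a=tile(im,260,230,60,60,6);t=camera('top');b=tile(t,200,220,60,60,6);c=cv2.resize(tile(t,190,140,110,80,3),(400,360))
cv2.imwrite('pics/v8.png',cv2.convertScaleAbs(cv2.resize(np.hstack([a,b]),(720,360)),alpha=1.4))"
```

```text
t 42.7 pos [0.4017 0.0715 0.0322] q [ 0.44  0.76  0.03  2.04 -1.06  1.48 -1.87] F [-1.2 -0.3  1.9] T [-0.54  0.09  0.33] w 0.0441
 toolz [ 0.     0.965 -0.261] jaw [-1.     0.001  0.002] jawyaw 3.141
```

View pics/v8.png

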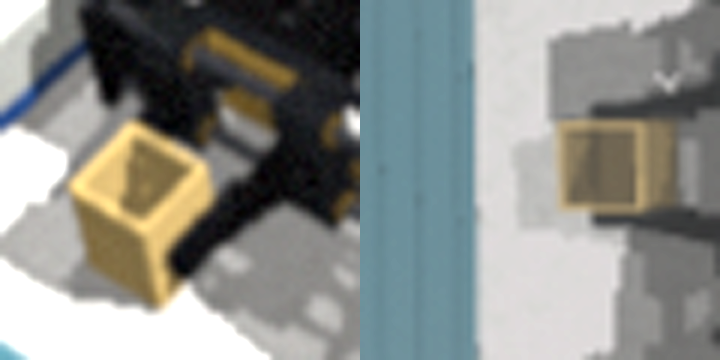

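It still leans slightly, with the rim shifted left at v8 (605,166). Press 3 mm more, then release, which will settle it, and do the same return as before.

>>> {"op": "apply_moves", "data": {
  "deltas": [
    {"translation": [0,-0.003,-0.003],"turn": [0,0,0],"hand": 0.035},
    {"translation": [0,0,0],"turn": [0,0,0],"hand": 0.07},
    {"translation": [0,0,0],"turn": [0,0,0],"hand": 0.07},
    {"translation": [0,0,0],"turn": [0,0,0],"hand": 0.07},
    {"translation": [0,-0.03,0.008],"turn": [0,0,0],"hand": 0.08}
  ]
}}

```text
time: 43.3
ee_pos: [0.401, 0.0409, 0.0362]
eef_rot: [-0.561, 0.561, 0.432, 0.429]
ft_force: [0.4, -0.9, -0.2]
width: 0.068
```

>>> {"op": "apply_moves", "data": {
  "deltas": [
    {"translation": [0,-0.04,0.015],"turn": [0,0,0],"hand": 0.08},
    {"translation": [0,-0.03,0.03],"turn": [0,0,0],"hand": 0.07},
    {"translation": [0,0,0.04],"turn": [0,-0.07,0.019],"hand": 0.07},
    {"translation": [0,0,0.04],"turn": [0,-0.14,0.0376],"hand": 0.07},
    {"translation": [0,0,0.02],"turn": [0,-0.14,0.0376],"hand": 0.07}
  ]
}}

```text
time: 43.8
ee_pos: [0.3998, -0.0338, 0.1842]
eef_rot: [0.654, -0.451, -0.346, -0.5]
ft_force: [-0.3, -0.2, 0.4]
width: 0.0704
```

>>> {"op": "apply_moves", "data": {
  "deltas": [
    {"translation": [0,0,0],"turn": [0,-0.14,0.0376],"hand": 0.07},
    {"translation": [0,0,0],"turn": [0,-0.14,0.0376],"hand": 0.07},
    {"translation": [0,0,0],"turn": [0,-0.14,0.0376],"hand": 0.07},
    {"translation": [0,0,0],"turn": [0,-0.14,0.0376],"hand": 0.07},
    {"translation": [0,0,0],"turn": [0,-0.14,0.0376],"hand": 0.07}
  ]
}}

```text
time: 44.3
ee_pos: [0.4006, -0.0339, 0.1877]
eef_rot: [0.774, -0.182, -0.137, -0.59]
ft_force: [0.2, -0.6, -0.2]
width: 0.0703
```

>>> {"op": "apply_moves", "data": {
  "deltas": [
    {"translation": [0,0,0],"turn": [0,-0.14,0.0376],"hand": 0.07},
    {"translation": [0,0,0],"turn": [-0.06,-0.14,0.0376],"hand": 0.07},
    {"translation": [0,0,0],"turn": [-0.14,0,0],"hand": 0.07},
    {"translation": [0,0.01,0],"turn": [-0.14,0,0],"hand": 0.07},
    {"translation": [0,0.01,0],"turn": [-0.14,0,0],"hand": 0.07}
  ]
}}

```text
time: 44.8
ee_pos: [0.4002, -0.0159, 0.1844]
eef_rot: [0.914, -0.082, -0.028, -0.397]
ft_force: [0.1, 0.8, 0.4]
width: 0.0702
```

```bash
python3 -c "
from h import *
topface(.06,[.402,.073],False);print(blobs(camera('side')))
im=camera('top');b=tile(im,200,220,60,60,6);cv2.imwrite('pics/n1.png',b)
down([.4024,.0735,.12],-1.5708)"
```

```text
face 207 centroid [0.6357 0.1123] rect ((636.0628662109375, 111.80423736572266), (54.60938262939453, 49.16643524169922), 7.393641471862793)
[([241.7, 192.7], 391), ([218.1, 212.8], 474), ([285.5, 265.8], 519), ([107.6, 331.8], 601), ([188.9, 339.3], 756)]
t 44.95 pos [ 0.4002 -0.0141  0.1861] q [ 0.56  0.17 -0.08  2.02 -0.71  1.44 -0.99] F [-1.2 -0.  -0.9] T [-0.78  0.06  0.08] w 0.0703
 toolz [ 0.011  0.733 -0.681] jaw [-0.167 -0.67  -0.724] jawyaw -1.815
 DELTA [ 0.0022  0.0876 -0.0661] [-0.8212 -0.0583  0.1629] rows>= 6.0
```

>>> {"op": "apply_moves", "data": {
  "deltas": [
    {"translation": [0,0.015,0],"turn": [-0.137,-0.01,0.027],"hand": 0.07},
    {"translation": [0,0.015,0],"turn": [-0.137,-0.01,0.027],"hand": 0.07},
    {"translation": [0,0.015,0],"turn": [-0.137,-0.01,0.027],"hand": 0.07},
    {"translation": [0,0.015,0],"turn": [-0.137,-0.01,0.027],"hand": 0.07},
    {"translation": [0,0.015,0],"turn": [-0.137,-0.01,0.027],"hand": 0.07}
  ]
}}

```text
time: 45.45
ee_pos: [0.3992, 0.0555, 0.181]
eef_rot: [0.998, -0.022, -0.005, -0.063]
ft_force: [0.0, -0.4, -0.2]
width: 0.0698
```

>>> {"op": "apply_moves", "data": {
  "deltas": [
    {"translation": [0,0.01,-0.02],"turn": [-0.137,-0.01,0.027],"hand": 0.07},
    {"translation": [0,0,-0.03],"turn": [0,0,0],"hand": 0.07},
    {"translation": [0,0,0],"turn": [0,0,0],"hand": 0.07}
  ]
}}

```text
time: 45.75
ee_pos: [0.3983, 0.0694, 0.1291]
eef_rot: [1.0, -0.004, -0.001, 0.008]
ft_force: [0.1, -0.9, -0.2]
width: 0.07
```

```bash
python3 -c "
from h import *
a=cv2.imread('pics/n1.png');b=cv2.imread('pics/v6.png')[:,360:];c=cv2.imread('pics/v8.png')[:,360:]
from h import cream
g=lambda x:cv2.cvtColor(x,cv2.COLOR_BGR2HSV)
for n,i in(('n1',a),('v6',b)):
    h=g(i);m=((abs(h[...,0].astype(int)-20)<8)&(h[...,1]>60)).astype(np.uint8);k,l,s,cc=cv2.connectedComponentsWithStats(m);j=1+s[1:,4].argmax();print(n,s[j],cc[j].round(0))
print(proj('side',[[.4024,.0735,.03]]))
down([.4024,.0735,.045],-1.5708)"
```

```text
n1 [ 226  122   90   84 6382] [274. 161.]
v6 [ 202  120  102   96 8815] [254. 166.]
[[283.66858073 266.4573203 ]]
t 45.75 pos [0.3983 0.0694 0.1291] q [ 0.2  -0.03 -0.49  2.11 -0.    1.07 -1.86] F [ 0.1 -0.9 -0.2] T [ 0.03  0.04 -0.03] w 0.07
 toolz [-0.002 -0.016 -1.   ] jaw [-0.007 -1.     0.016] jawyaw -1.578
 DELTA [ 0.0041  0.0041 -0.0841] [ 0.0161 -0.002   0.0074] rows>= 2.0
```

```bash
python3 -c "
from h import *
print(proj('side',[[.4035,.0645,.03]]))
s=camera('side');a=tile(s,250,220,70,70,5)
cv2.imwrite('pics/v9.png',cv2.convertScaleAbs(np.hstack([a,cv2.resize(cv2.imread('pics/n1.png'),(350,350))]),alpha=1.5))"
```

```text
[[285.50930621 264.64541104]]
```

View pics/v9.png

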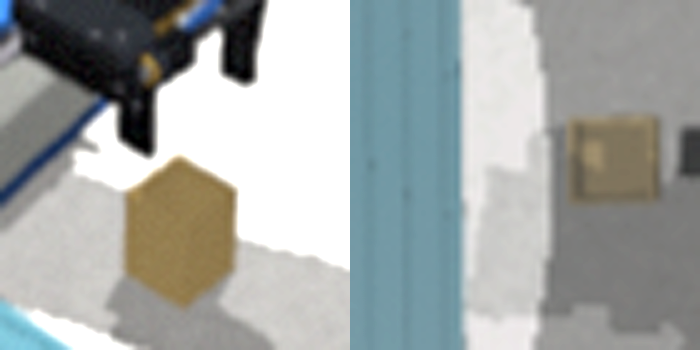

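Pot p3 is upright with its rim at v9 (613,160). It has shifted about 9 mm in -y, so I'll use the updated centre.

```bash
python3 -c "
from h import *
c=at('top',271/6-.5+200,164.5/6-.5+220,.06);print(c)
down([c[0],c[1],.045],-1.5708)"
```

```text
[0.403664   0.06351917 0.06      ]
t 45.8 pos [0.3995 0.0697 0.1309] q [ 0.2  -0.03 -0.49  2.11 -0.    1.07 -1.86] F [-0.2  0.9  0.9] T [ 0.1   0.02 -0.  ] w 0.0696
 toolz [ 0.    -0.015 -1.   ] jaw [-0.008 -1.     0.015] jawyaw -1.579
 DELTA [ 0.0042 -0.0062 -0.0859] [0.0154 0.0003 0.0079] rows>= 2.0
```

>>> {"op": "apply_moves", "data": {
  "deltas": [
    {"translation": [0.004,-0.006,-0.02],"turn": [0.015,0,0.008],"hand": 0.07},
    {"translation": [0,0,-0.03],"turn": [0,0,0],"hand": 0.07},
    {"translation": [0,-0.001,-0.025],"turn": [0,0,0],"hand": 0.07},
    {"translation": [0,0,-0.01],"turn": [0,0.004,0],"hand": 0.06},
    {"translation": [-0.001,0,-0.001],"turn": [0,0,0],"hand": 0.05}
  ],
  "newtons": 25
}}

```text
time: 46.3
ee_pos: [0.405, 0.0573, 0.0457]
eef_rot: [1.0, -0.007, -0.005, -0.002]
ft_force: [-0.8, 0.2, -0.4]
width: 0.0607
```

>>> {"op": "apply_moves", "data": {
  "deltas": [
    {"translation": [-0.001,0,-0.001],"turn": [0,0,0],"hand": 0.035},
    {"translation": [0,0,0],"turn": [0,0,0],"hand": 0.035},
    {"translation": [0,0,0],"turn": [0,0,0],"hand": 0.035},
    {"translation": [0,0,0],"turn": [0,0,0],"hand": 0.035}
  ]
}}

```text
time: 46.7
ee_pos: [0.4059, 0.0568, 0.0479]
eef_rot: [1.0, -0.008, -0.003, -0.003]
ft_force: [0.1, -0.2, -0.9]
width: 0.0441
```

```bash
python3 -c "
from h import *
down([.5735,.0926,.19],-1.431)"
```

```text
t 46.7 pos [0.4059 0.0568 0.0479] q [ 0.21  0.11 -0.47  2.17  0.06  0.87 -1.88] F [ 0.1 -0.2 -0.9] T [-0.01 -0.01  0.04] w 0.0441
 toolz [-0.006  0.005 -1.   ] jaw [-0.015 -1.    -0.005] jawyaw -1.586
 DELTA [0.1676 0.0358 0.1421] [-0.005  -0.0065  0.1552] rows>= 5.0
```

>>> {"op": "apply_moves", "data": {
  "deltas": [
    {"translation": [0,0,0.025],"turn": [0,-0.006,0],"hand": 0.035},
    {"translation": [0,0,0.04],"turn": [-0.005,0,0],"hand": 0.035},
    {"translation": [0,0,0.04],"turn": [0,0,0],"hand": 0.035},
    {"translation": [0.01,0.002,0.04],"turn": [0,0,0.02],"hand": 0.035},
    {"translation": [0.03,0.006,0],"turn": [0,0,0.03],"hand": 0.035}
  ]
}}

```text
time: 47.2
ee_pos: [0.443, 0.0646, 0.2005]
eef_rot: [1.0, 0.018, 0.0, 0.001]
ft_force: [0.6, 0.2, -0.2]
width: 0.0446
```

>>> {"op": "apply_moves", "data": {
  "deltas": [
    {"translation": [0.035,0.007,0],"turn": [0,0,0.03],"hand": 0.035},
    {"translation": [0.035,0.007,0],"turn": [0,0,0.03],"hand": 0.035},
    {"translation": [0.035,0.007,0],"turn": [0,0,0.03],"hand": 0.035},
    {"translation": [0.02,0.005,0],"turn": [0,0,0.015],"hand": 0.035},
    {"translation": [0,0,0],"turn": [0,0,0],"hand": 0.035}
  ]
}}

```text
time: 47.7
ee_pos: [0.576, 0.0918, 0.2044]
eef_rot: [0.997, 0.073, 0.004, 0.001]
ft_force: [-1.5, -0.5, -1.3]
width: 0.0441
```

```bash
python3 -c "
from h import *
down([.5755,.0926,.15],-1.431)"
```

```text
t 47.7 pos [0.576  0.0918 0.2044] q [ 0.15  0.29 -0.47  1.61  0.14  1.27 -1.77] F [-1.5 -0.5 -1.3] T [-0.01  0.04  0.01] w 0.0441
 toolz [ 0.009 -0.002 -1.   ] jaw [ 0.145 -0.989  0.003] jawyaw -1.425
 DELTA [-0.0005  0.0008 -0.0544] [ 0.0016  0.0085 -0.0061] rows>= 2.0
```

>>> {"op": "apply_moves", "data": {
  "deltas": [
    {"translation": [0,0.001,-0.02],"turn": [0.001,0.008,-0.006],"hand": 0.035},
    {"translation": [0,0,-0.02],"turn": [0,0,0],"hand": 0.035},
    {"translation": [0,0,-0.012],"turn": [0,0,0],"hand": 0.035},
    {"translation": [0,0,0],"turn": [0,0,0],"hand": 0.035}
  ]
}}

```text
time: 48.1
ee_pos: [0.5737, 0.0925, 0.1488]
eef_rot: [0.998, 0.069, -0.001, 0.0]
ft_force: [-0.5, -1.1, -0.1]
width: 0.0438
```

```bash
python3 -c "
from h import *
down([.5755,.0926,.134],-1.431)"
```

```text
t 48.1 pos [0.5737 0.0925 0.1488] q [ 0.15  0.34 -0.47  1.67  0.16  1.17 -1.79] F [-0.5 -1.1 -0.1] T [-0.02 -0.01  0.01] w 0.0438
 toolz [-0.002 -0.001 -1.   ] jaw [ 0.138 -0.99   0.001] jawyaw -1.432
 DELTA [ 0.0018  0.0001 -0.0148] [ 0.0011 -0.0019  0.0011] rows>= 1.0
```

>>> {"op": "apply_moves", "data": {
  "deltas": [
    {"translation": [0.002,0,-0.007],"turn": [0,0,0],"hand": 0.035},
    {"translation": [0,0,-0.006],"turn": [0,0,0],"hand": 0.035},
    {"translation": [0,0,-0.004],"turn": [0,0,0],"hand": 0.035}
  ]
}}

```text
time: 48.4
ee_pos: [0.5759, 0.0924, 0.1321]
eef_rot: [0.998, 0.069, -0.0, 0.001]
ft_force: [1.1, 5.6, 11.3]
width: 0.0438
```

>>> {"op": "apply_moves", "data": {
  "deltas": [
    {"translation": [0,0,-0.001],"turn": [0,0,0],"hand": 0.06},
    {"translation": [0,0,0],"turn": [0,0,0],"hand": 0.06},
    {"translation": [0,0,0],"turn": [0,0,0],"hand": 0.06},
    {"translation": [0,0,0.02],"turn": [0,0,0],"hand": 0.06},
    {"translation": [0,0,0.04],"turn": [0,0,0],"hand": 0.06}
  ]
}}

```text
time: 48.9
ee_pos: [0.5734, 0.0916, 0.1879]
eef_rot: [0.998, 0.069, -0.004, 0.001]
ft_force: [1.5, 0.2, -0.1]
width: 0.0597
```

>>> {"op": "apply_moves", "data": {
  "deltas": [
    {"translation": [-0.01,0,0.04],"turn": [0,0,0],"hand": 0.064},
    {"translation": [-0.015,0.028,0.02],"turn": [0,0,0.13],"hand": 0.064},
    {"translation": [-0.016,0.029,0],"turn": [0,0,0.13],"hand": 0.064},
    {"translation": [-0.016,0.029,0],"turn": [0,0,0.13],"hand": 0.064},
    {"translation": [-0.016,0.029,0],"turn": [0,0,0.13],"hand": 0.064}
  ]
}}

```text
time: 49.4
ee_pos: [0.5024, 0.2049, 0.2577]
eef_rot: [0.945, 0.326, 0.002, 0.003]
ft_force: [0.7, 0.6, 1.4]
width: 0.0646
```

>>> {"op": "apply_moves", "data": {
  "deltas": [
    {"translation": [-0.016,0.029,0],"turn": [0,0,0.13],"hand": 0.064},
    {"translation": [-0.016,0.029,0],"turn": [0,0,0.13],"hand": 0.064},
    {"translation": [-0.016,0.029,0],"turn": [0,0,0.13],"hand": 0.064},
    {"translation": [-0.016,0.029,0],"turn": [0,0,0.13],"hand": 0.064},
    {"translation": [-0.016,0.029,0],"turn": [0,0,0.13],"hand": 0.064}
  ]
}}

```text
time: 49.9
ee_pos: [0.419, 0.3549, 0.2601]
eef_rot: [0.784, 0.621, 0.005, 0.003]
ft_force: [1.3, 0.3, 0.1]
width: 0.0641
```

>>> {"op": "apply_moves", "data": {
  "deltas": [
    {"translation": [-0.016,0.029,0],"turn": [0,0,0.13],"hand": 0.064},
    {"translation": [-0.005,0.01,0],"turn": [0,0,0.1],"hand": 0.064},
    {"translation": [0,0,-0.03],"turn": [0,0,0],"hand": 0.064},
    {"translation": [0,0,-0.04],"turn": [0,0,0],"hand": 0.064},
    {"translation": [0,0,-0.03],"turn": [0,0,0],"hand": 0.064}
  ]
}}

```text
time: 50.4
ee_pos: [0.3941, 0.4031, 0.1638]
eef_rot: [0.699, 0.715, 0.012, 0.002]
ft_force: [-0.3, 0.0, -0.1]
width: 0.0638
```

```bash
python3 -c "
from h import *
down([.4019,.4031,.11],0);print(blobs(camera('side')));topface(.061,[.402,.403])"
```

```text
t 50.4 pos [0.3941 0.4031 0.1638] q [-0.18  0.35 -0.83  1.71  0.28  1.19 -1.06] F [-0.3  0.  -0.1] T [-0.08 -0.1   0.03] w 0.0638
 toolz [ 0.019  0.014 -1.   ] jaw [1.    0.024 0.019] jawyaw 0.024
 DELTA [ 0.0078  0.     -0.0538] [-0.0138  0.0189 -0.0239] rows>= 2.0
[([230.8, 208.5], 1262), ([107.3, 331.8], 618), ([188.8, 339.3], 758)]Traceback (most recent call last):
  File "<string>", line 3, in <module>
    down([.4019,.4031,.11],0);print(blobs(camera('side')));topface(.061,[.402,.403])
                                                           ~~~~~~~^^^^^^^^^^^^^^^^^^
  File "h.py", line 32, in topface
    i=min([i for i in range(1,n) if s[i,4]>60],key=lambda i:np.linalg.norm(c[i]-g))
ValueError: min() iterable argument is empty
```

p1 is unmoved in the side image (188.8,339.3). Descend and grasp.

>>> {"op": "apply_moves", "data": {
  "deltas": [
    {"translation": [0.008,0,-0.02],"turn": [-0.014,0.019,-0.024],"hand": 0.064},
    {"translation": [0,0,-0.04],"turn": [0,0,0],"hand": 0.064},
    {"translation": [0,0,0],"turn": [0,0,0],"hand": 0.064}
  ]
}}

```text
time: 50.8
ee_pos: [0.4034, 0.4026, 0.1057]
eef_rot: [0.708, 0.706, -0.001, 0.0]
ft_force: [-0.8, -0.5, 0.8]
width: 0.064
```

```bash
python3 -c "
from h import *
down([.4019,.4031,.045],0)"
```

```text
t 50.8 pos [0.4034 0.4026 0.1057] q [-0.22  0.44 -0.79  1.73  0.34  1.12 -1.12] F [-0.8 -0.5  0.8] T [-0.05 -0.07 -0.05] w 0.064
 toolz [-0.001 -0.002 -1.   ] jaw [ 1.    -0.003 -0.001] jawyaw -0.003
 DELTA [-0.0015  0.0005 -0.0607] [ 0.0017 -0.0011  0.0027] rows>= 2.0
```

>>> {"op": "apply_moves", "data": {
  "deltas": [
    {"translation": [-0.002,0,-0.025],"turn": [0,0,0.003],"hand": 0.064},
    {"translation": [0,0,-0.025],"turn": [0,0,0],"hand": 0.064},
    {"translation": [-0.001,0,-0.01],"turn": [0,0,0],"hand": 0.055},
    {"translation": [0,0,-0.001],"turn": [0,0,0],"hand": 0.045},
    {"translation": [0,0,-0.001],"turn": [0,0,0],"hand": 0.035}
  ],
  "newtons": 25
}}

```text
time: 51.3
ee_pos: [0.4055, 0.4072, 0.0551]
eef_rot: [0.708, 0.706, 0.005, 0.001]
ft_force: [-0.5, -0.1, 0.8]
width: 0.0472
```

>>> {"op": "apply_moves", "data": {
  "deltas": [
    {"translation": [0,0,0],"turn": [0,0,0],"hand": 0.035},
    {"translation": [0,0,0],"turn": [0,0,0],"hand": 0.035},
    {"translation": [0,0,0],"turn": [0,0,0],"hand": 0.035}
  ]
}}

```text
time: 51.6
ee_pos: [0.4069, 0.4085, 0.0587]
eef_rot: [0.708, 0.706, 0.007, 0.001]
ft_force: [0.7, 0.1, -0.8]
width: 0.0441
```

```bash
python3 -c "
from h import *
down([.4,.095,.11],0)"
```

```text
t 51.6 pos [0.4069 0.4085 0.0587] q [-0.25  0.5  -0.76  1.76  0.4   1.03 -1.16] F [ 0.7  0.1 -0.8] T [ 0.04 -0.08  0.01] w 0.0441
 toolz [ 0.012  0.009 -1.   ] jaw [ 1.    -0.002  0.012] jawyaw -0.002
 DELTA [-0.0069 -0.3135  0.0513] [-0.0089  0.0123  0.0022] rows>= 8.0
```

>>> {"op": "apply_moves", "data": {
  "deltas": [
    {"translation": [0,0,0.03],"turn": [-0.004,0.006,0],"hand": 0.035},
    {"translation": [0,0,0.03],"turn": [-0.004,0.006,0],"hand": 0.035},
    {"translation": [-0.001,-0.025,0.01],"turn": [0,0,0],"hand": 0.035},
    {"translation": [-0.001,-0.038,0],"turn": [0,0,0],"hand": 0.035},
    {"translation": [-0.001,-0.038,0],"turn": [0,0,0],"hand": 0.035}
  ]
}}

```text
time: 52.1
ee_pos: [0.4017, 0.3102, 0.1328]
eef_rot: [0.705, 0.709, 0.002, -0.002]
ft_force: [0.4, -0.8, 0.6]
width: 0.0442
```

>>> {"op": "apply_moves", "data": {
  "deltas": [
    {"translation": [-0.001,-0.038,0],"turn": [0,0,0],"hand": 0.035},
    {"translation": [-0.001,-0.038,0],"turn": [0,0,0],"hand": 0.035},
    {"translation": [-0.001,-0.038,0],"turn": [0,0,0],"hand": 0.035},
    {"translation": [-0.001,-0.038,0],"turn": [0,0,0],"hand": 0.035},
    {"translation": [0,-0.03,0],"turn": [0,0,0],"hand": 0.035}
  ]
}}

```text
time: 52.6
ee_pos: [0.3968, 0.1207, 0.1345]
eef_rot: [0.705, 0.709, 0.003, -0.0]
ft_force: [0.8, -0.2, -0.8]
width: 0.0439
```

>>> {"op": "apply_moves", "data": {
  "deltas": [
    {"translation": [0,-0.01,-0.01],"turn": [0,0,0],"hand": 0.035},
    {"translation": [0,0,0],"turn": [0,0,0],"hand": 0.035}
  ]
}}

```text
time: 52.8
ee_pos: [0.397, 0.1066, 0.1246]
eef_rot: [0.707, 0.707, 0.003, 0.001]
ft_force: [-0.1, 0.8, -0.8]
width: 0.0441
```

```bash
python3 -c "
from h import *
down([.4,.098,.058],0)"
```

```text
t 52.8 pos [0.397  0.1066 0.1246] q [ 0.35 -0.01 -0.71  2.1  -0.01  1.04 -0.35] F [-0.1  0.8 -0.8] T [ 0.1  -0.05  0.03] w 0.0441
 toolz [ 0.005  0.002 -1.   ] jaw [ 1.    -0.     0.005] jawyaw -0.0
 DELTA [ 0.003  -0.0086 -0.0666] [-0.0025  0.005   0.0004] rows>= 2.0
```

>>> {"op": "apply_moves", "data": {
  "deltas": [
    {"translation": [0.003,-0.008,-0.02],"turn": [-0.002,0.005,0],"hand": 0.035},
    {"translation": [0,0,-0.025],"turn": [0,0,0],"hand": 0.035},
    {"translation": [0,0,-0.016],"turn": [0,0,0],"hand": 0.035},
    {"translation": [0,0,-0.005],"turn": [0,0,0],"hand": 0.035}
  ]
}}

```text
time: 53.2
ee_pos: [0.4016, 0.1042, 0.0583]
eef_rot: [0.705, 0.709, 0.002, 0.0]
ft_force: [-0.2, 0.2, -1.0]
width: 0.0442
```

```bash
python3 -c "
from h import *
down([.4,.098,.058],0)"
```

```text
t 53.2 pos [0.4016 0.1042 0.0583] q [ 0.33  0.12 -0.71  2.15  0.1   0.89 -0.44] F [-0.2  0.2 -1. ] T [-0.08 -0.02  0.01] w 0.0442
 toolz [ 0.004  0.003 -1.   ] jaw [1.    0.005 0.004] jawyaw 0.005
 DELTA [-0.0016 -0.0062 -0.0003] [-0.0031  0.0039 -0.0048] rows>= 1.0
```

>>> {"op": "apply_moves", "data": {
  "deltas": [
    {"translation": [0,0,-0.002],"turn": [0,0,0],"hand": 0.035},
    {"translation": [0,0,0],"turn": [0,0,0],"hand": 0.07},
    {"translation": [0,0,0],"turn": [0,0,0],"hand": 0.07},
    {"translation": [0,0,0],"turn": [0,0,0],"hand": 0.07},
    {"translation": [0,0,0.03],"turn": [0,0,0],"hand": 0.08}
  ]
}}

```text
time: 53.7
ee_pos: [0.4005, 0.107, 0.0862]
eef_rot: [0.704, 0.71, 0.002, -0.002]
ft_force: [0.1, -0.5, 0.4]
width: 0.0682
```

>>> {"op": "apply_moves", "data": {
  "deltas": [
    {"translation": [0,0,0.03],"turn": [0,0,0],"hand": 0.08},
    {"translation": [0,-0.03,0.02],"turn": [0.08,0,0],"hand": 0.08},
    {"translation": [0,-0.03,0],"turn": [0.13,0,0],"hand": 0.08},
    {"translation": [0,-0.03,0],"turn": [0.13,0,0],"hand": 0.08},
    {"translation": [0,-0.02,0],"turn": [0.13,0,0],"hand": 0.08}
  ]
}}

```text
time: 54.2
ee_pos: [0.4057, 0.0046, 0.1474]
eef_rot: [0.68, 0.696, 0.171, -0.153]
ft_force: [1.2, -0.3, 0.1]
width: 0.0803
```

>>> {"op": "apply_moves", "data": {
  "deltas": [
    {"translation": [0,0,0],"turn": [0.14,0,0],"hand": 0.08},
    {"translation": [0,0,0],"turn": [0.14,0,0],"hand": 0.08},
    {"translation": [0,0,0],"turn": [0.14,0,0],"hand": 0.08},
    {"translation": [0,0,0],"turn": [0.14,0,0],"hand": 0.08},
    {"translation": [0,0,0],"turn": [0.14,0,0],"hand": 0.08}
  ]
}}

```text
time: 54.7
ee_pos: [0.4114, -0.0043, 0.1534]
eef_rot: [0.585, 0.589, 0.413, -0.374]
ft_force: [-0.3, 0.5, -0.4]
width: 0.0799
```

>>> {"op": "apply_moves", "data": {
  "deltas": [
    {"translation": [-0.003,0,-0.025],"turn": [0.07,0.02,0.022],"hand": 0.08},
    {"translation": [-0.003,0,-0.025],"turn": [0.06,0.02,0.022],"hand": 0.08},
    {"translation": [0,0,-0.025],"turn": [0,0,0],"hand": 0.08},
    {"translation": [0,0,0],"turn": [0,0,0],"hand": 0.08}
  ]
}}

```text
time: 55.1
ee_pos: [0.4066, -0.0084, 0.0747]
eef_rot: [0.555, 0.562, 0.435, -0.433]
ft_force: [0.4, -0.7, 0.1]
width: 0.08
```

```bash
python3 -c "
from h import *
delta([.4009,-.006,.06],[0,.966,-.259],[1,0,0])
topface(.06,[.4,.098])"
```

```text
t 55.1 pos [ 0.4066 -0.0084  0.0747] q [ 0.85  0.75 -0.28  1.92 -0.8   1.5   1.08] F [ 0.4 -0.7  0.1] T [-1.02 -0.06  0.05] w 0.08
 toolz [-0.004  0.969 -0.247] jaw [1.    0.006 0.008] jawyaw 0.006
 DELTA [-0.0057  0.0024 -0.0147] [-0.0121  0.008  -0.0064] rows>= 1.0
face 184 centroid [0.3997 0.1038] rect ((399.8601989746094, 102.58723449707031), (38.7940788269043, 38.333648681640625), 88.76309204101562)
```

>>> {"op": "apply_moves", "data": {
  "deltas": [
    {"translation": [-0.006,0.01,-0.012],"turn": [-0.012,0.008,-0.006],"hand": 0.08},
    {"translation": [-0.001,0.03,-0.009],"turn": [0,0,0],"hand": 0.08},
    {"translation": [0,0.03,-0.009],"turn": [0,0,0],"hand": 0.08},
    {"translation": [0,0.025,-0.006],"turn": [0,0,0],"hand": 0.08},
    {"translation": [0,0.01,-0.002],"turn": [0,0,0],"hand": 0.08}
  ]
}}

```text
time: 55.65
ee_pos: [0.4047, 0.0955, 0.0443]
eef_rot: [0.561, 0.565, 0.432, -0.423]
ft_force: [0.0, 0.9, -0.1]
width: 0.0799
```

```bash
python3 -c "
from h import *
delta([.3997,.104,.032],[0,.966,-.259],[1,0,0])"
```

```text
t 55.65 pos [0.4047 0.0955 0.0443] q [ 0.76  0.75 -0.37  2.06 -0.92  1.28  1.13] F [ 0.   0.9 -0.1] T [-1.04 -0.12 -0.  ] w 0.0799
 toolz [ 0.008  0.963 -0.269] jaw [ 1.    -0.004  0.014] jawyaw -0.004
 DELTA [-0.005   0.0085 -0.0123] [0.0108 0.014  0.004 ] rows>= 1.0
```

>>> {"op": "apply_moves", "data": {
  "deltas": [
    {"translation": [-0.005,0.009,-0.011],"turn": [0.011,0.014,0.004],"hand": 0.08},
    {"translation": [-0.001,0,-0.001],"turn": [0,0,0],"hand": 0.06},
    {"translation": [-0.001,0,-0.001],"turn": [0,0,0],"hand": 0.04},
    {"translation": [0,0,-0.001],"turn": [0,0,0],"hand": 0.035},
    {"translation": [0,0,0],"turn": [0,0,0],"hand": 0.035}
  ],
  "newtons": 25
}}

```text
time: 56.15
ee_pos: [0.3993, 0.102, 0.0311]
eef_rot: [0.561, 0.562, 0.431, -0.428]
ft_force: [0.3, 0.4, -0.0]
width: 0.056
```

>>> {"op": "apply_moves", "data": {
  "deltas": [
    {"translation": [0,0,0],"turn": [0,0,0],"hand": 0.035},
    {"translation": [0,0,0],"turn": [0,0,0],"hand": 0.035},
    {"translation": [0,0,0],"turn": [0,0,0],"hand": 0.035}
  ]
}}

```text
time: 56.45
ee_pos: [0.3999, 0.1009, 0.0311]
eef_rot: [0.562, 0.562, 0.431, -0.428]
ft_force: [-0.3, 0.5, 0.4]
width: 0.0437
```

```bash
python3 -c "
from h import *
delta([.3997,.104,.032],[0,.966,-.259],[1,0,0])"
```

```text
t 56.45 pos [0.3999 0.1009 0.0311] q [ 0.76  0.79 -0.36  2.06 -0.92  1.27  1.15] F [-0.3  0.5  0.4] T [-1.11 -0.01  0.05] w 0.0437
 toolz [ 0.004  0.965 -0.262] jaw [ 1.    -0.003  0.004] jawyaw -0.003
 DELTA [-0.0002  0.0031  0.0009] [0.0034 0.0038 0.0034] rows>= 1.0
```

>>> {"op": "apply_moves", "data": {
  "deltas": [
    {"translation": [0,0,0.025],"turn": [0,0,0],"hand": 0.035},
    {"translation": [0,-0.004,0.035],"turn": [0,0,0],"hand": 0.035},
    {"translation": [0,-0.004,0.035],"turn": [0,0,0],"hand": 0.035},
    {"translation": [0,0,0.02],"turn": [0,0,0],"hand": 0.035},
    {"translation": [0,0,0],"turn": [0,0.07,-0.019],"hand": 0.035}
  ]
}}

```text
time: 56.95
ee_pos: [0.3991, 0.0928, 0.1497]
eef_rot: [0.582, 0.54, 0.415, -0.444]
ft_force: [-0.4, 0.5, -0.9]
width: 0.0439
```

>>> {"op": "apply_moves", "data": {
  "deltas": [
    {"translation": [0,0,0],"turn": [0,0.14,-0.0376],"hand": 0.035},
    {"translation": [0,0,0],"turn": [0,0.14,-0.0376],"hand": 0.035},
    {"translation": [0,0,0],"turn": [0,0.14,-0.0376],"hand": 0.035},
    {"translation": [0,0,0],"turn": [0,0.14,-0.0376],"hand": 0.035},
    {"translation": [0,0,0],"turn": [0,0.14,-0.0376],"hand": 0.035}
  ]
}}

```text
time: 57.45
ee_pos: [0.399, 0.0924, 0.1506]
eef_rot: [0.741, 0.292, 0.222, -0.563]
ft_force: [-0.5, -0.1, -0.1]
width: 0.0436
```

>>> {"op": "apply_moves", "data": {
  "deltas": [
    {"translation": [0,0,0],"turn": [0,0.14,-0.0376],"hand": 0.035},
    {"translation": [0,0,0],"turn": [0,0.14,-0.0376],"hand": 0.035},
    {"translation": [0,0,0],"turn": [0,0.14,-0.0376],"hand": 0.035},
    {"translation": [0,0,0],"turn": [0,0.14,-0.0376],"hand": 0.035},
    {"translation": [0,0,0],"turn": [0,0.14,-0.0376],"hand": 0.035}
  ]
}}

```text
time: 57.95
ee_pos: [0.3985, 0.0926, 0.1505]
eef_rot: [0.796, 0.002, -0.002, -0.606]
ft_force: [0.6, 0.0, -0.5]
width: 0.0438
```

>>> {"op": "apply_moves", "data": {
  "deltas": [
    {"translation": [0,0,0],"turn": [0,0.14,-0.0376],"hand": 0.035},
    {"translation": [0,0,0],"turn": [0,0.14,-0.0376],"hand": 0.035},
    {"translation": [0,0,0],"turn": [0,0.14,-0.0376],"hand": 0.035},
    {"translation": [0,0,0],"turn": [0,0.14,-0.0376],"hand": 0.035},
    {"translation": [0,0,0],"turn": [0,0.14,-0.0376],"hand": 0.035}
  ]
}}

```text
time: 58.45
ee_pos: [0.398, 0.0929, 0.1503]
eef_rot: [0.74, -0.288, -0.226, -0.564]
ft_force: [-0.7, -0.0, -1.0]
width: 0.0437
```

>>> {"op": "apply_moves", "data": {
  "deltas": [
    {"translation": [0,0,0],"turn": [0,0.14,-0.0376],"hand": 0.035},
    {"translation": [0,0,0],"turn": [0,0.14,-0.0376],"hand": 0.035},
    {"translation": [0,0,0],"turn": [0,0.14,-0.0376],"hand": 0.035},
    {"translation": [0,0,0],"turn": [0,0.14,-0.0376],"hand": 0.035},
    {"translation": [0,0,0],"turn": [0,0.14,-0.0376],"hand": 0.035}
  ]
}}

```text
time: 58.95
ee_pos: [0.3976, 0.0933, 0.1502]
eef_rot: [0.581, -0.538, -0.419, -0.445]
ft_force: [0.4, -0.0, -1.3]
width: 0.0439
```

```bash
python3 -c "
from h import *
delta([.40,.092,.04],[0,.966,-.259],[-1,0,0])"
```

```text
t 58.95 pos [0.3976 0.0933 0.1502] q [ 0.46  0.48 -0.03  2.11 -1.06  1.56 -2.  ] F [ 0.4 -0.  -1.3] T [-1.18  0.04 -0.  ] w 0.0439
 toolz [-0.009  0.967 -0.254] jaw [-0.997 -0.027 -0.066] jawyaw -3.115
 DELTA [ 0.0024 -0.0013 -0.1102] [-0.0055  0.0665 -0.0269] rows>= 3.0
```

>>> {"op": "apply_moves", "data": {
  "deltas": [
    {"translation": [0.002,0,-0.03],"turn": [-0.005,0.066,-0.027],"hand": 0.035},
    {"translation": [0,0,-0.035],"turn": [0,0,0],"hand": 0.035},
    {"translation": [0,0,-0.028],"turn": [0,0,0],"hand": 0.035},
    {"translation": [0,0,-0.012],"turn": [0,0,0],"hand": 0.035},
    {"translation": [0,0,-0.002],"turn": [0,0,0],"hand": 0.035}
  ]
}}

```text
time: 59.45
ee_pos: [0.4, 0.0933, 0.0399]
eef_rot: [-0.56, 0.563, 0.431, 0.429]
ft_force: [-0.9, 0.1, -1.1]
width: 0.0439
```

>>> {"op": "apply_moves", "data": {
  "deltas": [
    {"translation": [0,0,-0.002],"turn": [0,0,0],"hand": 0.035},
    {"translation": [0,0,-0.003],"turn": [0,0,0],"hand": 0.035}
  ],
  "newtons": 3
}}

```text
time: 59.65
ee_pos: [0.3999, 0.0936, 0.0361]
eef_rot: [-0.56, 0.562, 0.431, 0.429]
ft_force: [-2.1, -1.0, 3.0]
width: 0.044
```

```bash
python3 -c "
from h import *
delta([.40,.092,.036],[0,.966,-.259],[-1,0,0])"
```

```text
t 59.65 pos [0.3999 0.0936 0.0361] q [ 0.46  0.74 -0.03  2.07 -1.07  1.44 -1.88] F [-2.1 -1.   3. ] T [-0.07  0.12  0.38] w 0.044
 toolz [ 0.     0.966 -0.259] jaw [-1.     0.001  0.005] jawyaw 3.14
 DELTA [ 0.0001 -0.0016 -0.0001] [ 0.0001 -0.0045  0.0013] rows>= 1.0
```

Same contact as the first time. Arc, release and return. On the way back I'll leave the hand clear so the top camera can locate the pot.

>>> {"op": "apply_moves", "data": {
  "deltas": [
    {"translation": [0,-0.005,0],"turn": [0,0,0],"hand": 0.035},
    {"translation": [0,-0.005,-0.001],"turn": [0,0,0],"hand": 0.035},
    {"translation": [0,-0.005,-0.002],"turn": [0,0,0],"hand": 0.035},
    {"translation": [0,-0.004,-0.003],"turn": [0,0,0],"hand": 0.035}
  ]
}}

```text
time: 60.05
ee_pos: [0.4004, 0.073, 0.0314]
eef_rot: [-0.561, 0.562, 0.43, 0.43]
ft_force: [-1.5, -0.9, 1.1]
width: 0.0439
```

```bash
python3 -c "
from h import *
log();print(blobs(camera('side')))
for n in('v6','v8'):
    pass
t=camera('top');b=tile(t,200,220,60,60,6);cv2.imwrite('pics/n2.png',cv2.convertScaleAbs(b,alpha=1.4))
for n,i in(('now',cv2.imread('pics/n2.png')),('v6 upright',cv2.imread('pics/v6.png')[:,360:]),('v8 lean',cv2.imread('pics/v8.png')[:,360:])):
    h=cv2.cvtColor(i,cv2.COLOR_BGR2HSV);m=((abs(h[...,0].astype(int)-20)<8)&(h[...,1]>60)).astype(np.uint8);k,l,s,cc=cv2.connectedComponentsWithStats(m);j=1+s[1:,4].argmax();print(n,s[j],cc[j].round(0))
"
```

```text
t 60.05 pos [0.4004 0.073  0.0314] q [ 0.48  0.76 -0.01  2.04 -1.04  1.46 -1.88] F [-1.5 -0.9  1.1] T [-0.7   0.1   0.32] w 0.0439
 toolz [ 0.     0.966 -0.26 ] jaw [-1.     0.     0.001] jawyaw 3.141
[([229.9, 209.1], 1205), ([282.7, 264.9], 438), ([107.5, 331.8], 598)]
now [ 195  120  114   96 9981] [251. 167.]
v6 upright [ 202  120  102   96 8815] [254. 166.]
v8 lean [ 199  119  115   95 9679] [257. 165.]
```

>>> {"op": "apply_moves", "data": {
  "deltas": [
    {"translation": [0,-0.002,-0.003],"turn": [0,0,0],"hand": 0.035},
    {"translation": [0,0,0],"turn": [0,0,0],"hand": 0.07},
    {"translation": [0,0,0],"turn": [0,0,0],"hand": 0.07},
    {"translation": [0,0,0],"turn": [0,0,0],"hand": 0.07},
    {"translation": [0,0,0],"turn": [0,0,0],"hand": 0.08}
  ]
}}

```text
time: 60.65
ee_pos: [0.4008, 0.0707, 0.0272]
eef_rot: [-0.56, 0.563, 0.43, 0.43]
ft_force: [-0.3, -0.2, -0.0]
width: 0.0678
```

>>> {"op": "apply_moves", "data": {
  "deltas": [
    {"translation": [0,-0.03,0.008],"turn": [0,0,0],"hand": 0.08},
    {"translation": [0,-0.04,0.015],"turn": [0,0,0],"hand": 0.08},
    {"translation": [0,-0.03,0.03],"turn": [0,0,0],"hand": 0.07},
    {"translation": [0,0,0.04],"turn": [0,-0.07,0.019],"hand": 0.07},
    {"translation": [0,0,0.04],"turn": [0,-0.14,0.0376],"hand": 0.07}
  ]
}}

```text
time: 61.15
ee_pos: [0.3981, -0.0306, 0.1613]
eef_rot: [0.618, -0.498, -0.384, -0.472]
ft_force: [0.5, -0.6, -0.6]
width: 0.071
```

>>> {"op": "apply_moves", "data": {
  "deltas": [
    {"translation": [0,0,0.02],"turn": [0,-0.14,0.0376],"hand": 0.07},
    {"translation": [0,0,0],"turn": [0,-0.14,0.0376],"hand": 0.07},
    {"translation": [0,0,0],"turn": [0,-0.14,0.0376],"hand": 0.07},
    {"translation": [0,0,0],"turn": [0,-0.14,0.0376],"hand": 0.07},
    {"translation": [0,0,0],"turn": [0,-0.14,0.0376],"hand": 0.07}
  ]
}}

```text
time: 61.65
ee_pos: [0.3991, -0.0315, 0.1873]
eef_rot: [0.759, -0.239, -0.181, -0.578]
ft_force: [-0.4, 0.8, 0.6]
width: 0.0699
```

>>> {"op": "apply_moves", "data": {
  "deltas": [
    {"translation": [0,0,0],"turn": [0,-0.14,0.0376],"hand": 0.07},
    {"translation": [0,0,0],"turn": [0,-0.14,0.0376],"hand": 0.07},
    {"translation": [0,0,0],"turn": [-0.06,-0.14,0.0376],"hand": 0.07},
    {"translation": [0,0,0],"turn": [-0.14,0,0],"hand": 0.07},
    {"translation": [0,0.01,0],"turn": [-0.14,0,0],"hand": 0.07}
  ]
}}

```text
time: 62.15
ee_pos: [0.3983, -0.0231, 0.1843]
eef_rot: [0.883, -0.079, -0.036, -0.462]
ft_force: [0.9, 0.5, 0.1]
width: 0.07
```

```bash
python3 -c "
from h import *
print(blobs(camera('side')))
t=camera('top');b=tile(t,200,220,60,60,6);cv2.imwrite('pics/n3.png',b)
for n,i in(('now',b),('n1',cv2.imread('pics/n1.png'))):
    h=cv2.cvtColor(i,cv2.COLOR_BGR2HSV);m=((abs(h[...,0].astype(int)-20)<8)&(h[...,1]>60)).astype(np.uint8);k,l,s,cc=cv2.connectedComponentsWithStats(m);j=1+s[1:,4].argmax();print(n,s[j],cc[j].round(0));
    u,v=s[j,0]+s[j,2]/2,s[j,1]+s[j,3]/2;print(at('top',u/6-.5+200,v/6-.5+220,.06))
down([.4036,.0635,.12],-1.5708)"
```

```text
[([230.8, 208.3], 1262), ([285.2, 266.4], 535), ([107.5, 331.7], 591)]
now [ 217  123   92   90 7231] [263. 165.]
[0.40202874 0.06749467 0.06      ]
n1 [ 226  122   90   84 6382] [274. 161.]
[0.40390987 0.06351529 0.06      ]
t 62.25 pos [ 0.3987 -0.02    0.1871] q [ 0.65  0.26 -0.11  1.99 -0.76  1.52 -0.9 ] F [-0.2 -0.3 -0.1] T [-0.86  0.03  0.02] w 0.0703
 toolz [ 0.007  0.821 -0.571] jaw [-0.163 -0.563 -0.81 ] jawyaw -1.853
 DELTA [ 0.0049  0.0835 -0.0671] [-0.961  -0.0722  0.1546] rows>= 7.0
```

>>> {"op": "apply_moves", "data": {
  "deltas": [
    {"translation": [0,0.014,0],"turn": [-0.137,-0.0103,0.022],"hand": 0.07},
    {"translation": [0,0.014,0],"turn": [-0.137,-0.0103,0.022],"hand": 0.07},
    {"translation": [0,0.014,0],"turn": [-0.137,-0.0103,0.022],"hand": 0.07},
    {"translation": [0,0.014,0],"turn": [-0.137,-0.0103,0.022],"hand": 0.07},
    {"translation": [0,0.01,0],"turn": [-0.137,-0.0103,0.022],"hand": 0.07}
  ]
}}

```text
time: 62.75
ee_pos: [0.3975, 0.0438, 0.1835]
eef_rot: [0.991, -0.027, -0.01, -0.132]
ft_force: [-0.2, -0.3, -0.1]
width: 0.0699
```

>>> {"op": "apply_moves", "data": {
  "deltas": [
    {"translation": [0.001,0.008,0],"turn": [-0.137,-0.0103,0.022],"hand": 0.07},
    {"translation": [0.001,0.004,-0.02],"turn": [-0.137,-0.0103,0.022],"hand": 0.07},
    {"translation": [0,0,-0.03],"turn": [0,0,0],"hand": 0.07},
    {"translation": [0,0,-0.01],"turn": [0,0,0],"hand": 0.07},
    {"translation": [0,0,0],"turn": [0,0,0],"hand": 0.07}
  ]
}}

```text
time: 63.25
ee_pos: [0.3982, 0.0602, 0.1222]
eef_rot: [1.0, 0.001, -0.0, 0.01]
ft_force: [-0.0, 0.1, 1.0]
width: 0.0698
```

```bash
python3 -c "
from h import *
down([.402,.0675,.045],-1.5708)"
```

```text
t 63.25 pos [0.3982 0.0602 0.1222] q [ 0.25 -0.03 -0.52  2.12  0.01  1.05 -1.84] F [-0.   0.1  1. ] T [ 0.02  0.03 -0.01] w 0.0698
 toolz [-0.    -0.019 -1.   ] jaw [ 0.001 -1.     0.019] jawyaw -1.57
 DELTA [ 0.0038  0.0073 -0.0772] [ 0.0191 -0.0005 -0.0011] rows>= 2.0
```

>>> {"op": "apply_moves", "data": {
  "deltas": [
    {"translation": [0.004,0.008,-0.015],"turn": [0.019,0,0],"hand": 0.07},
    {"translation": [0,0,-0.028],"turn": [0,0,0],"hand": 0.07},
    {"translation": [0,0,-0.022],"turn": [0,0,0],"hand": 0.07},
    {"translation": [0,0,-0.008],"turn": [0,0.003,0],"hand": 0.06},
    {"translation": [-0.001,0,-0.001],"turn": [0,0,0],"hand": 0.05}
  ],
  "newtons": 25
}}

```text
time: 63.75
ee_pos: [0.4027, 0.0642, 0.0485]
eef_rot: [1.0, -0.005, -0.004, -0.002]
ft_force: [-0.1, 0.7, 0.4]
width: 0.061
```

>>> {"op": "apply_moves", "data": {
  "deltas": [
    {"translation": [-0.001,0,-0.001],"turn": [0,0,0],"hand": 0.035},
    {"translation": [0,0,0],"turn": [0,0,0],"hand": 0.035},
    {"translation": [0,0,0],"turn": [0,0,0],"hand": 0.035},
    {"translation": [0,0,0],"turn": [0,0,0],"hand": 0.035}
  ]
}}

```text
time: 64.15
ee_pos: [0.4034, 0.0637, 0.0503]
eef_rot: [1.0, -0.006, -0.003, -0.002]
ft_force: [-0.1, -0.3, -0.5]
width: 0.0443
```

>>> {"op": "apply_moves", "data": {
  "deltas": [
    {"translation": [0,0,0.025],"turn": [0,0,0],"hand": 0.035},
    {"translation": [0,0,0.04],"turn": [0,0,0],"hand": 0.035},
    {"translation": [0,0,0.04],"turn": [0,0,0],"hand": 0.035},
    {"translation": [0.01,-0.004,0.04],"turn": [0,0,0.02],"hand": 0.035},
    {"translation": [0.03,-0.014,0],"turn": [0,0,0.03],"hand": 0.035}
  ]
}}

```text
time: 64.65
ee_pos: [0.4404, 0.047, 0.2027]
eef_rot: [1.0, 0.022, -0.003, -0.001]
ft_force: [1.0, 0.6, -0.2]
width: 0.0443
```

>>> {"op": "apply_moves", "data": {
  "deltas": [
    {"translation": [0.035,-0.016,0],"turn": [0,0,0.03],"hand": 0.035},
    {"translation": [0.035,-0.016,0],"turn": [0,0,0.03],"hand": 0.035},
    {"translation": [0.035,-0.016,0],"turn": [0,0,0.03],"hand": 0.035},
    {"translation": [0.028,-0.014,0],"turn": [0,0,0],"hand": 0.035},
    {"translation": [0,0,0],"turn": [0,0,0],"hand": 0.035}
  ]
}}

```text
time: 65.15
ee_pos: [0.5815, -0.0203, 0.2062]
eef_rot: [0.998, 0.068, 0.001, 0.0]
ft_force: [-1.0, -0.3, -0.8]
width: 0.0438
```

```bash
python3 -c "
from h import *
down([.590,-.0183,.15],-1.431)"
```

```text
t 65.15 pos [ 0.5815 -0.0203  0.2062] q [ 0.31  0.29 -0.42  1.61  0.12  1.28 -1.57] F [-1.  -0.3 -0.8] T [0.04 0.08 0.01] w 0.0438
 toolz [ 0.002 -0.001 -1.   ] jaw [ 0.136 -0.991  0.001] jawyaw -1.435
 DELTA [ 0.0085  0.002  -0.0562] [0.0007 0.0019 0.0037] rows>= 2.0
```

>>> {"op": "apply_moves", "data": {
  "deltas": [
    {"translation": [0.0085,0.002,-0.015],"turn": [0,0.002,0.004],"hand": 0.035},
    {"translation": [0,0,-0.02],"turn": [0,0,0],"hand": 0.035},
    {"translation": [0,0,-0.015],"turn": [0,0,0],"hand": 0.035},
    {"translation": [0,0,0],"turn": [0,0,0],"hand": 0.035}
  ]
}}

```text
time: 65.55
ee_pos: [0.5903, -0.018, 0.1553]
eef_rot: [0.998, 0.07, 0.0, 0.0]
ft_force: [0.4, -0.2, -0.2]
width: 0.044
```

```bash
python3 -c "
from h import *
down([.590,-.0183,.136],-1.431)"
```

```text
t 65.55 pos [ 0.5903 -0.018   0.1553] q [ 0.3   0.35 -0.42  1.64  0.15  1.19 -1.59] F [ 0.4 -0.2 -0.2] T [0.02 0.02 0.04] w 0.044
 toolz [ 0. -0. -1.] jaw [ 0.14 -0.99  0.  ] jawyaw -1.431
 DELTA [-0.0003 -0.0003 -0.0193] [ 0.      0.0003 -0.0002] rows>= 1.0
```

>>> {"op": "apply_moves", "data": {
  "deltas": [
    {"translation": [0,0,-0.007],"turn": [0,0,0],"hand": 0.035},
    {"translation": [0,0,-0.006],"turn": [0,0,0],"hand": 0.035},
    {"translation": [0,0,-0.005],"turn": [0,0,0],"hand": 0.035},
    {"translation": [0,0,-0.002],"turn": [0,0,0],"hand": 0.035}
  ]
}}

```text
time: 65.95
ee_pos: [0.5906, -0.0176, 0.1362]
eef_rot: [0.998, 0.07, 0.001, 0.0]
ft_force: [-1.1, -0.5, -1.0]
width: 0.0442
```

>>> {"op": "apply_moves", "data": {
  "deltas": [
    {"translation": [0,0,0],"turn": [0,0,0],"hand": 0.06},
    {"translation": [0,0,0],"turn": [0,0,0],"hand": 0.06},
    {"translation": [0,0,0],"turn": [0,0,0],"hand": 0.06},
    {"translation": [0,0,0.02],"turn": [0,0,0],"hand": 0.06},
    {"translation": [0,0,0.04],"turn": [0,0,0],"hand": 0.06}
  ]
}}

```text
time: 66.45
ee_pos: [0.5882, -0.0179, 0.1933]
eef_rot: [0.998, 0.07, -0.002, -0.0]
ft_force: [1.3, -1.2, 0.8]
width: 0.0598
```

>>> {"op": "apply_moves", "data": {
  "deltas": [
    {"translation": [0,0,0.04],"turn": [0,0,0],"hand": 0.06},
    {"translation": [0.001,-0.005,0.02],"turn": [0,0,0.13],"hand": 0.0},
    {"translation": [0.001,-0.008,0],"turn": [0,0,0.134],"hand": 0.0},
    {"translation": [0.001,-0.008,0],"turn": [0,0,0.134],"hand": 0.0},
    {"translation": [0.001,-0.008,0],"turn": [0,0,0.134],"hand": 0.0}
  ]
}}

```text
time: 66.95
ee_pos: [0.5948, -0.0455, 0.2645]
eef_rot: [0.941, 0.339, 0.004, 0.001]
ft_force: [-0.8, -0.3, -0.5]
width: 0.0356
```

>>> {"op": "apply_moves", "data": {
  "deltas": [
    {"translation": [0.001,-0.008,0],"turn": [0,0,0.134],"hand": 0.0},
    {"translation": [0.001,-0.008,0],"turn": [0,0,0.134],"hand": 0.0},
    {"translation": [0.001,-0.008,0],"turn": [0,0,0.134],"hand": 0.0},
    {"translation": [0.001,-0.008,0],"turn": [0,0,0.134],"hand": 0.0},
    {"translation": [0.001,-0.008,0],"turn": [0,0,0.134],"hand": 0.0}
  ]
}}

```text
time: 67.45
ee_pos: [0.6005, -0.0872, 0.2667]
eef_rot: [0.768, 0.641, 0.005, 0.001]
ft_force: [-0.2, -0.8, 0.3]
width: 0.0019
```

>>> {"op": "apply_moves", "data": {
  "deltas": [
    {"translation": [0.001,-0.008,0],"turn": [0,0,0.134],"hand": 0.0},
    {"translation": [0.001,-0.008,0],"turn": [0,0,0.134],"hand": 0.0},
    {"translation": [0.001,-0.008,0],"turn": [0,0,0.134],"hand": 0.0},
    {"translation": [0.001,-0.008,0],"turn": [0,0,0.134],"hand": 0.0},
    {"translation": [0,0,0],"turn": [0,0,0.134],"hand": 0.0}
  ]
}}

```text
time: 67.95
ee_pos: [0.605, -0.1223, 0.2682]
eef_rot: [0.503, 0.864, 0.006, 0.0]
ft_force: [0.1, -0.4, 1.3]
width: 0.0007
```

```bash
python3 -c "
from h import *
down([.602,-.1267,.125],.576)
cv2.imwrite('pics/v10.png',cv2.convertScaleAbs(np.hstack([tile(camera('side'),185,155,110,100,4),cv2.resize(tile(camera('top'),200,130,90,100,4),(360,400))]),alpha=1.4))"
```

```text
t 67.95 pos [ 0.605  -0.1223  0.2682] q [ 0.61  0.36 -0.63  1.41  0.2   1.43  0.5 ] F [ 0.1 -0.4  1.3] T [-0.01 -0.11  0.02] w 0.0007
 toolz [ 0.006  0.01  -1.   ] jaw [0.869 0.494 0.01 ] jawyaw 0.517
 DELTA [-0.003  -0.0044 -0.1432] [-0.01    0.0057  0.059 ] rows>= 4.0
```

View pics/v10.png

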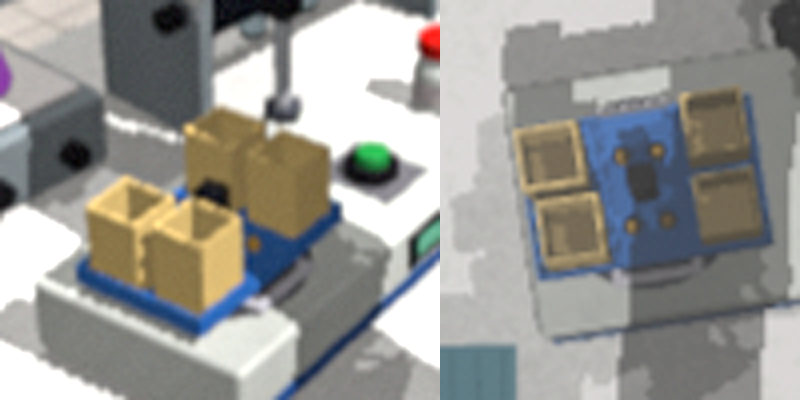

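All four pots stand mouth-up in the seated rack, and the button is clear. Descend above the button.

>>> {"op": "apply_moves", "data": {
  "deltas": [
    {"translation": [-0.003,-0.0044,-0.03],"turn": [-0.01,0.006,0.059],"hand": 0.0},
    {"translation": [0,0,-0.04],"turn": [0,0,0],"hand": 0.0},
    {"translation": [0,0,-0.04],"turn": [0,0,0],"hand": 0.0},
    {"translation": [0,0,-0.025],"turn": [0,0,0],"hand": 0.0},
    {"translation": [0,0,0],"turn": [0,0,0],"hand": 0.0}
  ]
}}

```text
time: 68.55
ee_pos: [0.6026, -0.1245, 0.1317]
eef_rot: [0.487, 0.874, 0.001, 0.002]
ft_force: [-1.4, 0.5, 0.6]
width: 0.0006
```

```bash
python3 -c "
from h import *
down([.602,-.1267,.106],.576)"
```

```text
t 68.55 pos [ 0.6026 -0.1245  0.1317] q [ 0.6   0.45 -0.61  1.59  0.27  1.18  0.49] F [-1.4  0.5  0.6] T [ 0.02 -0.11  0.01] w 0.0006
 toolz [ 0.005 -0.001 -1.   ] jaw [0.85  0.526 0.004] jawyaw 0.554
 DELTA [-0.0006 -0.0022 -0.0257] [0.0005 0.0053 0.022 ] rows>= 1.0
```

>>> {"op": "apply_moves", "data": {
  "deltas": [
    {"translation": [-0.0006,-0.002,-0.01],"turn": [0,0.005,0.02],"hand": 0.0},
    {"translation": [0,0,-0.009],"turn": [0,0,0],"hand": 0.0},
    {"translation": [0,0,-0.006],"turn": [0,0,0],"hand": 0.0},
    {"translation": [0,0,-0.004],"turn": [0,0,0],"hand": 0.0}
  ]
}}

```text
time: 68.95
ee_pos: [0.6044, -0.1265, 0.1054]
eef_rot: [0.48, 0.878, 0.001, 0.003]
ft_force: [-1.3, 0.4, 2.5]
width: 0.0006
```

>>> {"op": "apply_moves", "data": {
  "deltas": [
    {"translation": [0,0,-0.002],"turn": [0,0,0],"hand": 0.0}
  ]
}}

```text
time: 69.05
ee_pos: [0.6045, -0.1266, 0.1036]
eef_rot: [0.48, 0.877, 0.0, 0.003]
ft_force: [-1.6, 0.5, 2.4]
width: 0.0006
```

```bash
python3 -c "
from h import *
log()"
```

```text
t 69.05 pos [ 0.6045 -0.1266  0.1036] q [ 0.6   0.49 -0.6   1.61  0.3   1.13  0.5 ] F [-1.6  0.5  2.4] T [0.16 0.42 0.  ] w 0.0006
 toolz [ 0.006 -0.002 -1.   ] jaw [0.842 0.54  0.004] jawyaw 0.57
```

Contact on the spring (2.4 N). Press 3–4 mm more, then rise well clear.

>>> {"op": "apply_moves", "data": {
  "deltas": [
    {"translation": [0,0,-0.002],"turn": [0,0,0],"hand": 0.0},
    {"translation": [0,0,-0.0015],"turn": [0,0,0],"hand": 0.0}
  ]
}}

```text
time: 69.25
ee_pos: [0.6046, -0.1266, 0.101]
eef_rot: [0.48, 0.877, 0.0, 0.003]
ft_force: [-2.9, 0.0, 5.3]
width: 0.0007
```

>>> {"op": "apply_moves", "data": {
  "deltas": [
    {"translation": [0,0,-0.001],"turn": [0,0,0],"hand": 0.0}
  ]
}}

```text
time: 69.35
ee_pos: [0.6046, -0.1266, 0.1004]
eef_rot: [0.48, 0.877, 0.0, 0.003]
ft_force: [-5.9, 0.3, 11.0]
width: 0.0002
```

>>> {"op": "apply_moves", "data": {
  "deltas": [
    {"translation": [0,0,0.02],"turn": [0,0,0],"hand": 0.0},
    {"translation": [0,0,0.04],"turn": [0,0,0],"hand": 0.0},
    {"translation": [0,0,0.04],"turn": [0,0,0],"hand": 0.0},
    {"translation": [0,0,0.03],"turn": [0,0,0],"hand": 0.0},
    {"translation": [0,0,0],"turn": [0,0,0],"hand": 0.0}
  ]
}}

```text
time: 69.85
ee_pos: [0.6046, -0.1262, 0.2344]
eef_rot: [0.48, 0.877, 0.001, 0.004]
ft_force: [0.6, -0.6, -0.4]
width: 0.0004
```

```bash
python3 -c "
from h import *
log();print(blobs(camera('side')))"
```

```text
t 69.85 pos [ 0.6046 -0.1262  0.2344] q [ 0.62  0.38 -0.63  1.47  0.23  1.36  0.55] F [ 0.6 -0.6 -0.4] T [ 0.04 -0.09 -0.04] w 0.0004
 toolz [ 0.008 -0.002 -1.   ] jaw [0.842 0.54  0.006] jawyaw 0.57
[([238.5, 190.9], 234), ([253.9, 199.4], 322), ([226.1, 215.1], 900), ([107.4, 331.4], 553)]
```

Fully pressed: 11 N at TCP z 0.1004, which is 5.6 mm in and at the stop. The tool is clear, so I'll hand in.

```bash
python3 -c "
from bench import order;order.close_job()"
```

```text
the job is handed in; nothing more can be done
```

The job is handed in at about 70 s of robot time, and my checks showed nothing wrong at the end; the hand-in itself reports no verdict.

- **Rack:** The drive plate has the short stud pattern, so I seated `rack_short`. It went down to the predicted height (TCP 0.1147 m) with the hand vertical and about 22 N of contact.
- **Pots:** I put the mouth-up pot straight into the rack. The three washed pots were each gripped from the side, rolled 180°, set upright on the bench and then placed in the rack. The last picture, taken before the press, shows all four mouth-up in the troughs.
- **Start button:** I pressed it last, about 5.6 mm in with 11 N at the stop. The tool then rose 13 cm clear.

**What did not go exactly as planned:** On the second and third flips the pot still leaned slightly before release. It settled upright and shifted by up to about 9 mm, so I measured it again before picking it up.

**What I did not check:** After the press I only ran a colour check in the side camera, which found the pots in the rack area. I did not measure the bystanders or the two unused racks at the end, but nothing in the pictures or forces suggested contact with them.

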